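# Put the shoe-care kit away

## Task

Put the shoe-care kit away: drop every polish tin into the blue canister, then fit its lid with the lugs in the slots, press it down and twist it a quarter turn clockwise until it stops, so that it stays locked. Hang every hand tool lying on the step by its eye on the hooks deep inside the low cabinet, one to a hook, tilting it in under the front board, and leave it hanging free and still; leave the things in the rack and the boot where they are.

Things in the scene. Friction and masses are not known exactly. Their poses are not given: they have to be found in the camera images.
- cabinet: Low fixed cabinet, mm: 150 deep, 332 wide, 323 high. Origin under its centre; x from open front to back, z up. Sides 12 thick, floor 12; clear roof, underside 315 up; a front board (12 thick, under the roof's front edge) reaches down to 285, open below. Back open but for the hook rail (235 to 275 up). Hooks 85 apart.
- hook_right (a point): Right-hand one (least y) of three brass hooks on the rail in the cabinet. Point: its seat, 255 above the step, 110 behind the front edge. The 7 mm rod comes 30 forward from the rail to the seat, then rises to the front: tip 20 in front of and 22 above the seat. x from the cabinet's front to its back, y left, z up.
- hook_mid (a point): Middle one of three brass hooks on the rail in the cabinet. Point: its seat, 255 above the step, 110 behind the front edge. The 7 mm rod comes 30 forward from the rail to the seat, then rises to the front: tip 20 in front of and 22 above the seat. x from the cabinet's front to its back, y left, z up.
- hook_left (a point): Left-hand one (greatest y) of three brass hooks on the rail in the cabinet. Point: its seat, 255 above the step, 110 behind the front edge. The 7 mm rod comes 30 forward from the rail to the seat, then rises to the front: tip 20 in front of and 22 above the seat. x from the cabinet's front to its back, y left, z up.
- can_mouth (a point): Centre of the top face of the canister's steel collar, 110 mm above the step, z up. Collar 5 thick, opening 64 across, with two open slots 22 wide, reaching out to 50 from the centre, along +x and -x (red marks outside). Under the collar the lid's lugs turn only clockwise seen from above, a quarter turn to a hard stop.
- can: Blue shoe-care canister, 112 mm diameter, fixed to the step; origin under its centre, same axes as can_mouth. Inner floor 5 mm up. A black springy seal ring (44 to 52 from the axis) stands 9 mm above the collar: 2 N to start moving it, 6 N at 3 mm down, 10 N at 6 mm down; 7 mm is its end.
- lid_grip (a point): Red bar handle on the blue lid: 64 mm along x, 14 wide, 26 high; point at its middle, z up. The handle is parallel with the lugs, and a half turn makes no difference. Free in the slots the lid rests on the seal with this point 28 mm above the collar top; locked, 25 mm (after a press to 23 or lower and the turn), handle square across the slots.
- lid: The lid, 106 mm diameter, 0.16 kg; origin at the flat foot of its 58 diameter plug, 35 below lid_grip. It stands on this foot at the start. Two lugs at the foot stick out along +x and -x to 40 from the axis, 14 wide, 5 high. Underside of the 6 thick disc is 16 above the foot; the handle stands on the disc, 22 above the foot.
- brush_grip (a point): Yellow grip brush, mm, 0.13 kg, black bristles on one side of its head. Lies flat at the start. Point: the handle's grip, 8 above the underside; x along the handle to the eye, z up as it lies. Handle 20 wide, 16 thick, from 30 behind to 126 ahead of the point; head reaches 65 behind.
- brush_eye (a point): Hanging eye of the yellow brush, at the handle's end: a ring of 8 mm bar, hole 25 across, 46 outside, in the plane of the handle (hole runs along z). Point: centre of the hole, 142 mm ahead of the grip point along x. Axes as the grip point's.
- scraper_grip (a point): Flat floor scraper, mm, green handle, white blade 64 wide, 0.11 kg. Lies flat at the start. Point: the handle's grip, 8 above the underside; x along the handle to the eye, z up as it lies. Handle 20 wide, 16 thick, from 30 behind to 126 ahead of the point; head reaches 65 behind.
- scraper_eye (a point): Hanging eye of the scraper, at the handle's end: a ring of 8 mm bar, hole 25 across, 46 outside, in the plane of the handle (hole runs along z). Point: centre of the hole, 142 mm ahead of the grip point along x. Axes as the grip point's.
- shoehorn_grip (a point): Stainless shoehorn, mm, red handle, blade 42 wide, 0.15 kg. Lies flat at the start. Point: the handle's grip, 8 above the underside; x along the handle to the eye, z up as it lies. Handle 20 wide, 16 thick, from 30 behind to 126 ahead of the point; head reaches 65 behind.
- shoehorn_eye (a point): Hanging eye of the shoehorn, at the handle's end: a ring of 8 mm bar, hole 25 across, 46 outside, in the plane of the handle (hole runs along z). Point: centre of the hole, 142 mm ahead of the grip point along x. Axes as the grip point's.
- tin1_centre (a point): Brass-coloured shoe polish tin, 38 mm diameter, 22 high, 0.05 kg; centre, 11 above its underside.
- tin2_centre (a point): Copper-coloured shoe polish tin, 38 mm diameter, 22 high, 0.05 kg; centre, 11 above its underside.
- brush: The brush itself: as its grip point, but 8 mm lower (underside of the handle).
- scraper: The scraper itself: as its grip point, but 8 mm lower (underside of the handle).
- shoehorn: The shoehorn itself: as its grip point, but 8 mm lower (underside of the handle).
- shoe_tree_a: Stainless shoe tree, 147 mm high, in the rack's rightmost slot; bystander. Origin under it.
- shoe_tree_b: Second shoe tree, in the next slot; bystander. Origin under it.
- dustpan: Mirror-finish dustpan standing in the rack, 190 mm high; bystander. Origin under it.
- boot_l: Green rubber boot, 240 mm long, 200 high, far left; bystander. Origin under its sole.
Things that resemble listed ones, but are neither listed nor needed, are in the scene too. Of the things that look like the brush, the larger one is meant.

How it is judged:
By the outcome, as a careful person would: the job done as asked, in the order asked, and still so for the second after the job is handed in, with the robot touching nothing.
Of brush, scraper, shoehorn only 2 to 3 are there at a start; the rules pass over those that are not, and their reading is None.
Of tin1, tin2 only 1 to 2 are there at a start; the rules pass over those that are not, and their reading is None.
At some moment in a run one of brush, scraper, shoehorn, tin1, tin2 may be knocked a few centimetres aside while the robot is not near it.
It also fails if it takes over 210 s, if anything falls off the work surface, if the arm or the gripper's body presses on something with over 40 N, if the wrist force passes 120 N, or if a joint passes its speed limit or range.

## Robot

A 7-joint arm with a two-finger parallel gripper is mounted at the origin on the work surface. World frame = base frame: x ahead of the robot, y to its left, z up, the work surface at z = 0. Lengths are in m, angles in rad, forces in N, time in s.
With the tool pointing down it reaches from about 0.425 to 0.95 m from the base axis. Payload 4.7 kg.
Tool frame: the origin (TCP) lies at the very end of the fingers, on their centre line; the grasp point (between the pads) lies 19 mm behind it; z points along the fingers, y is the line along which they close (so a half turn about z gives the same grasp; the last joint's range is limited). The gripper opens to 87 mm and grips with 3 to 60 N. Pads are 19 mm wide; open, the fingers measure 117 mm over their backs; the gripper's body (75 mm by 190 mm) begins 51 mm behind the grasp point.
Start: joints at [1.294, 0.469, -0.049, 1.532, 0.024, 1.141, -0.082], TCP at [0.166, -0.654, 0.223] pointing down, gripper open.
Joint ranges: [-2.59, 2.59], [-0.33, 1.99], [-1.39, 1.29], [0.1, 2.45], [-1.04, 4.18], [0.21, 1.99], [-2.66, 2.66]. Speed limits (rad/s): [2.57, 2.57, 3.14, 3.14, 3.14, 3.14, 3.14].

## Interface

Orientations are given as a unit quaternion [w, x, y, z].
In Python, from cell import manip, cams gives the robot as it stands.
- The arm moves only by the tool step_arm, never from a script. Its argument "motion" is one flat list of numbers, 7 for each row, row after row: the shift along the world's x, y, z normalised to -1 to 1, where 1 is 30 cm, then the turn, a rotation vector about the world's x, y, z normalised to -1 to 1, where 1 is 90 degrees, then the finger opening in mm, from 0 to 87. A call has exactly 5 rows; each row is the pose to reach, as a shift and turn from the pose commanded when the call began; what a row does not reach only later rows make up. A row lasts 1/10 s, in which the tool goes at most 50 mm and 8.59 degrees, less where a joint would pass 70% of its speed; a pose out of reach is approached as far as the arm can. A call with a number of a shift or a turn outside -1 to 1 is refused whole. A call with a gripper value outside its range is refused whole. The fingers move at their own pace and stop on an object; "squeeze" is the grip in N (left out, the last holds). Time passes only in rows, so rows that repeat a pose let the fingers close, or fill a call up. It gives the time, the measured TCP pose, the force, the opening and the grip force at its end, in the units of the state.
- manip.state(): the state, without advancing time (a new reading comes with each control period).
- cams.snapshot(name): name is "scene" or "top" or "wrist"; returns the picture (400x640x3 uint8, red, green, blue); there is no depth.
- cams.camera_info(name): a dict with "fx", "fy", "cx", "cy" (pixels), "k1" (the pictures are not rectified: a ray, as slopes to the right and down, at radius r is drawn at 1 + k1 r^2 times it, then the intrinsics apply), "R" (3x3) and "t" (3): a world point X has camera coordinates R X + t. Camera axes: x right, y down, z forward; pixel columns grow to the right and rows downward; lengths in m; the calibration is good to about 2 mm. A picture is of the moment at which its call begins: read the wrist's pose just before it. camera_info takes no time and is no camera call; for the wrist camera it gives the pose at the moment of the call.
- manip.close_job(): hands the job in; it is judged then, once.
The state is a dict: "time": time; "joint_positions": joint angles; "qd": joint speeds; "joint_torque": joint torques, N m; "position": TCP position; "ee_rot": TCP orientation; "contact_force": force on the tool from outside, world axes, zero at the start; "torque": the same for the moment, N m; "gripper_width": finger opening in m; "grasp_force": force on a finger pad.
Only numpy, scipy, OpenCV 4.12 (cv2) and the standard library are available. Lean on these libraries where they do the work, as an engineer would, in place of code of your own. Each camera call takes 0.05 s, during which the arm holds its last target. There are 200 camera calls.

## Working session

There is one attempt and no reset: what is moved stays moved. The work goes in short steps, Python scripts to look and compute and a tool call to move; the robot and the scene stay as the last step left them, time stands still between calls to the robot, and variables do not carry over. Pictures are saved under pics/ and viewed, at most 14 in all, crops included, and the job is handed in when it is done.

Besides the shell and the picture viewer there is one more tool, called after ">>>" as a command line: name --argument value ..., lists and objects as JSON in quotes. step_arm: Moves the arm, as the interface text tells. Scaled input: -1 to 1 covers 30 cm each way for a shift and 90 degrees each way for a turn. Its arguments: {"type":"object","properties":{"motion":{"type":"array","items":{"type":"number"}},"squeeze":{"type":"number"}},"required":["motion"]}

```bash
mkdir -p pics; ls; cat > h.py <<'E'
import numpy as np, cv2
from cell import manip, cams
def info(n):
    c=cams.camera_info(n); return c
def snap(n,f=None):
    c=cams.camera_info(n); im=cams.snapshot(n)
    if f: cv2.imwrite('pics/'+f,im[:,:,::-1])
    return im,c
def proj(c,X):
    X=np.atleast_2d(X); p=X@np.array(c['R']).T+np.array(c['t']); s=p[:,:2]/p[:,2:]
    s=s*(1+c['k1']*(s**2).sum(1,keepdims=True))
    return s*[c['fx'],c['fy']]+[c['cx'],c['cy']]
def ray(c,uv):
    d=(np.array(uv,float)-[c['cx'],c['cy']])/[c['fx'],c['fy']]; s=d.copy()
    for _ in range(20): s=d/(1+c['k1']*(s@s))
    R=np.array(c['R']); return -R.T@np.array(c['t']), R.T@np.array([*s,1])
def atz(c,uv,z):
    o,d=ray(c,uv); return o+d*(z-o[2])/d[2]
E
python3 - <<'E'
from h import *
for n in('scene','top'):
    im,c=snap(n); cv2.imwrite(f'pics/{n}0.png',cv2.resize(im[:,:,::-1],(800,500),interpolation=cv2.INTER_CUBIC)); cv2.imwrite(f'pics/{n}0_raw.png',im[:,:,::-1])
    o=ray(c,(320,200)); print(n,c['fx'],c['k1'],o)
s=manip.state();print(s['position'],s['ee_rot'],s['time'])
E
```

```text
pics
scene 453.38023722786977 -0.09718362070795322 (array([0.87538723, 0.53472373, 1.22463028]), array([-0.26603813, -0.4913059 , -0.82938628]))
top 443.83876995308583 -0.008277600776476192 (array([ 0.45364208, -0.05309955,  1.51553652]), array([ 0.06223854, -0.02108891, -0.99797875]))
[ 0.16543026 -0.65389256  0.22162477] [-8.33386784e-04  9.92334050e-01  1.23581628e-01 -1.42473180e-04] 0.1
```

View pics/top0.png

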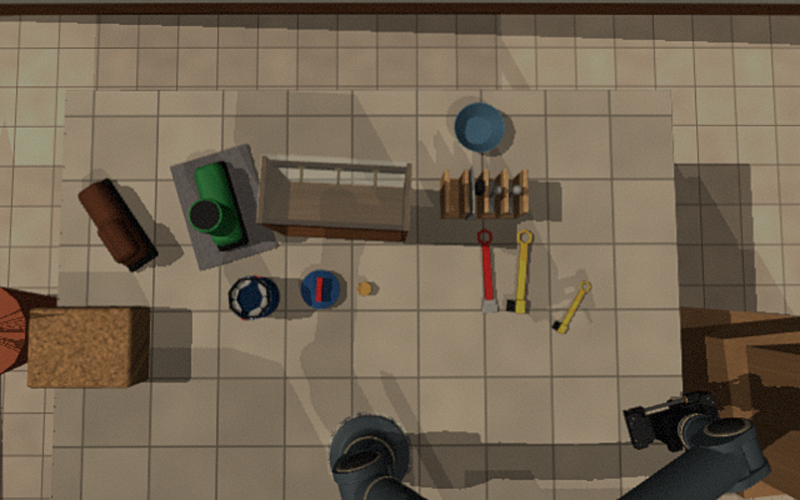

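View pics/scene0.png

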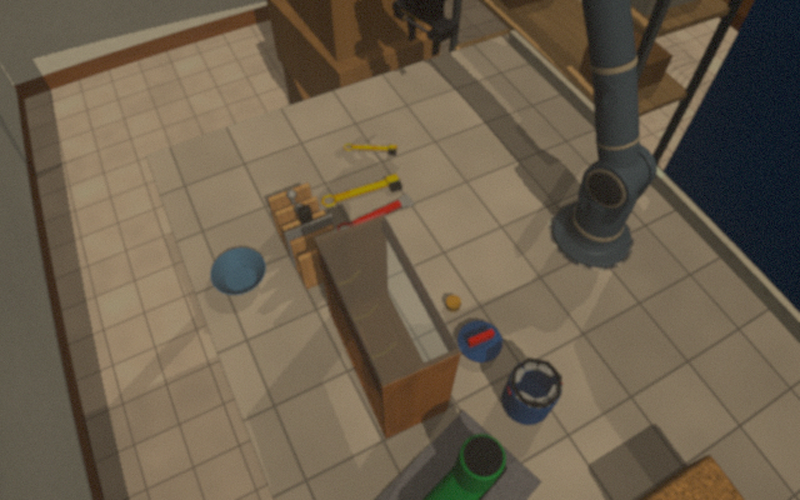

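The top picture shows the canister at (253,298), the lid at (321,289), one brass tin at (365,288), the red shoehorn at (487,270) and a large yellow brush at (522,270). It also shows a small yellow brush at (573,307), the cabinet around (335,198) and the rack at (485,192). The larger brush, at (522,270), fits the description. I'll confirm this in an enlarged crop.

```bash
python3 - <<'E'
from h import *
im=cv2.imread('pics/top0_raw.png')
a=cv2.resize(im[205:265,175:315],(800,343),interpolation=cv2.INTER_CUBIC)  # x5.714
b=cv2.resize(im[178:272,365:485],(319,250),interpolation=cv2.INTER_CUBIC) #2.66
c2=cv2.resize(im[118:198,200:335],(422,250),interpolation=cv2.INTER_CUBIC) #3.125
out=np.zeros((600,800,3),np.uint8); out[:343]=a; out[345:595,:319]=b; out[345:595,330:752]=c2
cv2.imwrite('pics/c1.png',out)
c=info('top')
def cen(mask,box):
    x0,y0,x1,y1=box; m=np.zeros(mask.shape,bool); m[y0:y1,x0:x1]=mask[y0:y1,x0:x1]
    ys,xs=np.nonzero(m); return xs,ys
hsv=cv2.cvtColor(im,cv2.COLOR_BGR2HSV); H,S,V=[hsv[...,i].astype(int) for i in range(3)]
red=((H<8)|(H>172))&(S>150)&(V>70); yel=(H>18)&(H<34)&(S>140)&(V>90); tin=(H>8)&(H<28)&(S>110)&(V>80); blue=(H>95)&(H<125)&(S>120)
def rep(n,m,box,z):
    xs,ys=cen(m,box); P=np.array([atz(c,(u,v),z)[:2] for u,v in zip(xs,ys)]); mu=P.mean(0)
    w,e=np.linalg.eigh(np.cov(P.T)); d=e[:,1]; d=d*np.sign(d[0]); q=(P-mu)@d
    print(n,len(xs),'px',xs.mean().round(1),ys.mean().round(1),'xy',mu.round(4),'dir',np.degrees(np.arctan2(d[1],d[0])).round(1),'ends',(mu+d*q.min()).round(3),(mu+d*q.max()).round(3),'sd',np.sqrt(w).round(4))
rep('horn',red,(370,170,405,260),.012); rep('brush',yel,(405,170,432,260),.012); rep('small',yel,(435,210,480,270),.008)
rep('tin',tin,(284,220,302,240),.022); rep('lidbar',red,(245,215,272,250),.048); rep('lid',blue|red,(238,210,275,250),.024)
rep('can',blue,(180,218,226,258),.09); rep('canred',red,(178,215,228,260),.1)
E
```

```text
horn 328 px 389.2 212.7 xy [ 0.5035 -0.3194] dir 2.5 ends [ 0.414 -0.323] [ 0.601 -0.315] sd [0.0076 0.0529]
brush 437 px 417.3 218.2 xy [ 0.4846 -0.4145] dir -4.8 ends [ 0.378 -0.405] [ 0.601 -0.424] sd [0.0081 0.0657]
small 215 px 458.1 246.2 xy [ 0.3892 -0.5523] dir -29.9 ends [ 0.324 -0.515] [ 0.46  -0.593] sd [0.0055 0.0457]
tin 98 px 291.1 230.4 xy [0.445  0.0127] dir -73.3 ends [0.44 0.03] [ 0.45  -0.004] sd [0.0093 0.0095]
lidbar 81 px 254.9 230.9 xy [0.444  0.1309] dir -3.9 ends [0.414 0.133] [0.474 0.129] sd [0.0041 0.0177]
lid 671 px 255.9 231.2 xy [0.4429 0.1305] dir -88.5 ends [0.442 0.181] [0.444 0.08 ] sd [0.0253 0.0264]
can 497 px 205.2 237.6 xy [0.4233 0.2845] dir -78.2 ends [0.41  0.347] [0.434 0.231] sd [0.0225 0.0301]
canred 6 px 198.5 243.7 xy [0.4047 0.303 ] dir -19.3 ends [0.369 0.316] [0.475 0.278] sd [0.0046 0.0574]
```

View pics/c1.png

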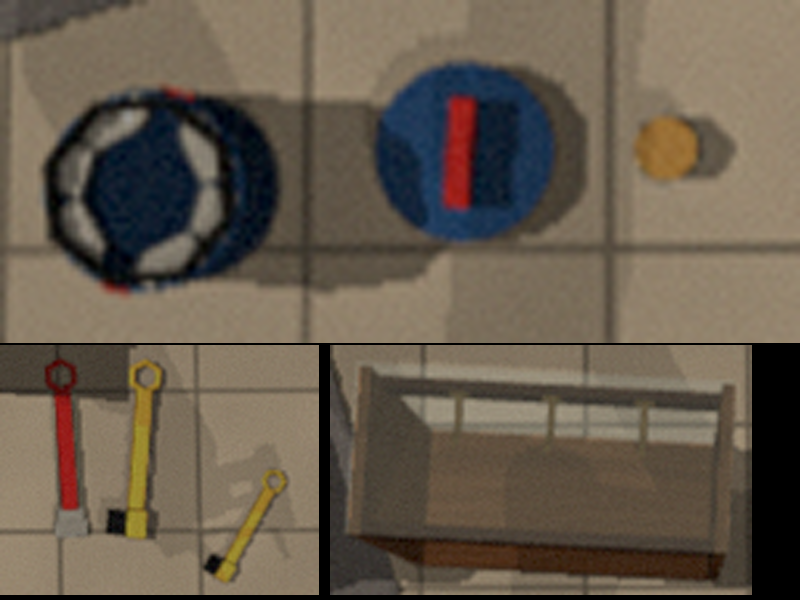

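The crop confirms it: the large brush is the full-size yellow one, with black bristles on the left of its head. The smaller one is the decoy. The red slot marks on the canister are at crop (180,95) and (116,290), and the three hooks show at crop (458,410), (550,415) and (643,420).

```bash
cat > fit.py <<'E'
from h import *
from scipy.optimize import least_squares
im=cv2.imread('pics/top0_raw.png'); im2=cv2.imread('pics/scene0_raw.png'); c=info('top'); cs=info('scene')
ra=lambda x,y:(175+x/5.714,205+y/5.714)
m1,m2=[atz(c,ra(*p),.105) for p in((180,95),(116,290))]; print('marks',m1,m2,np.hypot(*(m1-m2)[:2]),np.degrees(np.arctan2(*(m1-m2)[1::-1])))
print('can ctr ring',atz(c,ra(139,190),.119))
rc=lambda x,y:(200+(x-330)/3.125,118+(y-345)/3.125)
P=[rc(350,535),rc(722,553),rc(360,366),rc(735,385)]
for p in P: print(atz(c,p,.323))
loc=np.array([[-.075,.166,.323],[-.075,-.166,.323],[.075,.166,.323],[.075,-.166,.323]])
def tf(v,L): a=v[2]; L=np.atleast_2d(L); return np.c_[v[0]+np.cos(a)*L[:,0]-np.sin(a)*L[:,1],v[1]+np.sin(a)*L[:,0]+np.cos(a)*L[:,1],L[:,2]]
r=least_squares(lambda v:(proj(c,tf(v,loc))-P).ravel(),[.62,.17,0]); v=r.x; print('cab',v,np.degrees(v[2]),r.fun.round(1))
hk=np.array([[.035,y,.255] for y in(-.085,0,.085)]);print('hooks',tf(v,hk))
def draw(I,C,k):
    I=cv2.resize(I,None,fx=k,fy=k,interpolation=cv2.INTER_CUBIC)
    for z in(0,.323):
        L=tf(v,np.array([[-.075,.166,z],[-.075,-.166,z],[.075,-.166,z],[.075,.166,z]]))
        cv2.polylines(I,[np.int32((proj(C,L)+.5)*k)],True,(0,255,0),1)
    for h in hk:
        for a,b in(((.065),0),((0),0)): pass
        q=np.array([h+[.03,0,0],h,h+[-.02,0,.022]]); cv2.polylines(I,[np.int32((proj(C,tf(v,q))+.5)*k)],False,(0,255,255),1)
    q=np.array([.4225,.30])
    return I
A=draw(im,c,3)[330:630,480:1080]; B=draw(im2,cs,3)[480:1100,700:1300]; B=cv2.resize(B,(290,300))
cv2.imwrite('pics/ov.png',np.hstack([A[:, :510],B]))
E
python3 fit.py
```

```text
marks [0.47420693 0.27734597 0.105     ] [0.36682949 0.31134617 0.105     ] 0.11263182339261056 -17.56996896466354
can ctr ring [0.42209332 0.29588497 0.119     ]
[0.58644377 0.22800496 0.323     ]
[ 0.56971363 -0.09319417  0.323     ]
[0.73442842 0.22123024 0.323     ]
[ 0.71668131 -0.1053923   0.323     ]
cab [ 0.65187555  0.06266975 -0.05520314] -3.1629067690661192 [-1.7  0.1  2.1  0.7 -1.1 -0.5  0.7 -0.3]
hooks [[ 0.68213235 -0.0241319   0.255     ]
 [ 0.68682224  0.06073862  0.255     ]
 [ 0.69151212  0.14560914  0.255     ]]
```

View pics/ov.png

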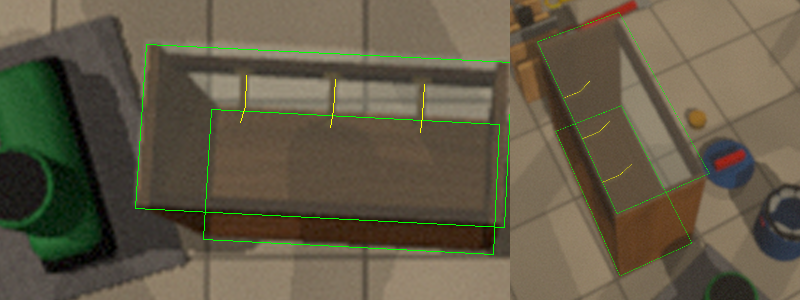

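The cabinet overlay agrees to within a few mm. The canister's slot axis is at −17.6°, and the red marks are 113 mm apart against 112 given. Next I'll go above the tin.

>>> step_arm --motion '[0.06, 0.15, 0, 0, 0, 0.09, 60, 0.12, 0.3, 0, 0, 0, 0.18, 60, 0.19, 0.45, 0, 0, 0, 0.27, 60, 0.25, 0.6, 0, 0, 0, 0.36, 60, 0.31, 0.74, 0, 0, 0, 0.45, 60]'

```text
time: 0.6
position: [0.259, -0.4299, 0.2223]
ee_rot: [-0.0, 0.887, 0.462, -0.0]
contact_force: [0.7, -0.5, -0.3]
gripper_width: 0.0615
grasp_force: 0.0
```

>>> step_arm --motion '[0.06, 0.15, 0, 0, 0, 0.09, 60, 0.12, 0.3, 0, 0, 0, 0.18, 60, 0.19, 0.45, 0, 0, 0, 0.27, 60, 0.25, 0.6, 0, 0, 0, 0.36, 60, 0.31, 0.74, 0, 0, 0, 0.45, 60]'

```text
time: 1.1
position: [0.3517, -0.2082, 0.2225]
ee_rot: [0.0, 0.672, 0.741, -0.0]
contact_force: [0.8, -0.4, -0.1]
gripper_width: 0.06
grasp_force: 0.0
```

>>> step_arm --motion '[0.06, 0.15, -0.03, 0, 0, 0.09, 60, 0.12, 0.3, -0.06, 0, 0, 0.18, 60, 0.19, 0.45, -0.09, 0, 0, 0.27, 60, 0.25, 0.6, -0.12, 0, 0, 0.36, 60, 0.31, 0.74, -0.15, 0, 0, 0.45, 60]'

```text
time: 1.6
position: [0.4448, 0.0136, 0.1773]
ee_rot: [0.0, 0.374, 0.927, -0.0]
contact_force: [0.3, 0.1, -0.1]
gripper_width: 0.0599
grasp_force: 0.0
```

```bash
python3 - <<'E'
from h import *
s=manip.state(); im,c=snap('wrist','w1.png'); print(s['joint_positions'],s['position'])
o,d=ray(c,(320,200)); print(o,d,c['fx'],c['k1'])
bgr=im[:,:,::-1].copy(); hsv=cv2.cvtColor(bgr,cv2.COLOR_BGR2HSV); H,S,V=[hsv[...,i].astype(int) for i in range(3)]
m=((H>8)&(H<28)&(S>110)&(V>70)).astype(np.uint8)
n,l,st,ce=cv2.connectedComponentsWithStats(m)
for i in np.argsort(-st[1:,4])[:3]+1: print(st[i],ce[i],atz(c,ce[i],.022), atz(c,ce[i],.011))
E
```

```text
[ 0.59651298  0.23166197 -0.81576856  2.07117177  0.21216754  0.92068136
  0.46833213] [0.4448187  0.0135613  0.17733826]
[0.39735897 0.0584786  0.33972506] [ 0.16976746 -0.15952194 -0.97251525] 290.06361875874853 -0.026627776435418877
[ 446  154  137   82 4973] [523.16086869 199.3414438 ] [0.61329497 0.17392104 0.022     ] [0.62077092 0.17791778 0.011     ]
[ 238  274  330   33 4081] [402.06934575 298.29331046] [ 0.61326228 -0.0072685   0.022     ] [ 0.6207371  -0.00954474  0.011     ]
[302 172  34  36 946] [318.59196617 189.84672304] [0.44333324 0.01331759 0.022     ] [0.44492492 0.01175407 0.011     ]
```

View pics/w1.png

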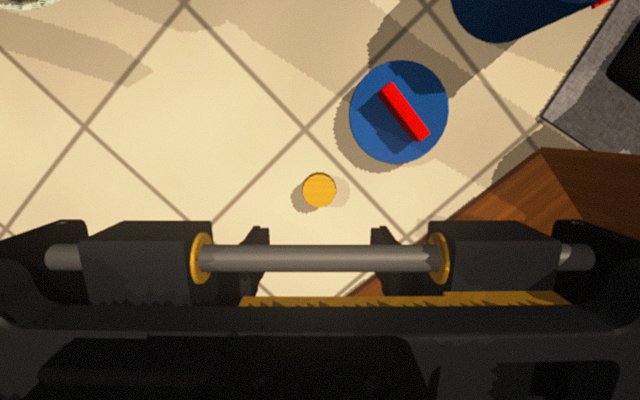

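The wrist view shows the tin at (319,190), centred between the fingers, and the lid at (398,112). I'll descend, grip and lift.

>>> step_arm --motion '[-0.004, 0, -0.16, 0, 0, 0, 60, -0.004, 0, -0.32, 0, 0, 0, 60, -0.004, 0, -0.48, 0, 0, 0, 60, -0.004, 0, -0.57, 0, 0, 0, 60, -0.004, 0, -0.57, 0, 0, 0, 60]' --squeeze 10

```text
time: 2.15
position: [0.4408, 0.0114, 0.0037]
ee_rot: [-0.003, 0.377, 0.926, -0.001]
contact_force: [0.2, -0.2, 0.4]
gripper_width: 0.0599
grasp_force: 0.0
```

>>> step_arm --motion '[0, 0, 0, 0, 0, 0, 30, 0, 0, 0, 0, 0, 0, 30, 0, 0, 0, 0, 0, 0, 30, 0, 0, 0, 0, 0, 0, 30, 0, 0, 0, 0, 0, 0, 30]'

```text
time: 2.65
position: [0.4444, 0.0114, 0.0078]
ee_rot: [0.001, 0.377, 0.926, 0.0]
contact_force: [-0.5, -0.9, 7.9]
gripper_width: 0.0375
grasp_force: 10.0
```

>>> step_arm --motion '[0, 0, 0.1, 0, 0, 0, 30, 0, 0, 0.25, 0, 0, 0, 30, 0, 0, 0.4, 0, 0, 0, 30, 0, 0, 0.5, 0, 0, 0, 30, 0, 0, 0.6, 0, 0, 0, 30]'

```text
time: 3.15
position: [0.4432, 0.0115, 0.1885]
ee_rot: [0.001, 0.377, 0.926, -0.0]
contact_force: [0.1, -0.5, -1.6]
gripper_width: 0.0377
grasp_force: 10.0
```

>>> step_arm --motion '[0, 0.12, 0, 0, 0, 0, 30, 0, 0.28, 0, 0, 0, 0, 30, -0.02, 0.44, 0, 0, 0, 0, 30, -0.03, 0.6, 0, 0, 0, 0, 30, -0.04, 0.75, 0, 0, 0, 0, 30]'

```text
time: 3.65
position: [0.4309, 0.2382, 0.187]
ee_rot: [0.001, 0.377, 0.926, 0.0]
contact_force: [-0.1, 0.1, -0.4]
gripper_width: 0.0378
grasp_force: 10.0
```

>>> step_arm --motion '[-0.017, 0.1, 0, 0, 0, 0, 30, -0.033, 0.195, 0, 0, 0, 0, 30, -0.033, 0.195, 0, 0, 0, 0, 30, -0.033, 0.195, -0.08, 0, 0, 0, 30, -0.033, 0.195, -0.15, 0, 0, 0, 30]'

```text
time: 4.15
position: [0.4218, 0.2944, 0.1414]
ee_rot: [0.001, 0.377, 0.926, 0.0]
contact_force: [-0.4, -0.2, -1.1]
gripper_width: 0.0372
grasp_force: 10.0
```

```bash
python3 - <<'E'
from h import *
s=manip.state(); im,c=snap('wrist'); im2,c2=snap('top'); print(s['joint_positions'],s['position'])
o=np.zeros((400,800,3),np.uint8); o[:,:480]=im[:,80:560,::-1]; o[:320,480:]=cv2.resize(im2[205:269,170:234,::-1],(320,320),interpolation=cv2.INTER_CUBIC)
cv2.imwrite('pics/w2.png',o)
print(proj(c,[.421,.295,.119])-[80,0],proj(c,s['position'])-[80,0])
E
```

```text
[-0.00987454  0.43290411 -0.85987358  1.9621091   0.41018617  0.92795152
 -0.27928453] [0.42184734 0.29438213 0.1413724 ]
[[239.83385885 229.02011779]] [[240.19112364 243.03784019]]
```

View pics/w2.png

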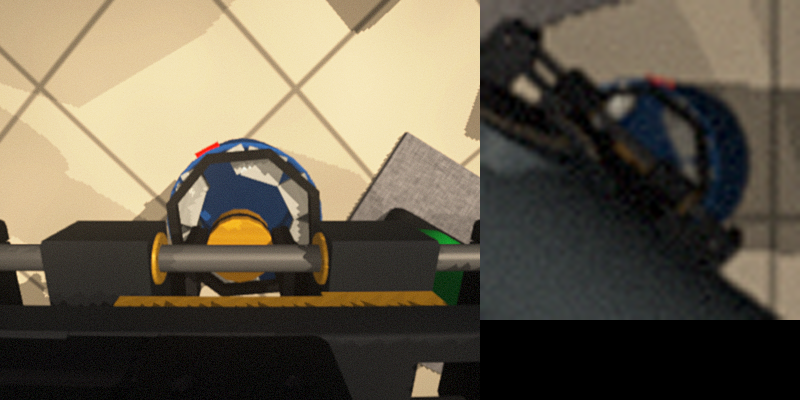

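The wrist view shows the tin over the opening, with the seal ring centred near (245,225) against a predicted (240,229). That is close enough, so I'll drop it.

>>> step_arm --motion '[0, 0, -0.02, 0, 0, 0, 37, 0, 0, -0.02, 0, 0, 0, 60, 0, 0, -0.02, 0, 0, 0, 60, 0, 0, -0.02, 0, 0, 0, 60, 0, 0, 0.1, 0, 0, 0, 60]'

```text
time: 4.75
position: [0.4197, 0.2928, 0.169]
ee_rot: [-0.002, 0.377, 0.926, -0.003]
contact_force: [0.5, 0.2, 0.3]
gripper_width: 0.0578
grasp_force: 0.0
```

>>> step_arm --motion '[0, 0, 0.1, 0, 0, 0.05, 60, 0, -0.05, 0.2, 0, 0, 0.1, 60, 0, -0.15, 0.25, 0, 0, 0.16, 60, 0, -0.25, 0.25, 0, 0, 0.2, 60, 0, -0.25, 0.25, 0, 0, 0.25, 60]'

```text
time: 5.25
position: [0.4225, 0.2161, 0.2471]
ee_rot: [0.001, 0.191, 0.982, -0.002]
contact_force: [0.2, 0.3, 0.2]
gripper_width: 0.0598
grasp_force: 0.0
```

```bash
python3 - <<'E'
from h import *
s=manip.state(); im,c=snap('wrist'); im2,c2=snap('top'); print(s['joint_positions'],s['position'],s['ee_rot'])
o=np.zeros((500,800,3),np.uint8); o[:400,:640]=im[:,:,::-1]; o[:160,640:]=cv2.resize(im2[208:268,172:232,::-1],(160,160),interpolation=cv2.INTER_CUBIC)
cv2.imwrite('pics/w3.png',o)
print(proj(c,[[.421,.295,.119],[.443,.131,.048],[.421+.052*np.cos(-.307),.295+.052*np.sin(-.307),.119]]))
bgr=im[:,:,::-1].copy(); hsv=cv2.cvtColor(bgr,cv2.COLOR_BGR2HSV); H,S,V=[hsv[...,i].astype(int) for i in range(3)]
m=(((H<8)|(H>172))&(S>150)&(V>70)).astype(np.uint8)
n,l,st,ce=cv2.connectedComponentsWithStats(m)
for i in np.argsort(-st[1:,4])[:3]+1:
    ys,xs=np.nonzero(l==i); P=np.array([atz(c,(u,v),.048)[:2] for u,v in zip(xs,ys)]); w,e=np.linalg.eigh(np.cov(P.T))
    print(st[i],ce[i],P.mean(0),np.degrees(np.arctan2(e[1,1],e[0,1])), atz(c,ce[i],.105))
E
```

```text
[ 0.33707204  0.25192174 -1.04143391  1.91833913  0.24737221  1.10715154
  0.3842919 ] [0.42252834 0.21608471 0.24711002] [ 0.00131782  0.19063612  0.98165873 -0.00150907]
[[392.38035483 165.69539227]
 [265.39621882 221.63503148]
 [393.17185758 215.31754454]]
[253 195  28  50 669] [267.02092676 218.11360239] [0.43961541 0.13495132] 176.58706465586084 [0.42708466 0.15164481 0.105     ]
[381 106  17   5  47] [388.87234043 108.04255319] [0.36874356 0.32643332] 74.17807870041575 [0.36756675 0.31290021 0.105     ]
[385 214   6   3  11] [387.18181818 215.09090909] [0.4940789  0.28158849] 64.02744978593913 [0.47312925 0.27512934 0.105     ]
```

View pics/w3.png

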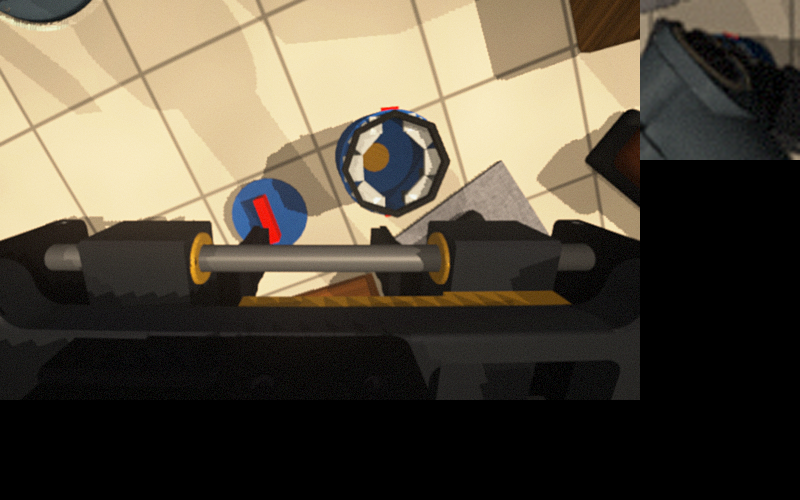

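The tin lies in the canister at (376,157). The lid handle is at (267,218) and the seal ring is centred near (395,162). I'll refine the collar pose numerically from this picture.

```bash
python3 - <<'E'
from h import *
I=cv2.imread('pics/w3.png')[:400,:640]; s=manip.state(); c=info('wrist')
from scipy.optimize import least_squares
g=cv2.cvtColor(I,cv2.COLOR_BGR2HSV); H,S,V=[g[...,i].astype(int) for i in range(3)]
dark=(V<55); lo=(S<70)&(V>110)
def score(p,th=np.linspace(0,2*np.pi,120)):
    # ring dark at r .044-.052 z .119 ; prefer all dark
    t=0
    for r in(.045,.048,.051):
        q=proj(c,np.c_[p[0]+r*np.cos(th),p[1]+r*np.sin(th),0*th+.119]); t+=cv2.remap(V.astype(np.float32),q[:,0].astype(np.float32),q[:,1].astype(np.float32),1).mean()
    return t
best=min((score((x,y)),x,y) for x in np.arange(.41,.432,.001) for y in np.arange(.284,.306,.001)); print(best)
x,y=best[1:]
th=np.radians(np.arange(-180,180,3)); r=.041
q=proj(c,np.c_[x+r*np.cos(th),y+r*np.sin(th),0*th+.110]).astype(np.float32)
v=cv2.remap(V.astype(np.float32),q[:,0],q[:,1],1).ravel(); 
for a,b in zip(range(-180,180,3),v.astype(int)): 
    if b<110: print(a,b,end='; ')
E
```

```text
(np.float32(196.49434), np.float64(0.42), np.float64(0.3))
-132 60; -129 58; -126 78; -84 86; -81 85; -27 69; -24 58; -21 61; -18 68; -15 72; -12 76; -9 72; -6 67; -3 53; 0 74; 51 81; 93 49; 144 107; 147 51; 150 47; 153 57; 156 74; 159 85; 162 85; 165 80; 168 82; 171 85; 174 98;
```

>>> step_arm --motion '[0.02, -0.08, -0.02, 0, 0, 0.05, 60, 0.04, -0.16, -0.05, 0, 0, 0.1, 60, 0.07, -0.28, -0.1, 0, 0, 0.15, 60, 0.07, -0.28, -0.2, 0, 0, 0.2, 60, 0.07, -0.28, -0.3, 0, 0, 0.2, 60]'

```text
time: 5.85
position: [0.4435, 0.1356, 0.1561]
ee_rot: [0.001, 0.035, 0.999, 0.0]
contact_force: [0.2, 0.6, -0.8]
gripper_width: 0.0596
grasp_force: 0.0
```

```bash
cat > lidm.py <<'E'
from h import *
s=manip.state(); im,c=snap('wrist','w4.png'); print(s['position'],s['ee_rot'])
bgr=im[:,:,::-1].copy(); hsv=cv2.cvtColor(bgr,cv2.COLOR_BGR2HSV); H,S,V=[hsv[...,i].astype(int) for i in range(3)]
m=(((H<8)|(H>172))&(S>150)&(V>70)).astype(np.uint8)
n,l,st,ce=cv2.connectedComponentsWithStats(m)
for i in np.argsort(-st[1:,4])[:2]+1:
    ys,xs=np.nonzero(l==i); P=np.array([atz(c,(u,v),.048)[:2] for u,v in zip(xs,ys)]); w,e=np.linalg.eigh(np.cov(P.T)); q=(P-P.mean(0))@e[:,1]
    print(st[i],P.mean(0),np.degrees(np.arctan2(e[1,1],e[0,1])),np.ptp(q),np.ptp((P-P.mean(0))@e[:,0]))
E
python3 lidm.py
```

```text
[0.44351672 0.13562084 0.15611711] [8.14778188e-04 3.46650805e-02 9.99398556e-01 4.40778775e-04]
[307 165  16  66 939] [0.44071566 0.13141278] 176.8360137465874 0.06408889463756744 0.013982769112860432
[544  96  26   8  65] [0.36455589 0.35498248] 75.5647177469068 0.024549975937876594 0.00262797875094361
```

>>> step_arm --motion '[-0.009, -0.014, 0, 0, 0, 0.009, 60, -0.009, -0.014, -0.15, 0, 0, 0.009, 60, -0.009, -0.014, -0.3, 0, 0, 0.009, 60, -0.009, -0.014, -0.43, 0, 0, 0.009, 60, -0.009, -0.014, -0.43, 0, 0, 0.009, 60]' --squeeze 40

```text
time: 6.4
position: [0.4379, 0.1315, 0.0257]
ee_rot: [-0.003, 0.026, 1.0, -0.001]
contact_force: [-0.2, -0.1, -0.0]
gripper_width: 0.0598
grasp_force: 0.0
```

>>> step_arm --motion '[0, 0, 0, 0, 0, 0, 60, 0, 0, 0, 0, 0, 0, 40, 0, 0, 0, 0, 0, 0, 5, 0, 0, 0, 0, 0, 0, 5, 0, 0, 0, 0, 0, 0, 5]'

```text
time: 6.9
position: [0.4404, 0.1318, 0.0284]
ee_rot: [0.001, 0.026, 1.0, 0.0]
contact_force: [0.3, 0.7, 0.1]
gripper_width: 0.0359
grasp_force: 0.0
```

>>> step_arm --motion '[0, 0, 0, 0, 0, 0, 5, 0, 0, 0, 0, 0, 0, 5, 0, 0, 0.1, 0, 0, 0, 5, 0, 0, 0.25, 0, 0, 0, 5, 0, 0, 0.4, 0, 0, 0, 5]'

```text
time: 7.4
position: [0.439, 0.132, 0.1484]
ee_rot: [-0.001, 0.026, 1.0, 0.0]
contact_force: [1.5, -0.5, 0.4]
gripper_width: 0.006
grasp_force: 0.0
```

The fingers closed too slowly and missed the bar. I'll reopen and look again.

>>> step_arm --motion '[0, 0, 0, 0, 0, 0, 60, 0, 0, 0, 0, 0, 0, 60, 0, 0, 0, 0, 0, 0, 60, 0, 0, 0, 0, 0, 0, 60, 0, 0, 0, 0, 0, 0, 60]'

```text
time: 7.9
position: [0.439, 0.1318, 0.1465]
ee_rot: [-0.001, 0.026, 1.0, -0.0]
contact_force: [0.4, 0.0, 0.4]
gripper_width: 0.0379
grasp_force: 0.0
```

```bash
python3 lidm.py
```

```text
[0.43902496 0.13176542 0.14650462] [-1.23559020e-03  2.58687801e-02  9.99664582e-01 -5.19012092e-05]
[ 311  169   16   68 1003] [0.43824626 0.1305151 ] 177.1781425176754 0.06407643223456407 0.014088436083368069
[560 106  26   9  70] [0.36531385 0.3576691 ] 75.41241709745871 0.024426239876374156 0.002965596689976914
```

>>> step_arm --motion '[-0.002, -0.004, -0.1, 0, 0, 0, 40, -0.002, -0.004, -0.2, 0, 0, 0, 40, -0.002, -0.004, -0.3, 0, 0, 0, 40, -0.002, -0.004, -0.39, 0, 0, 0, 40, -0.002, -0.004, -0.39, 0, 0, 0, 40]'

```text
time: 8.45
position: [0.4365, 0.1299, 0.0276]
ee_rot: [-0.004, 0.026, 1.0, -0.001]
contact_force: [-0.4, -0.2, 0.4]
gripper_width: 0.0399
grasp_force: 0.0
```

>>> step_arm --motion '[0, 0, 0, 0, 0, 0, 5, 0, 0, 0, 0, 0, 0, 5, 0, 0, 0, 0, 0, 0, 5, 0, 0, 0, 0, 0, 0, 5, 0, 0, 0, 0, 0, 0, 5]'

```text
time: 8.95
position: [0.4398, 0.1307, 0.0314]
ee_rot: [0.001, 0.026, 1.0, -0.0]
contact_force: [-0.6, -0.5, 6.0]
gripper_width: 0.0137
grasp_force: 40.0
```

>>> step_arm --motion '[0, 0, 0, 0, 0, 0, 5, 0, 0, 0, 0, 0, 0, 5, 0, 0, 0, 0, 0, 0, 5, 0, 0, 0, 0, 0, 0, 5, 0, 0, 0, 0, 0, 0, 5]'

```text
time: 9.45
position: [0.4399, 0.1307, 0.0314]
ee_rot: [0.001, 0.026, 1.0, -0.0]
contact_force: [-0.3, -0.8, 6.7]
gripper_width: 0.0138
grasp_force: 40.0
```

>>> step_arm --motion '[0, 0, 0.12, 0, 0, 0, 5, 0, 0, 0.26, 0, 0, 0, 5, 0, 0, 0.4, 0, 0, 0, 5, 0, 0, 0.53, 0, 0, 0, 5, 0, 0, 0.53, 0, 0, 0, 5]'

```text
time: 9.95
position: [0.442, 0.1323, 0.194]
ee_rot: [0.005, 0.026, 1.0, 0.001]
contact_force: [0.1, -0.1, -2.8]
gripper_width: 0.0136
grasp_force: 40.0
```

>>> step_arm --motion '[-0.01, 0.1, 0, 0, 0, -0.04, 5, -0.02, 0.22, 0, 0, 0, -0.08, 5, -0.04, 0.36, 0, 0, 0, -0.12, 5, -0.055, 0.48, 0, 0, 0, -0.16, 5, -0.065, 0.559, 0, 0, 0, -0.161, 5]'

```text
time: 10.45
position: [0.4181, 0.3007, 0.1886]
ee_rot: [-0.001, 0.151, 0.989, -0.0]
contact_force: [-0.6, 0.5, -1.6]
gripper_width: 0.0136
grasp_force: 40.0
```

>>> step_arm --motion '[0, 0, 0, 0, 0, 0, 5, 0, 0, 0, 0, 0, 0, 5, 0, 0, 0, 0, 0, 0, 5, 0, 0, 0, 0, 0, 0, 5, 0, 0, 0, 0, 0, 0, 5]'

```text
time: 10.95
position: [0.4201, 0.2972, 0.1894]
ee_rot: [0.0, 0.153, 0.988, -0.0]
contact_force: [1.5, 0.1, -2.2]
gripper_width: 0.0138
grasp_force: 40.0
```

```bash
python3 - <<'E'
from h import *
s=manip.state(); im,c=snap('wrist'); im2,c2=snap('scene'); print(s['joint_positions'],s['position'],s['ee_rot'])
k=proj(c2,[.42,.30,.12])[0].astype(int); print(k)
o=np.zeros((400,800,3),np.uint8); o[:,:480]=im[:,80:560,::-1]; o[:320,480:]=cv2.resize(im2[k[1]-40:k[1]+40,k[0]-40:k[0]+40,::-1],(320,320),interpolation=cv2.INTER_CUBIC)
cv2.imwrite('pics/w5.png',o)
E
```

```text
[ 0.08028435  0.40216037 -0.97799939  1.90822421  0.38758749  1.03498515
  0.19947991] [0.42014345 0.29723983 0.18938408] [ 4.11013423e-05  1.52927552e-01  9.88237358e-01 -2.94699215e-04]
[430 304]
```

View pics/w5.png

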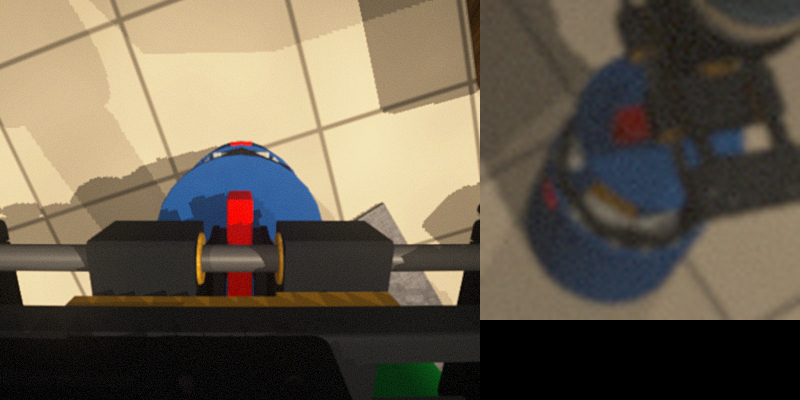

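The slot mark at (241,144) lines up with the handle at (240,220), so the lugs match the slots. I'll lower it gently.

>>> step_arm --motion '[0, 0.004, -0.05, 0, 0, 0, 5, 0, 0.004, -0.09, 0, 0, 0, 5, 0, 0.004, -0.13, 0, 0, 0, 5, 0, 0.004, -0.13, 0, 0, 0, 5, 0, 0.004, -0.13, 0, 0, 0, 5]'

```text
time: 11.55
position: [0.4194, 0.2997, 0.15]
ee_rot: [-0.001, 0.152, 0.988, -0.0]
contact_force: [0.5, 0.3, -2.4]
gripper_width: 0.0137
grasp_force: 40.0
```

>>> step_arm --motion '[0, 0, -0.015, 0, 0, 0, 5, 0, 0, -0.03, 0, 0, 0, 5, 0, 0, -0.045, 0, 0, 0, 5, 0, 0, -0.05, 0, 0, 0, 5, 0, 0, -0.05, 0, 0, 0, 5]'

```text
time: 12.05
position: [0.4196, 0.2995, 0.1353]
ee_rot: [-0.0, 0.152, 0.988, -0.0]
contact_force: [-0.9, 0.1, -2.7]
gripper_width: 0.0137
grasp_force: 40.0
```

The TCP is at 0.135 with no resistance, so the lugs are in the slots. Next is the press.

>>> step_arm --motion '[0, 0, -0.01, 0, 0, 0, 5, 0, 0, -0.02, 0, 0, 0, 5, 0, 0, -0.03, 0, 0, 0, 5, 0, 0, -0.03, 0, 0, 0, 5, 0, 0, -0.03, 0, 0, 0, 5]'

```text
time: 12.55
position: [0.4199, 0.2999, 0.1276]
ee_rot: [0.001, 0.152, 0.988, -0.0]
contact_force: [-2.1, -2.7, 8.9]
gripper_width: 0.0135
grasp_force: 40.0
```

>>> step_arm --motion '[0, 0, 0, 0, 0, -0.06, 5, 0, 0, 0, 0, 0, -0.14, 5, 0, 0, 0, 0, 0, -0.22, 5, 0, 0, 0, 0, 0, -0.3, 5, 0, 0, 0, 0, 0, -0.38, 5]' --squeeze 50

```text
time: 13.05
position: [0.4211, 0.3013, 0.1283]
ee_rot: [0.001, 0.438, 0.899, 0.002]
contact_force: [0.6, 0.3, 6.7]
gripper_width: 0.0134
grasp_force: 50.1
```

>>> step_arm --motion '[0, 0, 0, 0, 0, -0.08, 5, 0, 0, 0, 0, 0, -0.16, 5, 0, 0, 0, 0, 0, -0.24, 5, 0, 0, 0, 0, 0, -0.32, 5, 0, 0, 0, 0, 0, -0.4, 5]'

```text
time: 13.55
position: [0.4211, 0.3013, 0.1283]
ee_rot: [0.001, 0.694, 0.72, 0.002]
contact_force: [1.1, 0.8, 6.9]
gripper_width: 0.014
grasp_force: 50.1
```

>>> step_arm --motion '[0, 0, 0, 0, 0, -0.06, 5, 0, 0, 0, 0, 0, -0.12, 5, 0, 0, 0, 0, 0, -0.18, 5, 0, 0, 0, 0, 0, -0.24, 5, 0, 0, 0, 0, 0, -0.25, 5]'

```text
time: 14.05
position: [0.4233, 0.3, 0.1284]
ee_rot: [0.002, 0.82, 0.572, 0.003]
contact_force: [5.0, -2.7, 6.2]
gripper_width: 0.0135
grasp_force: 50.2
```

```bash
python3 - <<'E'
from h import *
s=manip.state(); print(s['position'],s['ee_rot'],s['torque'],s['contact_force'],s['joint_positions']); q=s['ee_rot']; print(np.degrees(2*np.arctan2(q[2],q[1]))-180)
E
```

```text
[0.42329608 0.29996861 0.12835869] [0.00159442 0.82024579 0.57199857 0.00345444] [-0.54490704 -1.0314159   0.52846556] [ 4.99295619 -2.69827836  6.22541356] [-0.26674134  0.3736683  -0.53404268  1.9805984   0.25666352  0.84564173
 -1.29405242]
-110.22000188373798
```

The total turn is 92.6° with 0.5 N·m of torque at the end, so the stop is reached. I'll ease off and release.

>>> step_arm --motion '[0, 0, 0.006, 0, 0, 0.03, 5, 0, 0, 0.01, 0, 0, 0.03, 20, 0, 0, 0.01, 0, 0, 0.03, 30, 0, 0, 0.01, 0, 0, 0.03, 30, 0, 0, 0.01, 0, 0, 0.03, 30]'

```text
time: 14.55
position: [0.4192, 0.2995, 0.1292]
ee_rot: [-0.0, 0.806, 0.592, -0.0]
contact_force: [-0.3, 0.1, -0.2]
gripper_width: 0.0288
grasp_force: 0.0
```

>>> step_arm --motion '[0, 0, 0.1, 0, 0, 0, 40, 0, 0, 0.2, 0, 0, 0, 50, 0, 0, 0.35, 0, 0, 0, 50, 0, -0.1, 0.35, 0, 0, 0, 50, 0, -0.2, 0.35, 0, 0, 0, 50]'

```text
time: 15.05
position: [0.4199, 0.2401, 0.2358]
ee_rot: [0.0, 0.806, 0.592, 0.001]
contact_force: [0.9, -1.1, -0.6]
gripper_width: 0.0493
grasp_force: 0.0
```

```bash
python3 - <<'E'
from h import *
s=manip.state(); im,c=snap('wrist','w6.png'); im2,c2=snap('top','top6.png'); print(s['joint_positions'],s['position'],s['ee_rot'])
bgr=im[:,:,::-1].copy(); hsv=cv2.cvtColor(bgr,cv2.COLOR_BGR2HSV); H,S,V=[hsv[...,i].astype(int) for i in range(3)]
m=(((H<8)|(H>172))&(S>150)&(V>70)).astype(np.uint8)
n,l,st,ce=cv2.connectedComponentsWithStats(m)
for i in np.argsort(-st[1:,4])[:2]+1:
    ys,xs=np.nonzero(l==i); P=np.array([atz(c,(u,v),.148)[:2] for u,v in zip(xs,ys)]); w,e=np.linalg.eigh(np.cov(P.T)); q=(P-P.mean(0))@e[:,1]
    print(st[i],P.mean(0),np.degrees(np.arctan2(e[1,1],e[0,1])),np.ptp(q),np.ptp((P-P.mean(0))@e[:,0]))
E
```

```text
[-0.10230708  0.1853161  -0.56913416  1.93295091  0.11496807  1.05199162
 -1.02343484] [0.41989549 0.24011096 0.23580555] [1.19939090e-04 8.05693039e-01 5.92331530e-01 1.43907328e-03]
[ 293  102   17   77 1264] [0.42206037 0.29976084] 72.53581483887453 0.0631006866586275 0.013838313251539919
[360 131   3  18  44] [0.47045653 0.2843905 ] 72.19108958646957 0.014106665178410867 0.00203465334811618
```

The lid handle is now at 72.5°, exactly square to the slots, and centred, so it is locked. Next I'll fit an arm model from the logged joint/pose pairs to plan the hanging poses.

```bash
cat > kin.py <<'E'
import numpy as np, itertools
from scipy.optimize import least_squares
from scipy.spatial.transform import Rotation as R
D=[([1.294,.469,-.049,1.532,.024,1.141,-.082],[.1654,-.6539,.2216],[-8.3e-4,.99233,.12358,-1.4e-4]),
([.59651298,.23166197,-.81576856,2.07117177,.21216754,.92068136,.46833213],[.4448187,.0135613,.17733826],[0,.374,.927,0]),
([-.00987454,.43290411,-.85987358,1.9621091,.41018617,.92795152,-.27928453],[.42184734,.29438213,.1413724],[.001,.377,.926,0]),
([.33707204,.25192174,-1.04143391,1.91833913,.24737221,1.10715154,.3842919],[.42252834,.21608471,.24711002],[.00132,.19064,.98166,-.0015]),
([.08028435,.40216037,-.97799939,1.90822421,.38758749,1.03498515,.19947991],[.42014345,.29723983,.18938408],[0,.15293,.98824,0]),
([-.10230708,.1853161,-.56913416,1.93295091,.11496807,1.05199162,-1.02343484],[.41989549,.24011096,.23580555],[1e-4,.80569,.59233,.0014])]
def fk(p,q,sg):
    d1,L1,L2,L3,a1,a2,a3,ps,p7=p[:9]
    q=np.array(q)*sg
    T=R.from_euler('z',q[0]+ps); x=np.array([0,0,d1])
    for ax,ang,off in (('y',q[1],[0,0,0]),('z',q[2],[0,0,L1]),('y',q[3],[a1,0,0]),('z',q[4],[-a2,0,L2]),('y',q[5],[a3,0,0]),('z',q[6]+p7,[0,0,L3])):
        x=x+T.apply(off) if ax!='y' or 1 else x
        T=T*R.from_euler(ax,ang)
    return x,T
def fit():
    best=None
    for s1,s3,s5,s7 in itertools.product((1,-1),repeat=4):
        sg=np.array([s1,1,s3,1,s5,1,s7])
        for p7 in(0,np.pi/2,np.pi,-np.pi/2):
            def f(p):
                o=[]
                for q,x,w in D:
                    X,T=fk(p,q,sg); o+=list(X-x); o+=list(.2*(T.inv()*R.from_quat([w[1],w[2],w[3],w[0]])).as_rotvec())
                return np.r_[o,1e-3*np.array(p[4:7])]
            r=least_squares(f,[.33,.4,.4,.25,0,0,0,0,p7],max_nfev=60)
            if best is None or r.cost<best[0]: best=(r.cost,sg,r.x,r.fun)
    return best
if __name__=='__main__':
    b=fit(); print(b[0],b[1],b[2].round(4),np.abs(b[3]).max()); np.savez('kin.npz',sg=b[1],p=b[2])
E
python3 kin.py
```

```text
5.89124520185021e-05 [-1  1 -1  1 -1  1 -1] [ 0.5759  0.5876  0.4731  0.6784 -0.0181 -0.0361 -0.0231 -0.0683  1.5026] 0.005016347315309311
```

>>> step_arm --motion '[0.005, -0.12, 0, 0, 0, -0.05, 50, 0.01, -0.25, 0, 0, 0, -0.1, 50, 0.015, -0.38, 0, 0, 0, -0.15, 50, 0.02, -0.51, 0, 0, 0, -0.2, 50, 0.025, -0.62, 0, 0, 0, -0.26, 50]'

```text
time: 15.65
position: [0.4269, 0.0522, 0.2343]
ee_rot: [0.0, 0.91, 0.414, -0.0]
contact_force: [1.1, 0.7, -0.0]
gripper_width: 0.0497
grasp_force: 0.0
```

>>> step_arm --motion '[0.005, -0.12, 0, 0, 0, -0.05, 50, 0.01, -0.25, 0, 0, 0, -0.1, 50, 0.015, -0.38, 0, 0, 0, -0.15, 50, 0.02, -0.51, 0, 0, 0, -0.2, 50, 0.025, -0.62, 0, 0, 0, -0.26, 50]'

```text
time: 16.15
position: [0.4347, -0.1339, 0.2343]
ee_rot: [0.0, 0.975, 0.221, -0.0]
contact_force: [-0.1, 0.3, -0.5]
gripper_width: 0.0503
grasp_force: 0.0
```

>>> step_arm --motion '[0.005, -0.12, 0, 0, 0, -0.05, 50, 0.01, -0.25, 0, 0, 0, -0.1, 50, 0.015, -0.38, 0, 0, 0, -0.15, 50, 0.02, -0.51, 0, 0, 0, -0.2, 50, 0.025, -0.62, 0, 0, 0, -0.26, 50]'

```text
time: 16.65
position: [0.4424, -0.3199, 0.2341]
ee_rot: [0.0, 1.0, 0.018, -0.0]
contact_force: [1.4, -0.5, 0.5]
gripper_width: 0.0497
grasp_force: 0.0
```

```bash
cat >> h.py <<'E'
def log():
    import json
    s=manip.state(); open('log.txt','a').write(json.dumps([list(map(float,s[k])) for k in('joint_positions','position','ee_rot')])+'\n'); return s
E
python3 -c "
from h import *
s=log();print(s['joint_positions'],s['position'],s['ee_rot'])"
```

```text
[ 5.46491251e-01  2.47910680e-01  2.65625617e-03  1.82845711e+00
 -5.17363528e-04  1.06538552e+00 -9.85099761e-01] [ 0.44244654 -0.31994705  0.23411917] [ 4.10384420e-05  9.99834561e-01  1.81888413e-02 -1.20865165e-04]
```

>>> step_arm --motion '[0, 0, 0.1, 0, -0.09, 0, 50, 0, 0, 0.15, 0, -0.18, 0, 50, 0, 0, 0.2, 0, -0.27, 0, 50, 0, 0, 0.2, 0, -0.36, 0, 50, 0, 0, 0.2, 0, -0.45, 0, 50]'

```text
time: 17.15
position: [0.4426, -0.3165, 0.2947]
ee_rot: [0.004, 0.944, 0.021, 0.328]
contact_force: [-0.1, 1.1, -0.1]
gripper_width: 0.05
grasp_force: 0.0
```

```bash
python3 -c "
from h import *
s=log();print(s['joint_positions'],s['position'],s['ee_rot'])"
```

```text
[ 0.78888903  0.01178212  0.01678241  2.12393211 -0.80363303  0.67782177
 -0.16269556] [ 0.44261883 -0.31647004  0.29473563] [0.0039442  0.94442565 0.02063805 0.3280529 ]
```

>>> step_arm --motion '[0, 0, 0, 0, -0.09, 0, 50, 0, 0, 0, 0, -0.18, 0, 50, 0, 0, 0, 0, -0.27, 0, 50, 0, 0, 0, 0, -0.27, 0, 50, 0, 0, 0, 0, -0.27, 0, 50]'

```text
time: 17.65
position: [0.4442, -0.3142, 0.2666]
ee_rot: [-0.011, 0.926, 0.022, 0.378]
contact_force: [0.4, 0.3, -1.7]
gripper_width: 0.0503
grasp_force: 0.0
```

```bash
cat > kin2.py <<'E'
from kin import *
import json
E=[json.loads(l) for l in open('log.txt')]
DD=D[1:]+[(a,b,c) for a,b,c in E]
sg=np.array([-1,1,-1,1,-1,1,-1])
def f(p):
    p=np.r_[p,0,np.pi/2][[0,1,2,3,4,5,6,7,8]] if len(p)==7 else p
    o=[]
    for q,x,w in DD:
        X,T=fk(p,q,sg); o+=list(X-x); o+=list(.2*(T.inv()*R.from_quat([w[1],w[2],w[3],w[0]])).as_rotvec())
    return np.r_[o,1e-2*np.array(p[4:7])]
if __name__=='__main__':
    for x0 in ([.33,.4,.4,.25,0,0,0,0,0],[.33,.4,.4,.25,0,0,0,0,np.pi/2],[.33,.4,.4,.25,0,0,0,0,-np.pi/2],[.33,.4,.4,.25,0,0,0,0,np.pi]):
        r=least_squares(f,x0); print(r.cost,r.x.round(4),np.abs(r.fun).max())
E
python3 -c "
from h import *
s=log();print(s['joint_positions'],s['position'],s['ee_rot'])"; python3 kin2.py
```

```text
[ 1.69260109  0.14091195 -0.88196843  2.16411757 -0.96997092  0.5828553
  0.07441463] [ 0.44419637 -0.31420542  0.26658096] [-0.01143105  0.92564324  0.02242547  0.37755929]
0.00030929776327685556 [ 0.2591  0.6179  0.5011  0.3328 -0.0184 -0.073  -0.0089 -0.0747  1.5007] 0.01044957770991875
0.00030929776327719583 [ 0.2591  0.6179  0.5011  0.3328 -0.0184 -0.073  -0.0089 -0.0747  1.5007] 0.010449572001574042
0.00030929776327680866 [ 0.2591  0.6179  0.5011  0.3328 -0.0184 -0.073  -0.0089 -0.0747  1.5007] 0.010449575899693133
0.00030929776327707256 [ 0.2591  0.6179  0.5011  0.3328 -0.0184 -0.073  -0.0089 -0.0747  1.5007] 0.010449572752328995
```

```bash
cat > kin3.py <<'E'
import numpy as np, json
from scipy.optimize import least_squares
from scipy.spatial.transform import Rotation as R
from kin import D
sg=np.array([-1,1,-1,1,-1,1,-1])
def fk(p,q):
    q=np.array(q)*sg; O=np.r_[p,0,0,0][:18].reshape(6,3) if 0 else np.array(p).reshape(7,3)
    T=R.identity(); x=np.zeros(3)
    for i,(ax,a) in enumerate(zip('zyzyzyz',q)):
        x=x+T.apply(O[i]*0) ; T=T*R.from_euler(ax,a+(np.pi/2 if i==6 else 0)); x=x+T.apply(O[i])
    return x,T
def load(): return D+[tuple(json.loads(l)) for l in open('log.txt')]
def fit():
    DD=load()
    def f(p):
        return np.r_[np.concatenate([fk(p,q)[0]-x for q,x,w in DD]),3e-3*np.array(p)]
    p0=np.zeros((7,3)); p0[:,2]=[.3,0,.4,0,.4,0,.25]
    r=least_squares(f,p0.ravel()); n=3*len(DD); return r.x,np.abs(r.fun[:n]).max()
if __name__=='__main__':
    p,e=fit(); print(p.reshape(7,3).round(3),e); np.save('kin.npy',p)
    for q,x,w in load(): print(np.degrees((fk(p,q)[1].inv()*R.from_quat([w[1],w[2],w[3],w[0]])).magnitude()).round(2),end=' ')
E
python3 kin3.py
```

```text
[[-0.    -0.013  0.237]
 [ 0.    -0.013  0.276]
 [ 0.003 -0.008  0.276]
 [-0.    -0.008  0.233]
 [-0.    -0.     0.233]
 [ 0.001 -0.     0.157]
 [ 0.    -0.     0.157]] 0.00023436677583690835
0.12 0.04 0.04 0.0 0.03 0.01 0.0 0.0 0.0
```

```bash
cat > plan.py <<'E'
import numpy as np
from kin3 import fk
from scipy.optimize import least_squares
from scipy.spatial.transform import Rotation as R
P=np.load('kin.npy'); LO=np.array([-2.59,-.33,-1.39,.1,-1.04,.21,-2.66]); HI=np.array([2.59,1.99,1.29,2.45,4.18,1.99,2.66])
CAB=np.array([.65187,.06267]); YAW=-.0552
def cabw(depth,y,z):
    l=np.array([depth-.075,y]); c,s=np.cos(YAW),np.sin(YAW); return np.array([CAB[0]+c*l[0]-s*l[1],CAB[1]+s*l[0]+c*l[1],z])
def tcp(eye,th,phi,L,yaw,flip=1):
    """eye world, handle elevation th, grasp lean phi(deg,<0: fingers point back); returns TCP pos, Rotation"""
    th,ph=np.radians([th,phi]); Z=R.from_euler('z',yaw)
    h=np.array([np.cos(th),0,np.sin(th)]); n=np.array([-np.sin(th),0,np.cos(th)])
    a=np.sin(ph)*h-np.cos(ph)*n; y=np.array([0,-flip,0.]); x=np.cross(y,a)
    M=Z.as_matrix()@np.c_[x,y,a]
    return eye+Z.apply(-L*h+.019*a), R.from_matrix(M)
def ik(pos,rot,q0):
    def f(q):
        X,T=fk(P,q); return np.r_[(X-pos)*5,(T.inv()*rot).as_rotvec(),.003*(q-q0)]
    r=least_squares(f,np.clip(q0,LO+1e-3,HI-1e-3),bounds=(LO,HI)); X,T=fk(P,r.x); return r.x,np.linalg.norm(X-pos)*1e3,np.degrees((T.inv()*rot).magnitude())
if __name__=='__main__':
    for hy,flip,phi,L in [(0,1,-15,.142),(0,-1,-15,.142),(-.085,1,-15,.142),(-.085,-1,-15,.142),(0,1,-25,.142),(-.085,1,-8,.142)]:
        print('hook',hy,'flip',flip,phi,L); q=np.array([.0,.25,.0,1.9,0,1.0,-1.5*flip])
        for d,z,th in [(-.03,.235,3),(.03,.24,5),(.055,.25,15),(.055,.283,42),(.085,.283,42),(.104,.249,45),(.105,.248,55),(.108,.247,75)]:
            p,r=tcp(cabw(d,hy,z),th,phi,L,YAW,flip); q,e,a=ik(p,r,q); print(d,z,th,p.round(3),q.round(2),'err',e.round(1),a.round(1))
E
python3 plan.py
```

```text
hook 0 flip 1 -15 0.142
-0.03 0.235 3 [0.401 0.077 0.209] [-0.16  0.16 -0.09  2.02 -0.05  1.16 -1.86] err 0.0 0.0
0.03 0.24 5 [0.462 0.073 0.209] [-0.15  0.24 -0.08  1.91 -0.03  1.16 -1.84] err 0.0 0.0
0.055 0.25 15 [0.495 0.071 0.194] [-0.16  0.22 -0.07  1.97  0.02  0.95 -1.87] err 0.0 0.0
0.055 0.283 42 [0.535 0.069 0.171] [-0.33  0.13  0.03  2.24  0.46  0.36 -2.32] err 0.0 0.0
0.085 0.283 42 [0.565 0.067 0.171] [-0.29  0.18  0.02  2.18  0.42  0.36 -2.26] err 0.0 0.0
0.104 0.249 45 [0.59  0.066 0.132] [-0.35  0.27  0.1   2.21  0.68  0.21 -2.53] err 0.0 0.0
0.105 0.248 55 [0.613 0.065 0.117] [-0.35  0.31  0.09  2.17  0.83  0.21 -2.66] err 10.0 8.9
0.108 0.247 75 [0.665 0.062 0.1  ] [-0.5   0.41  0.28  2.07  0.81  0.21 -2.66] err 28.1 26.9
hook 0 flip -1 -15 0.142
-0.03 0.235 3 [0.401 0.077 0.209] [-0.15  0.16 -0.11  2.02 -0.05  1.16  1.28] err 0.0 0.0
0.03 0.24 5 [0.462 0.073 0.209] [-0.14  0.24 -0.09  1.91 -0.03  1.16  1.3 ] err 0.0 0.0
0.055 0.25 15 [0.495 0.071 0.194] [-0.15  0.22 -0.09  1.97  0.02  0.96  1.26] err 0.0 0.0
0.055 0.283 42 [0.535 0.069 0.171] [-0.32  0.13  0.02  2.
[... 2780 characters left out ...]
-0.04  2.11 -0.01  1.04 -1.7 ] err 0.0 0.0
0.03 0.24 5 [ 0.46  -0.012  0.209] [-0.04  0.16 -0.03  2.01 -0.    1.03 -1.69] err 0.0 0.0
0.055 0.25 15 [ 0.493 -0.014  0.194] [-0.04  0.14 -0.03  2.07  0.03  0.81 -1.71] err 0.0 0.0
0.055 0.283 42 [ 0.532 -0.016  0.172] [ 0.49  0.14 -0.62  2.32  0.97  0.21 -2.64] err 0.0 0.0
0.085 0.283 42 [ 0.562 -0.018  0.172] [ 0.47  0.19 -0.61  2.26  0.99  0.24 -2.64] err 0.0 0.0
0.104 0.249 45 [ 0.587 -0.019  0.133] [ 0.32  0.28 -0.44  2.22  1.03  0.21 -2.66] err 5.9 5.0
0.105 0.248 55 [ 0.61  -0.02   0.119] [ 0.41  0.34 -0.53  2.17  1.1   0.21 -2.66] err 16.5 14.6
0.108 0.247 75 [ 0.661 -0.023  0.102] [ 1.14  1.03 -1.39  2.12  1.93  0.51 -2.66] err 29.5 29.7
```

The arm model now fits to 0.2 mm. Hanging is feasible with the camera side down, a ~20° grasp lean and entry from below the board. I'll untilt and turn the wrist half round.

>>> step_arm --motion '[0, 0, 0, 0, 0.09, 0, 50, 0, 0, 0, 0, 0.18, 0, 50, 0, 0, 0, 0, 0.27, 0, 50, 0, 0, 0, 0, 0.36, 0, 50, 0, 0, 0, 0, 0.45, 0, 50]'

```text
time: 18.15
position: [0.443, -0.316, 0.267]
ee_rot: [-0.017, 0.996, 0.017, 0.091]
contact_force: [0.3, 1.3, -0.7]
gripper_width: 0.0501
grasp_force: 0.0
```

```bash
python3 -c "
from h import *
s=log();print(s['joint_positions'],s['position'],s['ee_rot'])
from scipy.spatial.transform import Rotation as R
w=s['ee_rot']; M=R.from_quat([w[1],w[2],w[3],w[0]]).as_matrix(); print(M.round(3))"
```

```text
[ 1.20847034  0.22138037 -0.68346257  1.84494561  0.01578444  0.98833721
 -0.99754149] [ 0.44302542 -0.31601658  0.26697484] [-0.01735234  0.99559093  0.01718215  0.09056696]
[[ 0.983  0.037  0.18 ]
 [ 0.031 -0.999  0.038]
 [ 0.181 -0.031 -0.983]]
```

>>> step_arm --motion '[0, 0, 0, -0.02, 0.06, 0, 50, 0, 0, 0, -0.025, 0.117, 0, 50, 0, 0, 0, -0.025, 0.117, 0, 50, 0, 0, 0, -0.025, 0.117, 0, 50, 0, 0, 0, -0.025, 0.117, 0, 50]'

```text
time: 18.65
position: [0.4425, -0.3153, 0.266]
ee_rot: [-0.001, 1.0, 0.018, 0.001]
contact_force: [0.4, 0.8, 0.1]
gripper_width: 0.0497
grasp_force: 0.0
```

>>> step_arm --motion '[0, 0, 0, 0, 0, 0.09, 50, 0, 0, 0, 0, 0, 0.18, 50, 0, 0, 0, 0, 0, 0.27, 50, 0, 0, 0, 0, 0, 0.36, 50, 0, 0, 0, 0, 0, 0.45, 50]'

```text
time: 19.15
position: [0.4422, -0.3158, 0.2666]
ee_rot: [-0.001, 0.931, 0.365, 0.001]
contact_force: [0.8, 1.0, 0.7]
gripper_width: 0.0501
grasp_force: 0.0
```

>>> step_arm --motion '[0, 0, 0, 0, 0, 0.09, 50, 0, 0, 0, 0, 0, 0.18, 50, 0, 0, 0, 0, 0, 0.27, 50, 0, 0, 0, 0, 0, 0.36, 50, 0, 0, 0, 0, 0, 0.45, 50]'

```text
time: 19.65
position: [0.4422, -0.3158, 0.2665]
ee_rot: [-0.001, 0.747, 0.665, 0.0]
contact_force: [-0.5, 1.6, -0.1]
gripper_width: 0.0498
grasp_force: 0.0
```

>>> step_arm --motion '[0, 0, 0, 0, 0, 0.09, 50, 0, 0, 0, 0, 0, 0.18, 50, 0, 0, 0, 0, 0, 0.27, 50, 0, 0, 0, 0, 0, 0.36, 50, 0, 0, 0, 0, 0, 0.45, 50]'

```text
time: 20.15
position: [0.4422, -0.3159, 0.2664]
ee_rot: [-0.002, 0.471, 0.882, -0.001]
contact_force: [0.6, -0.5, -0.1]
gripper_width: 0.0499
grasp_force: 0.0
```

>>> step_arm --motion '[0, 0, 0, 0, 0, 0.09, 50, 0, 0, 0, 0, 0, 0.18, 50, 0, 0, 0, 0, 0, 0.27, 50, 0, 0, 0, 0, 0, 0.36, 50, 0, 0, 0, 0, 0, 0.45, 50]'

```text
time: 20.65
position: [0.4421, -0.3159, 0.2664]
ee_rot: [-0.002, 0.136, 0.991, -0.001]
contact_force: [0.9, -0.5, -0.1]
gripper_width: 0.05
grasp_force: 0.0
```

>>> step_arm --motion '[0, 0, 0, 0, 0, 0.09, 50, 0, 0, 0, 0, 0, 0.18, 50, 0, 0, 0, 0, 0, 0.2, 50, 0, 0, 0, 0, 0, 0.2, 50, 0, 0, 0, 0, 0, 0.2, 50]'

```text
time: 21.15
position: [0.443, -0.3154, 0.2665]
ee_rot: [-0.002, -0.017, 1.0, -0.001]
contact_force: [-0.4, 0.0, 0.3]
gripper_width: 0.0499
grasp_force: 0.0
```

```bash
cat > wr.py <<'E'
from h import *
from scipy.spatial.transform import Rotation as R
s=log(); im,c=snap('wrist','w7.png'); w=s['ee_rot']; M=R.from_quat([w[1],w[2],w[3],w[0]]).as_matrix()
print(np.round(s['joint_positions'],2),s['position'].round(4)); print(M.round(3))
hsv=cv2.cvtColor(im,cv2.COLOR_RGB2HSV); H,S,V=[hsv[...,i].astype(int) for i in range(3)]
for nm,m in(('red',((H<8)|(H>172))&(S>150)&(V>70)),('yel',(H>18)&(H<34)&(S>150)&(V>120))):
    n,l,st,ce=cv2.connectedComponentsWithStats(m.astype(np.uint8))
    for i in np.argsort(-st[1:,4])[:2]+1:
        ys,xs=np.nonzero(l==i); P=np.array([atz(c,(u,v),.014)[:2] for u,v in zip(xs,ys)]); mu=P.mean(0); W,e=np.linalg.eigh(np.cov(P.T)); d=e[:,1]*np.sign(e[0,1]); q=(P-mu)@d
        print(nm,st[i],mu.round(4),'dir',np.degrees(np.arctan2(d[1],d[0])).round(1),'len',np.ptp(q).round(3),'lo',(mu+d*q.min()).round(4),'hi',(mu+d*q.max()).round(4))
E
python3 wr.py
```

```text
[ 1.48  0.53 -1.32  1.74  0.54  1.3   1.65] [ 0.443  -0.3154  0.2665]
[[-0.999 -0.035 -0.003]
 [-0.035  0.999 -0.002]
 [ 0.003 -0.002 -1.   ]]
red [ 307  156   16   90 1210] [ 0.4767 -0.3212] dir 3.0 len 0.135 lo [ 0.4122 -0.3246] hi [ 0.5471 -0.3175]
red [305 271  24   8 110] [ 0.5957 -0.315 ] dir -88.0 len 0.036 lo [ 0.5951 -0.297 ] hi [ 0.5963 -0.3331]
yel [ 242  127   25  118 1805] [ 0.4542 -0.4119] dir -4.9 len 0.175 lo [ 0.3762 -0.4053] hi [ 0.5504 -0.4201]
yel [ 126   83   60  101 1264] [ 0.3841 -0.547 ] dir -30.0 len 0.157 lo [ 0.3229 -0.5118] hi [ 0.4592 -0.5904]
```

View pics/w7.png

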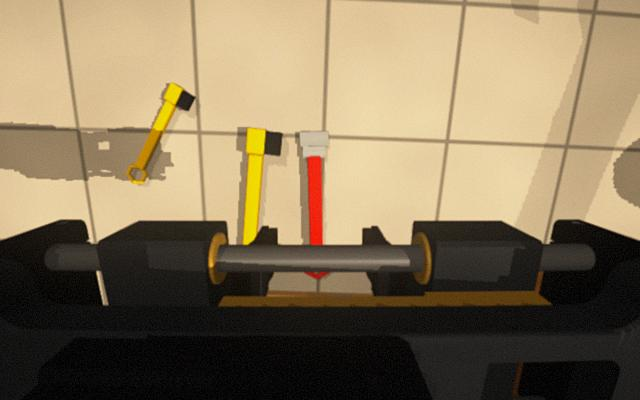

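The wrist view shows the shoehorn handle at (316,210), with its blade up at (314,140), centred between the fingers. The large brush is to its left at (255,190) and the small decoy is at (160,130). I'll descend with the lean.

>>> step_arm --motion '[-0.01, -0.01, -0.1, 0, 0.05, 0.005, 50, -0.01, -0.02, -0.25, 0, 0.1, 0.011, 50, -0.01, -0.025, -0.4, 0, 0.15, 0.011, 50, -0.01, -0.025, -0.55, 0, 0.2, 0.011, 50, -0.01, -0.025, -0.6, 0, 0.2, 0.011, 50]' --squeeze 40

```text
time: 21.7
position: [0.4399, -0.321, 0.0818]
ee_rot: [-0.161, -0.028, 0.987, 0.004]
contact_force: [-0.4, 0.5, -0.1]
gripper_width: 0.0497
grasp_force: 0.0
```

```bash
python3 wr.py
```

```text
[ 1.14  0.81 -1.02  1.75  0.74  1.37  1.48] [ 0.4399 -0.321   0.0818]
[[-0.947 -0.054 -0.317]
 [-0.057  0.998 -0.001]
 [ 0.317  0.017 -0.948]]
red [303 206  25  40 933] [ 0.429  -0.3239] dir 3.8 len 0.032 lo [ 0.413 -0.325] hi [ 0.4454 -0.3228]
red [303 271  25  26 640] [ 0.4768 -0.3215] dir 11.2 len 0.023 lo [ 0.4658 -0.3237] hi [ 0.4879 -0.3193]
yel [   0   87  120  145 3373] [ 0.3834 -0.5436] dir -29.3 len 0.144 lo [ 0.3248 -0.5107] hi [ 0.4508 -0.5813]
yel [ 199  155   37   66 1880] [ 0.4012 -0.4089] dir -1.8 len 0.056 lo [ 0.3747 -0.408 ] hi [ 0.4303 -0.4098]
```

>>> step_arm --motion '[0, -0.007, -0.1, 0, 0, 0, 40, 0, -0.007, -0.2, 0, 0, 0, 40, 0, -0.007, -0.25, 0, 0, 0, 40, 0, -0.007, -0.25, 0, 0, 0, 40, 0, -0.007, -0.25, 0, 0, 0, 40]'

```text
time: 22.25
position: [0.4413, -0.3251, 0.0133]
ee_rot: [-0.157, -0.027, 0.987, 0.002]
contact_force: [-0.9, 0.2, -0.2]
gripper_width: 0.0403
grasp_force: 0.0
```

>>> step_arm --motion '[0, 0, 0, 0, 0, 0, 10, 0, 0, 0, 0, 0, 0, 10, 0, 0, 0, 0, 0, 0, 10, 0, 0, 0, 0, 0, 0, 10, 0, 0, 0, 0, 0, 0, 10]'

```text
time: 22.75
position: [0.4409, -0.3246, 0.0122]
ee_rot: [-0.158, -0.027, 0.987, 0.002]
contact_force: [0.2, 0.6, 4.5]
gripper_width: 0.0192
grasp_force: 40.0
```

>>> step_arm --motion '[0, 0, 0, 0, 0, 0, 10, 0, 0, 0, 0, 0, 0, 10, 0, 0, 0.05, 0, 0, 0, 10, 0, 0, 0.12, 0, 0, 0, 10, 0, 0, 0.2, 0, 0, 0, 10]'

```text
time: 23.25
position: [0.4404, -0.3246, 0.0729]
ee_rot: [-0.158, -0.027, 0.987, 0.002]
contact_force: [0.4, -0.8, -0.9]
gripper_width: 0.0191
grasp_force: 40.0
```

Held, but only by the fingertips. I'll set it back down and regrip deeper.

>>> step_arm --motion '[0, 0, -0.08, 0, 0, 0, 10, 0, 0, -0.15, 0, 0, 0, 10, 0, 0, -0.2, 0, 0, 0, 10, 0, 0, -0.2, 0, 0, 0, 10, 0, 0, -0.2, 0, 0, 0, 40]'

```text
time: 23.75
position: [0.4402, -0.3244, 0.0107]
ee_rot: [-0.158, -0.027, 0.987, 0.002]
contact_force: [-0.8, -0.6, 0.7]
gripper_width: 0.0226
grasp_force: 0.0
```

>>> step_arm --motion '[0, 0, 0, 0, 0, 0, 40, 0, 0, 0, 0, 0, 0, 40, 0, 0, -0.015, 0, 0, 0, 40, 0, 0, -0.03, 0, 0, 0, 40, 0, 0, -0.03, 0, 0, 0, 40]'

```text
time: 24.25
position: [0.4408, -0.3244, 0.0032]
ee_rot: [-0.158, -0.027, 0.987, 0.002]
contact_force: [-1.0, 0.4, 5.4]
gripper_width: 0.0397
grasp_force: 2.8
```

>>> step_arm --motion '[0, 0, 0, 0, 0, 0, 10, 0, 0, 0, 0, 0, 0, 10, 0, 0, 0, 0, 0, 0, 10, 0, 0, 0, 0, 0, 0, 10, 0, 0, 0, 0, 0, 0, 10]'

```text
time: 24.75
position: [0.4409, -0.3258, 0.0032]
ee_rot: [-0.158, -0.027, 0.987, 0.001]
contact_force: [-1.0, -1.5, 5.1]
gripper_width: 0.0195
grasp_force: 41.1
```

```bash
python3 wr.py | head -4; python3 - <<'E'
from h import *
im,c=snap('top','top8.png')
E
```

```text
[ 1.11  0.9  -0.95  1.78  0.83  1.27  1.42] [ 0.4409 -0.3258  0.0032]
[[-0.949 -0.053 -0.311]
 [-0.053  0.999 -0.007]
 [ 0.311  0.01  -0.95 ]]
```

>>> step_arm --motion '[0, 0, 0.1, 0, 0, 0, 10, 0, 0, 0.25, 0, 0, 0, 10, 0, 0, 0.4, 0, 0, 0, 10, 0, 0.05, 0.55, 0, 0, 0, 10, 0, 0.1, 0.7, 0, 0, 0, 10]'

```text
time: 25.35
position: [0.44, -0.2943, 0.2134]
ee_rot: [-0.158, -0.027, 0.987, 0.003]
contact_force: [0.8, -0.8, -1.2]
gripper_width: 0.0196
grasp_force: 39.9
```

```bash
cat > tl.py <<'E'
from h import *
from plan import *
import sys
def pose():
    s=log(); w=s['ee_rot']; return s['position'],R.from_quat([w[1],w[2],w[3],w[0]]),s
def eyeoff(col):
    """measure tool colour blob ends in the top view at assumed handle plane"""
    p,r,s=pose(); M=r.as_matrix(); im,c=snap('top','t_eye.png')
    hsv=cv2.cvtColor(im,cv2.COLOR_RGB2HSV); H,S,V=[hsv[...,i].astype(int) for i in range(3)]
    m=((H<8)|(H>172))&(S>150)&(V>60) if col=='red' else (H>18)&(H<34)&(S>150)&(V>90)
    g=p-.005*M[:,2]; uv=proj(c,g)[0]; n,l,st,ce=cv2.connectedComponentsWithStats(m.astype(np.uint8))
    ys,xs=np.nonzero(m); k=np.hypot(xs-uv[0],ys-uv[1])<75; P=np.array([atz(c,(u,v),g[2]+.008)[:2] for u,v in zip(xs[k],ys[k])])-g[:2]
    h=np.linalg.svd(P-P.mean(0))[2][0]; h*=np.sign(h[0]); t=P@h
    print('p',p.round(4),'grip',g.round(4),'handle yaw',np.degrees(np.arctan2(h[1],h[0])).round(1),'far',t.max().round(4),'near',t.min().round(4),'lat',np.cross(h,P[t>t.max()-.03].mean(0)).round(4))
def go(d,hy,z,th,phi,L,yaw=None,gb=.005,roll=0):
    """numbers to command from the present pose"""
    p,r,s=pose(); t,rt=tcp(cabw(d,hy,z),th,phi,L,YAW if yaw is None else yaw,-1)
    a=rt.as_matrix()[:,2]; t=t-.019*a+gb*a
    rv=(rt*r.inv()).as_rotvec()/(np.pi/2); q,e,ea=ik(t,rt,np.array(s['joint_positions']))
    print((d,z,th),'shift',((t-p)/.3).round(3),'turn',rv.round(3),'rows',(max(np.linalg.norm(t-p)/.05,np.degrees(np.linalg.norm(rv)*np.pi/2)/8.59)).round(1),'ik',q.round(2),e.round(1),ea.round(1))
E
python3 -c "
from tl import *
eyeoff('red'); print(pose()[2]['joint_positions'])"
```

```text
p [ 0.44   -0.2943  0.2134] grip [ 0.4415 -0.2943  0.2181] handle yaw 5.6 far 0.1625 near -0.028 lat 0.0014
[ 1.17824682  0.63893265 -1.13417179  1.66763191  0.5892412   1.54367675
  1.54160359]
```

```bash
cat >> tl.py <<'E'
def goto_grip(g,th,phi,yaw,gb=.005,r0=None):
    p,r,s=pose(); t,rt=tcp(np.array(g,float),th,phi,0,yaw,-1); a=rt.as_matrix()[:,2]; t=t-.019*a+gb*a
    rv=(rt*r.inv()).as_rotvec()/(np.pi/2); q,e,ea=ik(t,rt,np.array(s['joint_positions']))
    print('shift',((t-p)/.3).round(3),'turn',rv.round(3),'rows',(max(np.linalg.norm(t-p)/.05,np.degrees(np.linalg.norm(rv)*np.pi/2)/8.59)).round(1),'ik',q.round(2),e.round(1),ea.round(1))
E
python3 -c "
from tl import *
goto_grip([.42,-.10,.215],5,-18,-.5)
goto_grip([.405,.075,.215],5,-18,-.5)
"
```

```text
shift [-0.083  0.638 -0.036] turn [-0.018 -0.05  -0.355] rows 3.9 ik [ 1.09  0.42 -1.14  1.92  0.27  1.25  0.91] 0.0 0.0
shift [-0.133  1.221 -0.036] turn [-0.018 -0.05  -0.355] rows 7.4 ik [ 0.8   0.37 -1.19  1.99  0.18  1.17  0.6 ] 0.0 0.0
```

>>> step_arm --motion '[-0.016, 0.13, -0.01, 0, -0.01, -0.07, 10, -0.033, 0.26, -0.02, -0.01, -0.02, -0.14, 10, -0.05, 0.39, -0.03, -0.01, -0.03, -0.21, 10, -0.066, 0.52, -0.036, -0.018, -0.04, -0.28, 10, -0.083, 0.638, -0.036, -0.018, -0.05, -0.355, 10]'

```text
time: 25.9
position: [0.4148, -0.101, 0.2009]
ee_rot: [-0.113, 0.249, 0.961, 0.031]
contact_force: [-0.5, 0.8, -1.3]
gripper_width: 0.0197
grasp_force: 39.9
```

>>> step_arm --motion '[-0.01, 0.12, 0, 0, 0, 0, 10, -0.02, 0.24, 0, 0, 0, 0, 10, -0.03, 0.36, 0, 0, 0, 0, 10, -0.04, 0.48, 0, 0, 0, 0, 10, -0.05, 0.583, 0, 0, 0, 0, 10]'

```text
time: 26.4
position: [0.3997, 0.0733, 0.2012]
ee_rot: [-0.113, 0.247, 0.962, 0.03]
contact_force: [0.6, -0.7, -1.9]
gripper_width: 0.0194
grasp_force: 39.9
```

```bash
python3 -c "
from tl import *
print(pose()[0],np.round(pose()[2]['joint_positions'],2))
eyeoff('red')
L=.1395;ph=-18
go(-.02,0,.235,5,ph,L); go(.03,0,.24,8,ph,L); go(.055,0,.25,18,ph,L); go(.055,0,.283,42,ph,L); go(.085,0,.285,42,ph,L); go(.104,0,.249,45,ph,L); go(.106,0,.247,60,ph,L);go(.108,0,.246,75,ph,L)
"
```

```text
[0.39974348 0.07327325 0.20121991] [ 0.82  0.39 -1.21  2.    0.2   1.16  0.58]
p [0.3997 0.0733 0.2012] grip [0.4008 0.0727 0.2061] handle yaw -69.6 far 0.1251 near -0.195 lat 0.0923
(-0.02, 0.235, 5) shift [ 0.062 -0.01   0.053] turn [-0.005 -0.005  0.281] rows 2.9 ik [ 0.76  0.47 -1.28  1.92  0.33  1.29  0.86] 0.0 0.0
(0.03, 0.24, 8) shift [ 0.232 -0.019  0.045] turn [-0.014 -0.037  0.281] rows 3.0 ik [ 0.7   0.51 -1.22  1.85  0.4   1.28  0.86] 0.0 0.0
(0.055, 0.25, 18) shift [ 0.336 -0.025 -0.001] turn [-0.045 -0.145  0.279] rows 3.3 ik [ 0.71  0.47 -1.2   1.91  0.49  1.1   0.82] 0.0 0.0
(0.055, 0.283, 42) shift [ 0.439 -0.03  -0.057] turn [-0.118 -0.403  0.27 ] rows 5.2 ik [ 0.7   0.28 -1.13  2.15  0.79  0.61  0.55] 0.0 0.0
(0.085, 0.285, 42) shift [ 0.539 -0.036 -0.05 ] turn [-0.118 -0.403  0.27 ] rows 5.2 ik [ 0.67  0.34 -1.1   2.09  0.83  0.64  0.55] 0.0 0.0
(0.104, 0.249, 45) shift [ 0.62  -0.04  -0.187] turn [-0.127 -0.436  0.268] rows 5.5 ik [ 0.58  0.43 -1.02  2.13  1.11  0.59  0.3 ] 0.0 0.0
(0.106, 0.247, 60) shift [ 0.726 -0.046 -0.265] turn [-0.173 -0.597  0.257] rows 7.0 ik [ 0.73  0.8  -1.36  2.24  1.89  0.98 -0.25] 0.0 0.0
(0.108, 0.246, 75) shift [ 0.848 -0.053 -0.312] turn [-0.218 -0.759  0.242] rows 8.6 ik [ 0.69  1.05 -1.36  2.31  2.35  1.3  -0.41] 0.0 0.0
```

```bash
python3 - <<'E'
from tl import *
out=np.zeros((600,800,3),np.uint8)
def crop(n,img,box,k):
    c=info(n); x0,y0,x1,y1=box; I=cv2.resize(img[y0:y1,x0:x1],None,fx=k,fy=k,interpolation=cv2.INTER_CUBIC)
    for hy in(-.085,0,.085):
        for d,z,col in((.14,.255,(255,0,0)),(.11,.255,(0,255,0)),(.09,.277,(0,0,255))):
            u=((proj(c,cabw(d,hy,z))[0]-[x0,y0]+.5)*k).astype(int); cv2.circle(I,u,4,col,1)
    return I
t=cv2.imread('pics/top0_raw.png'); s=cv2.imread('pics/scene0_raw.png')
A=crop('top',t,(225,120,325,160),8); out[:320,:]=A
B=crop('scene',s,(265,190,345,235),8)[:280]; out[320:320+B.shape[0],:B.shape[1]]=B[:280]
cv2.imwrite('pics/hk.png',out)
E
```

```text
(no output)
```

View pics/hk.png

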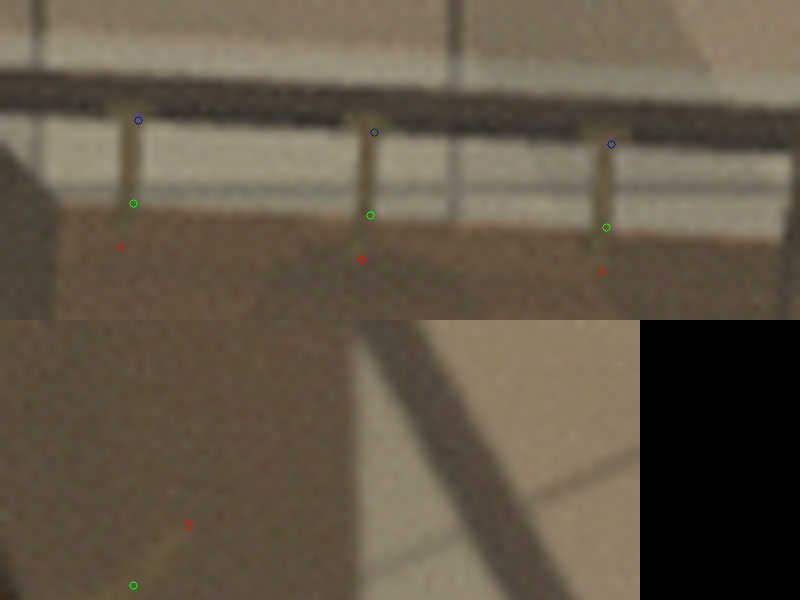

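The top crop shows the three hooks about 1 px farther back and slightly left of the model, and the scene crop agrees. I'll correct the cabinet pose by +3 mm in x and +1 mm in y and set out.

```bash
sed -i 's/^CAB=.*/CAB=np.array([.65487,.06387]); YAW=-.0552/; s/^CAB=\(.*\); YAW.*; YAW/CAB=\1; YAW/' plan.py; grep -n CAB= plan.py; python3 -c "
from tl import *
L=.1395;ph=-18
go(-.02,0,.235,5,ph,L); go(.03,0,.24,8,ph,L); go(.055,0,.25,18,ph,L)"
```

```text
6:CAB=np.array([.65487,.06387]); YAW=-.0552
(-0.02, 0.235, 5) shift [ 0.072 -0.006  0.053] turn [-0.005 -0.005  0.281] rows 2.9 ik [ 0.75  0.47 -1.27  1.92  0.34  1.29  0.86] 0.0 0.0
(0.03, 0.24, 8) shift [ 0.242 -0.015  0.045] turn [-0.014 -0.037  0.281] rows 3.0 ik [ 0.69  0.51 -1.21  1.84  0.4   1.29  0.85] 0.0 0.0
(0.055, 0.25, 18) shift [ 0.346 -0.021 -0.001] turn [-0.045 -0.145  0.279] rows 3.3 ik [ 0.7   0.47 -1.2   1.9   0.49  1.11  0.82] 0.0 0.0
```

>>> step_arm --motion '[0.02, 0, 0.02, 0, 0, 0.09, 10, 0.04, 0, 0.04, 0, 0, 0.18, 10, 0.06, -0.005, 0.053, -0.005, -0.005, 0.24, 10, 0.072, -0.006, 0.053, -0.005, -0.005, 0.281, 10, 0.072, -0.006, 0.053, -0.005, -0.005, 0.281, 10]'

```text
time: 26.95
position: [0.4223, 0.0701, 0.2171]
ee_rot: [-0.113, 0.031, 0.993, 0.003]
contact_force: [-1.3, 0.4, -1.3]
gripper_width: 0.0194
grasp_force: 39.9
```

```bash
python3 -c "
from tl import *
p,r,s=pose();print(p,np.round(s['joint_positions'],2))
im,c=snap('top','t9.png'); im=cv2.imread('pics/t9.png'); x0,y0=215,150; I=cv2.resize(im[y0:y0+70,x0:x0+100],(800,560),interpolation=cv2.INTER_CUBIC)
h=np.array([np.cos(.0873)*np.cos(YAW),np.cos(.0873)*np.sin(YAW),np.sin(.0873)]); g=p-.005*r.as_matrix()[:,2]
for d in (0,.1395,.1625):
  cv2.circle(I,((proj(c,g+d*h)[0]-[x0,y0]+.5)*8).astype(int),4,(0,255,0),1)
cv2.imwrite('pics/t9c.png',I)
L=.1395;ph=-18
go(.03,0,.24,8,ph,L); go(.055,0,.25,18,ph,L);go(.055,0,.283,42,ph,L)"
```

```text
[0.42229871 0.07012363 0.21708822] [ 0.76  0.47 -1.27  1.92  0.34  1.3   0.86]
(0.03, 0.24, 8) shift [ 0.164  0.014 -0.005] turn [-0.    -0.033  0.005] rows 1.0 ik [ 0.69  0.52 -1.22  1.84  0.41  1.29  0.85] 0.0 0.0
(0.055, 0.25, 18) shift [ 0.268  0.008 -0.05 ] turn [-0.007 -0.144  0.005] rows 1.6 ik [ 0.71  0.48 -1.21  1.9   0.5   1.11  0.81] 0.0 0.0
(0.055, 0.283, 42) shift [ 0.372  0.002 -0.106] turn [-0.023 -0.41   0.005] rows 4.3 ik [ 0.71  0.3  -1.14  2.15  0.81  0.62  0.54] 0.0 0.0
```

View pics/t9c.png

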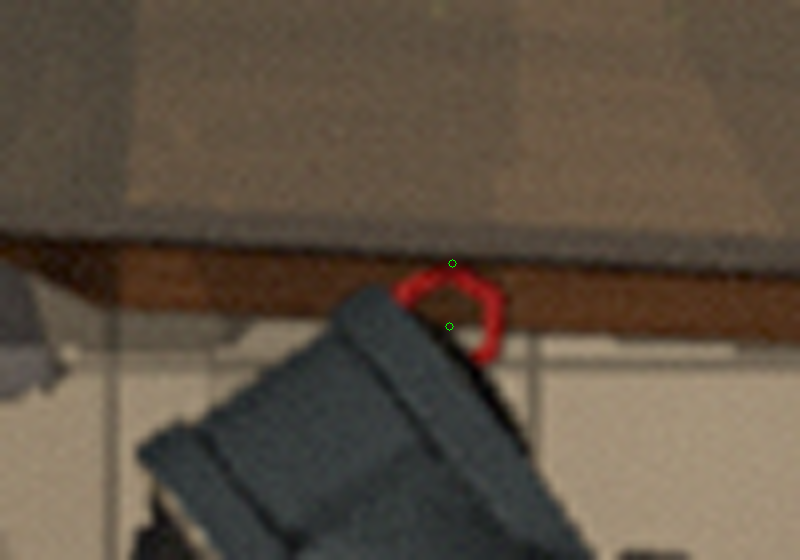

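The ring sits where the model says, at (450,325), on the opening. I'll go in.

>>> step_arm --motion '[0.08, 0.01, -0.003, 0, -0.017, 0.005, 10, 0.164, 0.01, -0.005, 0, -0.033, 0.005, 10, 0.22, 0.009, -0.03, -0.005, -0.09, 0.005, 10, 0.268, 0.008, -0.05, -0.007, -0.144, 0.005, 10, 0.268, 0.008, -0.05, -0.007, -0.144, 0.005, 10]'

```text
time: 27.5
position: [0.501, 0.0716, 0.2018]
ee_rot: [-0.0, 0.028, 1.0, -0.001]
contact_force: [-0.7, 0.4, -1.6]
gripper_width: 0.0198
grasp_force: 39.9
```

```bash
python3 -c "
from tl import *
p,r,s=pose();print(p,np.round(s['joint_positions'],2),s['contact_force'])
L=.1395;ph=-18
go(.055,0,.265,30,ph,L);go(.055,0,.283,42,ph,L);go(.085,0,.286,42,ph,L)"
```

```text
[0.5010365  0.07159864 0.20179171] [ 0.71  0.48 -1.21  1.91  0.5   1.11  0.81] [-0.73657834  0.4192387  -1.62698491]
(0.055, 0.265, 30) shift [ 0.048 -0.    -0.038] turn [-0.006 -0.134  0.   ] rows 1.4 ik [ 0.74  0.38 -1.21  2.03  0.61  0.86  0.73] 0.0 0.0
(0.055, 0.283, 42) shift [ 0.108 -0.003 -0.056] turn [-0.013 -0.267  0.001] rows 2.8 ik [ 0.7   0.29 -1.13  2.15  0.8   0.61  0.54] 0.0 0.0
(0.085, 0.286, 42) shift [ 0.208 -0.009 -0.046] turn [-0.013 -0.267  0.001] rows 2.8 ik [ 0.67  0.35 -1.11  2.09  0.84  0.66  0.54] 0.0 0.0
```

>>> step_arm --motion '[0.025, 0, -0.02, -0.003, -0.067, 0, 10, 0.05, 0, -0.038, -0.006, -0.134, 0, 10, 0.08, -0.002, -0.047, -0.01, -0.2, 0, 10, 0.108, -0.003, -0.056, -0.013, -0.267, 0.001, 10, 0.108, -0.003, -0.056, -0.013, -0.267, 0.001, 10]'

```text
time: 28.0
position: [0.5318, 0.0701, 0.1842]
ee_rot: [0.207, 0.026, 0.978, -0.007]
contact_force: [0.6, -0.8, -1.5]
gripper_width: 0.0198
grasp_force: 39.9
```

```bash
python3 -c "
from tl import *
p,r,s=pose();print(p,np.round(s['joint_positions'],2),s['contact_force'])
L=.1395;ph=-18
go(.085,0,.287,42,ph,L);go(.092,0,.275,42,ph,L);go(.106,0,.251,43,ph,L)"
```

```text
[0.53182375 0.07006083 0.18422449] [ 0.7   0.29 -1.13  2.15  0.8   0.61  0.55] [ 0.60226571 -0.75016721 -1.46453129]
(0.085, 0.287, 42) shift [ 0.105 -0.004  0.016] turn [ 0.002 -0.001 -0.001] rows 0.6 ik [ 0.66  0.34 -1.1   2.09  0.83  0.65  0.55] 0.0 0.0
(0.092, 0.275, 42) shift [ 0.128 -0.005 -0.024] turn [ 0.002 -0.001 -0.001] rows 0.8 ik [ 0.63  0.37 -1.06  2.09  0.87  0.64  0.52] 0.0 0.0
(0.106, 0.251, 43) shift [ 0.181 -0.008 -0.11 ] turn [ 0.001 -0.012 -0.001] rows 1.3 ik [ 0.55  0.41 -0.99  2.09  0.99  0.61  0.41] 0.0 0.0
```

>>> step_arm --motion '[0.04, -0.002, 0.012, 0, 0, 0, 10, 0.08, -0.003, 0.016, 0, 0, 0, 10, 0.105, -0.004, 0.016, 0, 0, 0, 10, 0.105, -0.004, 0.016, 0, 0, 0, 10, 0.105, -0.004, 0.016, 0, 0, 0, 10]'

```text
time: 28.5
position: [0.5668, 0.0703, 0.1902]
ee_rot: [0.208, 0.027, 0.978, -0.004]
contact_force: [0.5, -0.0, -2.0]
gripper_width: 0.0197
grasp_force: 39.9
```

```bash
cat > chk.py <<'E'
from tl import *
def chk(f,hy,th,L):
    p,r,s=pose();print(p,s['contact_force'].round(1)); t=cv2.cvtColor(snap('top')[0],cv2.COLOR_RGB2BGR); sc=cv2.cvtColor(snap('scene')[0],cv2.COLOR_RGB2BGR)
    h=np.array([np.cos(th)*np.cos(YAW),np.cos(th)*np.sin(YAW),np.sin(th)]); e=p-.005*r.as_matrix()[:,2]+L*h; print('eye',e)
    o=np.zeros((400,800,3),np.uint8)
    for i,(n,I) in enumerate((('top',t),('scene',sc))):
        c=info(n); k=np.int32(proj(c,cabw(.1,hy,.26))[0]); x0,y0=k-25; J=cv2.resize(I[y0:y0+50,x0:x0+50],(400,400),interpolation=cv2.INTER_CUBIC)
        for X,col in((cabw(.14,hy,.255),(255,0,0)),(cabw(.11,hy,.255),(0,255,0)),(cabw(.09,hy,.277),(0,0,255)),(e,(255,255,0))):
            cv2.circle(J,((proj(c,X)[0]-[x0,y0]+.5)*8).astype(int),4,col,1)
        o[:,400*i:400*i+400]=J
    cv2.imwrite('pics/'+f,o)
E
python3 -c "
from chk import *
chk('k1.png',0,np.radians(42),.1395)"
```

```text
[0.56681221 0.07032908 0.19021241] [ 0.5 -0.  -2. ]
eye [0.6682881  0.06470386 0.28812234]
```

View pics/k1.png

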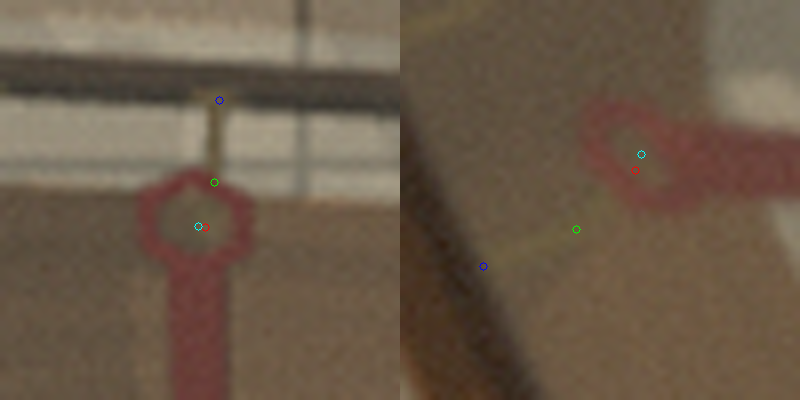

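The top crop shows the ring at (196,220) over the hook tip at about (206,227). It is 2–3 mm too far left, and the scene crop agrees. I'll correct and slide it down the hook.

>>> step_arm --motion '[0.005, -0.009, -0.01, 0, 0, 0, 10, 0.023, -0.009, -0.04, 0, 0, 0, 10, 0.045, -0.01, -0.08, 0, 0, 0, 10, 0.065, -0.011, -0.115, 0, 0, 0, 10, 0.065, -0.011, -0.115, 0, 0, 0, 10]'

```text
time: 29.1
position: [0.5855, 0.0661, 0.1546]
ee_rot: [0.208, 0.026, 0.978, -0.005]
contact_force: [-0.6, -0.2, -1.6]
gripper_width: 0.0195
grasp_force: 39.9
```

```bash
python3 -c "
from chk import *
chk('k2.png',0,np.radians(42),.1395)
print(np.round(pose()[2]['joint_positions'],2))
L=.1395;ph=-18
go(.1045,0,.2485,45,ph,L);go(.1055,0,.2475,55,ph,L);go(.1065,0,.247,65,ph,L)"
```

```text
[0.58554386 0.06611382 0.15457718] [-0.6 -0.2 -1.6]
eye [0.68702586 0.06049668 0.25248964]
[ 0.57  0.42 -1.01  2.08  0.95  0.62  0.46]
(0.1045, 0.2485, 45) shift [ 0.008  0.002 -0.035] turn [-0.003 -0.032 -0.002] rows 0.3 ik [ 0.52  0.41 -0.95  2.12  1.08  0.56  0.32] 0.0 0.0
(0.1055, 0.2475, 55) shift [ 0.075 -0.002 -0.089] turn [-0.009 -0.143 -0.002] rows 1.5 ik [ 0.56  0.5  -1.03  2.21  1.66  0.62 -0.2 ] 0.0 0.0
(0.1065, 0.247, 65) shift [ 0.151 -0.006 -0.13 ] turn [-0.015 -0.254 -0.002] rows 2.7 ik [ 0.64  0.73 -1.2   2.27  2.06  0.92 -0.45] 0.0 0.0
```

View pics/k2.png

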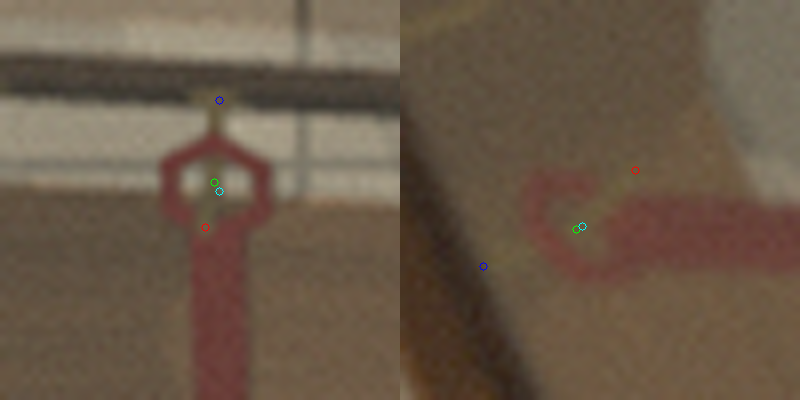

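The rod passes through the ring in both views. Next I'll swing the handle towards vertical.

>>> step_arm --motion '[0.008, 0.002, -0.035, -0.003, -0.032, 0, 10, 0.04, 0, -0.06, -0.006, -0.09, 0, 10, 0.075, -0.002, -0.089, -0.009, -0.143, -0.002, 10, 0.075, -0.002, -0.089, -0.009, -0.143, -0.002, 10, 0.075, -0.002, -0.089, -0.009, -0.143, -0.002, 10]'

```text
time: 29.7
position: [0.6074, 0.0667, 0.1289]
ee_rot: [0.317, 0.026, 0.948, -0.009]
contact_force: [-0.7, -0.6, -1.7]
gripper_width: 0.0196
grasp_force: 39.9
```

```bash
cat > nx.py <<'E'
from tl import *
import sys
hy,L,ph=map(float,sys.argv[1:4]); p,r,s=pose(); print(p.round(4),np.round(s['joint_positions'],2),s['contact_force'].round(1)); a=r.as_matrix()[:,2]; print('pitch',np.degrees(np.arccos(-a[2])).round(1))
for x in sys.argv[4:]: go(*[float(v) for v in x.split(',')][:1],hy,*[float(v) for v in x.split(',')][1:],ph,L)
E
python3 nx.py 0 .1395 -18 .1065,.247,65 .108,.2465,75
```

```text
[0.6074 0.0667 0.1289] [ 0.36  0.4  -0.76  2.22  1.64  0.47 -0.24] [-0.7 -0.6 -1.7]
pitch 36.9
(0.1065, 0.247, 65.0) shift [ 0.079 -0.005 -0.039] turn [-0.006 -0.112 -0.001] rows 1.2 ik [ 0.43  0.54 -0.89  2.28  2.12  0.71 -0.65] 0.0 0.0
(0.108, 0.2465, 75.0) shift [ 0.162 -0.01  -0.066] turn [-0.012 -0.223 -0.001] rows 2.3 ik [ 0.44  0.69 -0.91  2.32  2.4   0.98 -0.81] 0.0 0.0
```

The controller follows, and there is no contact. I'll continue to 75°.

>>> step_arm --motion '[0.04, -0.003, -0.02, -0.003, -0.056, 0, 10, 0.079, -0.005, -0.039, -0.006, -0.112, 0, 10, 0.12, -0.007, -0.053, -0.009, -0.17, 0, 10, 0.162, -0.01, -0.066, -0.012, -0.223, 0, 10, 0.162, -0.01, -0.066, -0.012, -0.223, 0, 10]'

```text
time: 30.2
position: [0.6568, 0.0624, 0.107]
ee_rot: [0.476, 0.025, 0.879, -0.013]
contact_force: [-0.7, 0.1, -1.2]
gripper_width: 0.0194
grasp_force: 39.9
```

```bash
python3 nx.py 0 .1395 -18 .109,.246,85 .11,.246,88
```

```text
[0.6568 0.0624 0.107 ] [ 0.36  0.64 -0.81  2.32  2.43  0.93 -0.89] [-0.7  0.1 -1.2]
pitch 56.8
(0.109, 0.246, 85.0) shift [ 0.081 -0.    -0.006] turn [-0.007 -0.113  0.001] rows 1.2 ik [ 0.33  0.77 -0.77  2.33  2.63  1.19 -0.98] 0.0 0.0
(0.11, 0.246, 88.0) shift [ 0.109 -0.002 -0.007] turn [-0.009 -0.146  0.001] rows 1.5 ik [ 0.32  0.81 -0.76  2.32  2.68  1.27 -1.  ] 0.0 0.0
```

>>> step_arm --motion '[0.03, 0, -0.002, -0.002, -0.04, 0, 10, 0.06, 0, -0.004, -0.005, -0.08, 0, 10, 0.081, 0, -0.006, -0.007, -0.113, 0, 10, 0.081, 0, -0.006, -0.007, -0.113, 0, 10, 0.081, 0, -0.006, -0.007, -0.113, 0, 10]'

```text
time: 30.7
position: [0.6819, 0.0628, 0.1086]
ee_rot: [0.553, 0.023, 0.832, -0.016]
contact_force: [-0.0, -0.3, -1.4]
gripper_width: 0.0196
grasp_force: 39.9
```

```bash
python3 nx.py 0 .1395 -18 .11,.246,85; python3 -c "
from chk import *
p,r,s=pose(); h=r.as_matrix(); 
im,c=snap('top'); hsv=cv2.cvtColor(im,cv2.COLOR_RGB2HSV); H,S,V=[hsv[...,i].astype(int) for i in range(3)]
m=((H<8)|(H>172))&(S>75)&(V>50); k=np.int32(proj(c,cabw(.11,0,.26))[0]); ys,xs=np.nonzero(m[k[1]-20:k[1]+20,k[0]-20:k[0]+20]); print(len(xs),'red extent',xs.min(),xs.max(),ys.min(),ys.max()); print(proj(c,cabw(.11,0,.255))-k+20,proj(c,cabw(.11,0,.266))-k+20)
"
```

```text
[0.6819 0.0628 0.1086] [ 0.33  0.77 -0.77  2.32  2.62  1.2  -0.98] [-0.  -0.3 -1.4]
pitch 67.2
(0.11, 0.246, 85.0) shift [ 0.001 -0.002 -0.012] turn [0.001 0.003 0.001] rows 0.1 ik [ 0.33  0.77 -0.77  2.32  2.63  1.19 -0.98] 0.0 0.0
119 red extent 14 26 19 37
[[20.34735387 20.366206  ]] [[19.99637277 19.65043426]]
```

>>> step_arm --motion '[0.001, -0.002, -0.012, 0, 0, 0, 10, 0.001, -0.002, -0.016, 0, 0, 0, 10, 0.001, -0.002, -0.02, 0, 0, 0, 10, 0.001, -0.002, -0.02, 0, 0, 0, 10, 0.001, -0.002, -0.02, 0, 0, 0, 10]'

```text
time: 31.25
position: [0.6829, 0.0626, 0.1034]
ee_rot: [0.556, 0.024, 0.831, -0.016]
contact_force: [1.3, -1.7, 5.3]
gripper_width: 0.0195
grasp_force: 39.9
```

The hook now carries the tool. I'll release it.

>>> step_arm --motion '[0, 0, 0.009, 0, 0, 0, 18, 0, 0, 0.009, 0, 0, 0, 22, 0, 0, 0.009, 0, 0, 0, 26, 0, 0, 0.009, 0, 0, 0, 32, 0, 0, 0.009, 0, 0, 0, 40]'

```text
time: 31.75
position: [0.6814, 0.0628, 0.104]
ee_rot: [0.553, 0.023, 0.832, -0.015]
contact_force: [-1.3, 0.0, 0.4]
gripper_width: 0.0337
grasp_force: 0.0
```

>>> step_arm --motion '[0, 0, 0, 0, 0, 0, 44, -0.04, 0, 0.015, 0, 0, 0, 44, -0.1, 0.005, 0.04, 0, 0, 0, 44, -0.18, 0.01, 0.07, 0, 0, 0, 44, -0.26, 0.014, 0.1, 0, 0, 0, 44]'

```text
time: 32.25
position: [0.6175, 0.0814, 0.1194]
ee_rot: [0.553, -0.001, 0.833, -0.021]
contact_force: [0.2, 2.7, -4.7]
gripper_width: 0.044
grasp_force: 0.0
```

```bash
python3 -c "
from tl import *
p,r,s=pose(); print(p,s['joint_positions'].round(2)); print(r.as_matrix()[:,2])
goto_grip([.52,.068,.20],0,-35,-.055,0); goto_grip([.44,.068,.22],0,-10,-.055,0)
im,c=snap('scene','s10.png'); hsv=cv2.cvtColor(im,cv2.COLOR_RGB2HSV); H,S,V=[hsv[...,i].astype(int) for i in range(3)]
m=((H<8)|(H>172))&(S>60)&(V>50); k=np.int32(proj(c,cabw(.11,0,.18))[0]); B=m[k[1]-45:k[1]+45,k[0]-45:k[0]+45]; ys,xs=np.nonzero(B); print(len(xs),xs.min(),xs.max(),ys.min(),ys.max()); print([(proj(c,cabw(.11,0,z))[0]-k+45).round() for z in(.269,.246,.12,.08)])
"
```

```text
[0.61753147 0.08142963 0.11935294] [ 0.44  0.86 -1.04  2.45  2.56  1.39 -0.81]
[ 0.92115412 -0.03309298 -0.38778854]
shift [-0.325 -0.045  0.269] turn [ 0.059  1.134 -0.036] rows 11.9 ik [ 0.57  1.03 -1.39  1.49  0.53  1.84  0.64] 0.0 0.0
shift [-0.592 -0.045  0.335] turn [ 0.052  0.856 -0.034] rows 9.0 ik [ 0.82  0.55 -1.39  1.9   0.45  1.31  0.77] 0.0 0.0
169 11 52 0 84
[array([44., 29.]), array([45., 34.]), array([47., 56.]), array([47., 62.])]
```

```bash
python3 -c "
from tl import *
# pitch from down = th-phi... use th=0, phi=+pitch
goto_grip([.605,.067,.125],0,52,-.055,0); goto_grip([.59,.067,.14],0,40,-.055,0); goto_grip([.54,.068,.17],0,30,-.055,0); goto_grip([.45,.07,.22],0,5,-.055,0)
"
```

```text
shift [-0.03  -0.068  0.064] turn [ 0.011  0.151 -0.026] rows 1.6 ik [ 0.62  0.71 -1.2   2.37  2.19  1.02 -0.61] 0.0 0.0
shift [-0.08  -0.068  0.114] turn [ 0.016  0.284 -0.026] rows 3.0 ik [ 0.76  0.71 -1.39  2.26  1.77  0.92 -0.22] 0.0 0.0
shift [-0.247 -0.065  0.214] turn [ 0.02   0.395 -0.026] rows 4.2 ik [ 0.84  0.47 -1.39  2.22  1.27  0.73  0.13] 0.0 0.0
shift [-0.547 -0.058  0.381] turn [ 0.029  0.673 -0.026] rows 7.1 ik [ 0.93  0.33 -1.39  2.04  0.44  1.    0.84] 0.0 0.0
```

>>> step_arm --motion '[0, -0.02, 0.03, 0.006, 0.075, -0.01, 44, -0.03, -0.068, 0.064, 0.011, 0.151, -0.026, 44, -0.055, -0.068, 0.09, 0.014, 0.22, -0.026, 44, -0.08, -0.068, 0.114, 0.016, 0.284, -0.026, 44, -0.08, -0.068, 0.114, 0.016, 0.284, -0.026, 44]'

```text
time: 32.8
position: [0.5964, 0.0614, 0.1498]
ee_rot: [0.351, 0.027, 0.936, -0.016]
contact_force: [-0.5, 0.5, 0.5]
gripper_width: 0.0441
grasp_force: 0.0
```

```bash
python3 -c "
from tl import *
p,r,s=pose(); print(p,s['joint_positions'].round(2),r.as_matrix()[:,2].round(2),s['contact_force'].round(1))
goto_grip([.54,.068,.17],0,30,-.055,0); goto_grip([.45,.07,.22],0,5,-.055,0)
"
```

```text
[0.59642626 0.06144402 0.14978815] [ 0.65  0.5  -1.16  2.26  1.76  0.7  -0.3 ] [ 0.66 -0.05 -0.75] [-0.5  0.5  0.5]
shift [-0.188  0.022  0.067] turn [0.015 0.123 0.004] rows 1.3 ik [ 0.84  0.47 -1.39  2.22  1.27  0.73  0.13] 0.0 0.0
shift [-0.488  0.029  0.234] turn [0.031 0.401 0.003] rows 4.2 ik [ 0.93  0.33 -1.39  2.04  0.44  1.    0.84] 0.0 0.0
```

>>> step_arm --motion '[-0.1, 0.01, 0.04, 0.007, 0.06, 0, 44, -0.188, 0.022, 0.067, 0.015, 0.123, 0.004, 44, -0.28, 0.025, 0.12, 0.02, 0.2, 0.004, 44, -0.38, 0.028, 0.18, 0.025, 0.3, 0.003, 44, -0.488, 0.029, 0.234, 0.031, 0.401, 0.003, 44]'

```text
time: 33.3
position: [0.4804, 0.0596, 0.1958]
ee_rot: [0.155, 0.032, 0.987, -0.019]
contact_force: [-0.5, -1.0, -0.6]
gripper_width: 0.0441
grasp_force: 0.0
```

```bash
python3 -c "
from tl import *
p,r,s=pose(); print(p,s['joint_positions'].round(2),r.as_matrix()[:,2].round(2),s['contact_force'].round(1))
goto_grip([.43,-.17,.22],0,0,-.07,0);goto_grip([.44,-.405,.22],0,0,-.085,0)
for n in('top','scene'):
  im,c=snap(n,n+'11.png'); hsv=cv2.cvtColor(im,cv2.COLOR_RGB2HSV); H,S,V=[hsv[...,i].astype(int) for i in range(3)]
  m=((H<8)|(H>172))&(S>60)&(V>50); k=np.int32(proj(c,cabw(.11,0,.18))[0]); B=m[k[1]-45:k[1]+45,k[0]-45:k[0]+45].astype(np.uint8); N,l,st,ce=cv2.connectedComponentsWithStats(B); i=np.argmax(st[1:,4])+1; print(st[i],ce[i]); print([(proj(c,cabw(.11,0,z))[0]-k+45).round() for z in(.269,.246,.12,.08)])
im=cv2.imread('pics/top11.png'); hsv=cv2.cvtColor(im,cv2.COLOR_BGR2HSV); H,S,V=[hsv[...,i].astype(int) for i in range(3)]; c=info('top')
n,l,st,ce=cv2.connectedComponentsWithStats(((H>18)&(H<34)&(S>140)&(V>90)).astype(np.uint8))
for i in np.argsort(-st[1:,4])[:3]+1:
    ys,xs=np.nonzero(l==i); P=np.array([atz(c,(u,v),.012)[:2] for u,v in zip(xs,ys)]); mu=P.mean(0); W,e=np.linalg.eigh(np.cov(P.T)); d=e[:,1]*np.sign(e[0,1]); q=(P-mu)@d
    print('yel',st[i],mu.round(4),np.degrees(np.arctan2(d[1],d[0])).round(1),(mu+d*q.min()).round(4),(mu+d*q.max()).round(4))
"
```

```text
[0.48041547 0.05959503 0.19579469] [ 0.91  0.28 -1.35  2.16  0.66  0.75  0.66] [ 0.3  -0.05 -0.95] [-0.5 -1.  -0.6]
shift [-0.168 -0.765  0.081] turn [ 0.031  0.197 -0.003] rows 4.7 ik [ 1.4   0.44 -1.39  1.97  0.48  1.13  1.31] 0.0 0.0
shift [-0.135 -1.549  0.081] turn [ 0.033  0.197 -0.012] rows 9.3 ik [ 1.49  0.65 -1.23  1.68  0.64  1.28  1.61] 0.0 0.0
[37 39 14 12 80] [45.275 43.8  ]
[array([43., 40.]), array([44., 42.]), array([47., 49.]), array([48., 51.])]
[ 40  28   8  34 127] [44.09448819 44.61417323]
[array([44., 29.]), array([45., 34.]), array([47., 56.]), array([47., 62.])]
yel [413 184  13  67 436] [ 0.4867 -0.4149] -4.7 [ 0.3769 -0.4058] [ 0.6012 -0.4243]
yel [446 225  27  42 216] [ 0.3883 -0.5502] -29.9 [ 0.3237 -0.5131] [ 0.4598 -0.5913]
```

The shoehorn hangs vertically: its blob lies along the hook's vertical in both views. The brush is undisturbed. On to the brush.

>>> step_arm --motion '[-0.03, -0.13, 0.04, 0.006, 0.04, 0, 44, -0.08, -0.29, 0.081, 0.012, 0.08, 0, 44, -0.12, -0.45, 0.081, 0.02, 0.12, 0, 44, -0.16, -0.61, 0.081, 0.025, 0.16, 0, 44, -0.168, -0.765, 0.081, 0.031, 0.197, -0.003, 44]'

```text
time: 33.9
position: [0.4309, -0.1648, 0.2198]
ee_rot: [0.0, 0.037, 0.999, -0.002]
contact_force: [0.8, 0.1, 1.6]
gripper_width: 0.0439
grasp_force: 0.0
```

```bash
python3 -c "
from tl import *
p,r,s=pose(); print(p,s['joint_positions'].round(2),r.as_matrix().round(2),s['contact_force'].round(1))
goto_grip([.4205,-.407,.20],0,0,-.083,0)
"
```

```text
[ 0.43093968 -0.16475528  0.21976722] [ 1.32  0.35 -1.26  1.98  0.38  1.08  1.39] [[-1.    0.07  0.  ]
 [ 0.07  1.   -0.  ]
 [-0.   -0.   -1.  ]] [0.8 0.1 1.6]
shift [-0.035 -0.807 -0.066] turn [ 0.003  0.    -0.006] rows 4.9 ik [ 1.47  0.58 -1.09  1.74  0.55  1.18  1.7 ] 0.0 0.0
```

>>> step_arm --motion '[-0.007, -0.15, 0, 0, 0, 0, 44, -0.014, -0.31, 0, 0, 0, 0, 44, -0.02, -0.47, 0, 0, 0, 0, 44, -0.03, -0.63, 0, 0, 0, 0, 44, -0.035, -0.79, -0.02, 0.003, 0, -0.006, 44]'

```text
time: 34.4
position: [0.4215, -0.401, 0.213]
ee_rot: [0.001, 0.041, 0.999, 0.001]
contact_force: [0.1, -0.6, 0.4]
gripper_width: 0.0444
grasp_force: 0.0
```

>>> step_arm --motion '[0, -0.017, -0.1, 0, 0.04, 0, 44, 0, -0.017, -0.25, 0, 0.08, 0, 44, 0, -0.017, -0.35, 0, 0.115, 0, 44, 0, -0.017, -0.4, 0, 0.115, 0, 44, 0, -0.017, -0.4, 0, 0.115, 0, 44]'

```text
time: 34.9
position: [0.4214, -0.4022, 0.0919]
ee_rot: [-0.089, 0.039, 0.995, -0.0]
contact_force: [-0.0, -0.0, 1.0]
gripper_width: 0.0439
grasp_force: 0.0
```

```bash
python3 wr.py; python3 -c "
from tl import *
goto_grip([.4205,-.409,.0045],0,-10,-.083,0)"
```

```text
[ 1.27  0.73 -0.94  1.74  0.69  1.21  1.56] [ 0.4214 -0.4022  0.0919]
[[-0.981  0.079 -0.178]
 [ 0.079  0.997  0.007]
 [ 0.178 -0.007 -0.984]]
yel [ 127  118   68  113 2205] [ 0.3644 -0.5357] dir -29.4 len 0.107 lo [ 0.3236 -0.5127] hi [ 0.4165 -0.5651]
yel [ 297  173   31   72 1976] [ 0.4047 -0.4079] dir -4.7 len 0.062 lo [ 0.3762 -0.4055] hi [ 0.4376 -0.4106]
shift [-0.006 -0.02  -0.299] turn [ 0.006 -0.001 -0.002] rows 1.8 ik [ 1.24  0.84 -0.87  1.78  0.79  1.09  1.5 ] 0.0 0.0
```

>>> step_arm --motion '[0.004, -0.02, -0.1, 0.006, 0, 0, 44, 0.004, -0.021, -0.2, 0.006, 0, 0, 44, 0.004, -0.021, -0.295, 0.006, 0, 0, 44, 0.004, -0.021, -0.295, 0.006, 0, 0, 44, 0.004, -0.021, -0.295, 0.006, 0, 0, 30]'

```text
time: 35.45
position: [0.4248, -0.4103, 0.0089]
ee_rot: [-0.086, 0.04, 0.995, 0.003]
contact_force: [0.2, 0.8, 0.4]
gripper_width: 0.0405
grasp_force: 0.0
```

>>> step_arm --motion '[0, 0, 0, 0, 0, 0, 10, 0, 0, 0, 0, 0, 0, 10, 0, 0, 0, 0, 0, 0, 10, 0, 0, 0, 0, 0, 0, 10, 0, 0, 0, 0, 0, 0, 10]'

```text
time: 35.95
position: [0.425, -0.4099, 0.0085]
ee_rot: [-0.086, 0.04, 0.995, 0.003]
contact_force: [-1.1, -0.7, 5.9]
gripper_width: 0.0193
grasp_force: 40.0
```

>>> step_arm --motion '[0, 0, 0, 0, 0, 0, 32, 0, 0, 0, 0, 0, 0, 32, 0, 0, -0.012, 0, 0, 0, 32, 0, 0, -0.022, 0, 0, 0, 32, 0, 0, -0.022, 0, 0, 0, 32]'

```text
time: 36.45
position: [0.4244, -0.4094, 0.0017]
ee_rot: [-0.087, 0.04, 0.995, 0.004]
contact_force: [-2.2, 1.0, 9.8]
gripper_width: 0.0315
grasp_force: 4.9
```

>>> step_arm --motion '[0, 0, 0, 0, 0, 0, 10, 0, 0, 0, 0, 0, 0, 10, 0, 0, 0, 0, 0, 0, 10, 0, 0, 0, 0, 0, 0, 10, 0, 0, 0, 0, 0, 0, 10]'

```text
time: 36.95
position: [0.425, -0.4098, 0.0017]
ee_rot: [-0.086, 0.04, 0.995, 0.003]
contact_force: [-0.4, 0.8, 8.2]
gripper_width: 0.0199
grasp_force: 42.3
```

```bash
python3 -c "
from tl import *
p,r,s=pose(); print(p,s['grasp_force'],s['gripper_width'],r.as_matrix().round(3),s['joint_positions'].round(2)); eyeoff('yel')
goto_grip([.425,-.33,.20],0,-10,-.083); goto_grip([.415,-.12,.215],5,-10,-.5); goto_grip([.39,-.01,.215],5,-10,-.5)"
```

```text
[ 0.42504209 -0.40984591  0.00174124] 42.255855413968675 0.019924001929446086 [[-0.982  0.08  -0.172]
 [ 0.079  0.997  0.014]
 [ 0.172 -0.    -0.985]] [ 1.23  0.85 -0.87  1.77  0.79  1.09  1.5 ]
p [ 0.425  -0.4098  0.0017] grip [ 0.4259 -0.4099  0.0067] handle yaw 5.5 far 0.173 near -0.0488 lat -0.0246
shift [-0.003  0.266  0.644] turn [ 0.     0.001 -0.002] rows 4.2 ik [ 1.29  0.57 -1.06  1.75  0.54  1.32  1.55] 0.0 0.0
shift [-0.035  0.967  0.694] turn [-0.016 -0.053 -0.267] rows 7.1 ik [ 1.17  0.3  -1.13  2.    0.26  1.11  0.99] 0.0 0.0
shift [-0.118  1.333  0.694] turn [-0.016 -0.053 -0.267] rows 9.0 ik [ 1.05  0.21 -1.2   2.08  0.16  1.06  0.84] 0.0 0.0
```

>>> step_arm --motion '[0, 0, 0.1, 0, 0, 0, 10, 0, 0.03, 0.25, 0, 0, 0, 10, 0, 0.1, 0.4, 0, 0, 0, 10, 0, 0.18, 0.55, 0, 0, 0, 10, -0.003, 0.266, 0.644, 0, 0, 0, 10]'

```text
time: 37.5
position: [0.4242, -0.3291, 0.196]
ee_rot: [-0.086, 0.04, 0.996, 0.004]
contact_force: [-0.2, 0.0, -1.4]
gripper_width: 0.0199
grasp_force: 40.0
```

```bash
sed -i 's/<75/<66/' tl.py; python3 -c "
from tl import *
p,r,s=pose(); print(p,r.as_matrix().round(3)[:,2]); eyeoff('yel')
goto_grip([.415,-.12,.215],5,-10,-.5); goto_grip([.39,-.01,.215],5,-10,-.5)"
```

```text
[ 0.42418273 -0.32910194  0.19597398] [-0.17   0.014 -0.985]
p [ 0.4242 -0.3291  0.196 ] grip [ 0.425  -0.3292  0.2009] handle yaw 40.3 far 0.1323 near -0.1328 lat -0.1085
shift [-0.04   0.68   0.033] turn [-0.015 -0.05  -0.271] rows 4.1 ik [ 1.17  0.3  -1.13  2.    0.26  1.11  0.99] 0.0 0.0
shift [-0.123  1.046  0.033] turn [-0.015 -0.05  -0.271] rows 6.3 ik [ 1.06  0.21 -1.21  2.08  0.16  1.06  0.83] 0.0 0.0
```

```bash
cat >> tl.py <<'E'
def far(lo,hi,phi,th=0,gb=.006,sat=100):
    p,r,s=pose(); M=r.as_matrix(); ph=np.radians(phi); h=-np.cos(ph)*M[:,0]+np.sin(ph)*M[:,2]; lat=M[:,1]; g=p-gb*M[:,2]
    im,c=snap('top','far.png'); hsv=cv2.cvtColor(im,cv2.COLOR_RGB2HSV); H,S,V=[hsv[...,i].astype(int) for i in range(3)]
    ys,xs=np.nonzero((H>=lo)&(H<=hi)&(S>sat)&(V>60)); out=[]
    for u,v in zip(xs,ys):
        o,d=ray(c,(u,v)); n=np.cross(h,lat); X=o+d*((g-o)@n)/(d@n)-g; out.append((X@h,X@lat))
    o=np.array(out); k=(abs(o[:,1])<.03)&(o[:,0]>.1)&(o[:,0]<.19); o=o[k]; print('h',h.round(3),'ring n',k.sum(),'far',o[:,0].max().round(4),'lat',o[:,1].min().round(4),o[:,1].max().round(4),'elev',np.degrees(np.arcsin(h[2])).round(1))
E
python3 -c "
from tl import *
far(18,34,-10)"
```

```text
h [ 0.997 -0.074  0.007] ring n 233 far 0.1892 lat -0.0228 0.0207 elev 0.4
```

>>> step_arm --motion '[-0.008, 0.13, 0.007, -0.003, -0.01, -0.054, 10, -0.016, 0.27, 0.014, -0.006, -0.02, -0.11, 10, -0.024, 0.41, 0.02, -0.009, -0.03, -0.16, 10, -0.032, 0.55, 0.027, -0.012, -0.04, -0.22, 10, -0.04, 0.68, 0.033, -0.015, -0.05, -0.271, 10]'

```text
time: 38.1
position: [0.4105, -0.1244, 0.2027]
ee_rot: [-0.045, 0.252, 0.967, 0.012]
contact_force: [0.2, 0.6, -0.9]
gripper_width: 0.0196
grasp_force: 40.0
```

```bash
python3 -c "
from tl import *
p,r,s=pose(); print(p,s['joint_positions'].round(2))
far(18,34,-10)
goto_grip([.405,-.01,.215],5,-10,-.5,.006)
"; python3 nx.py -.085 .154 -10 -.03,.235,5 .055,.25,18 .055,.283,42 .085,.287,42 .1045,.2485,45 .1055,.2475,55 .106,.247,60
```

```text
[ 0.41046673 -0.12439068  0.20267873] [ 1.18  0.32 -1.13  2.01  0.27  1.1   0.98]
h [ 0.87  -0.486  0.081] ring n 215 far 0.1798 lat -0.0214 0.0214 elev 4.6
shift [-0.016  0.359  0.019] turn [-0.004 -0.004  0.002] rows 2.2 ik [ 1.02  0.26 -1.2   2.06  0.21  1.07  0.79] 0.0 0.0
[ 0.4093 -0.1174  0.2034] [ 1.18  0.31 -1.14  2.01  0.27  1.1   0.97] [-1.9  6.  -1. ]
pitch 5.4
(-0.03, 0.235, 5.0) shift [-0.059  0.369  0.044] turn [-0.003 -0.004  0.285] rows 3.0 ik [ 1.1   0.27 -1.33  2.06  0.26  1.11  1.15] 0.0 0.0
(0.055, 0.25, 18.0) shift [ 0.251  0.352 -0.02 ] turn [-0.043 -0.144  0.284] rows 3.4 ik [ 0.97  0.33 -1.22  2.05  0.45  0.89  1.03] 0.0 0.0
(0.055, 0.283, 42.0) shift [ 0.364  0.345 -0.092] turn [-0.117 -0.403  0.274] rows 5.3 ik [ 0.85  0.18 -1.02  2.3   0.93  0.3   0.56] 0.0 0.0
(0.085, 0.287, 42.0) shift [ 0.464  0.34  -0.079] turn [-0.117 -0.403  0.274] rows 5.3 ik [ 0.81  0.23 -1.    2.24  0.97  0.35  0.55] 0.0 0.0
(0.1045, 0.2485, 45.0) shift [ 0.548  0.335 -0.226] turn [-0.126 -0.435  0.273] rows 5.5 ik [ 0.97  0.6  -1.34  2.26  1.61  0.68  0.03] 0.0 0.0
(0.1055, 0.2475, 55.0) shift [ 0.622  0.331 -0.285] turn [-0.157 -0.543  0.266] rows 6.5 ik [ 0.96  0.82 -1.39  2.34  2.05  0.91 -0.25] 0.0 0.0
(0.106, 0.247, 60.0) shift [ 0.662  0.329 -0.31 ] turn [-0.172 -0.596  0.262] rows 7.1 ik [ 0.94  0.92 -1.39  2.37  2.22  1.04 -0.31] 0.0 0.0
```

```bash
python3 -c "
from tl import *
for i in range(3):
  far(18,34,-10); p,r,s=pose(); print(p.round(4),s['contact_force'].round(1),s['torque'].round(2),s['qd'].round(2),s['gripper_width'])
"
```

```text
h [ 0.873 -0.481  0.08 ] ring n 211 far 0.1801 lat -0.0214 0.0215 elev 4.6
[ 0.4099 -0.1209  0.2034] [ 0.7 -0.5 -0.7] [-0.06 -0.3  -0.02] [ 0.03  0.05  0.08 -0.05  0.09  0.02  0.07] 0.019295915226360004
h [ 0.875 -0.477  0.081] ring n 220 far 0.1793 lat -0.0216 0.0212 elev 4.6
[ 0.4104 -0.1241  0.2032] [ 0.3 -0.6 -1.6] [-0.09 -0.28  0.02] [ 0.03  0.04  0.06 -0.04  0.03  0.01  0.01] 0.0197947567120441
h [ 0.874 -0.479  0.081] ring n 218 far 0.1813 lat -0.0214 0.0205 elev 4.7
[ 0.4108 -0.1258  0.2031] [-0.3 -0.1 -0.6] [-0.05 -0.29 -0.  ] [ 0.02  0.02  0.03 -0.02  0.    0.    0.  ] 0.01965461121516458
```

>>> step_arm --motion '[-0.015, 0.1, 0.01, 0, 0, 0, 10, -0.03, 0.2, 0.02, 0, 0, 0, 10, -0.045, 0.3, 0.03, 0, 0, 0, 10, -0.06, 0.385, 0.04, 0, 0, 0, 10, -0.06, 0.385, 0.04, 0, 0, 0, 10]'

```text
time: 38.8
position: [0.3933, -0.0084, 0.2158]
ee_rot: [-0.045, 0.248, 0.968, 0.013]
contact_force: [-0.4, -0.3, -1.3]
gripper_width: 0.0196
grasp_force: 40.0
```

```bash
sed -i 's/gb=.005,roll/gb=.006,roll/' tl.py; python3 nx.py -.085 .156 -10 -.025,.235,5 .055,.25,18
```

```text
[ 0.3933 -0.0084  0.2158] [ 1.07  0.22 -1.23  2.06  0.17  1.08  0.82] [-0.4 -0.3 -1.3]
pitch 5.3
(-0.025, 0.235, 5.0) shift [ 0.004  0.005 -0.001] turn [-0.002 -0.003  0.284] rows 3.0 ik [ 1.09  0.28 -1.33  2.06  0.27  1.12  1.14] 0.0 0.0
(0.055, 0.25, 18.0) shift [ 0.299 -0.011 -0.066] turn [-0.042 -0.143  0.283] rows 3.4 ik [ 0.97  0.33 -1.22  2.05  0.45  0.88  1.03] 0.0 0.0
```

>>> step_arm --motion '[0.004, 0.005, 0, 0, 0, 0.09, 10, 0.004, 0.005, 0, 0, 0, 0.18, 10, 0.004, 0.005, 0, 0, 0, 0.25, 10, 0.004, 0.005, 0, -0.002, -0.003, 0.284, 10, 0.004, 0.005, 0, -0.002, -0.003, 0.284, 10]'

```text
time: 39.3
position: [0.3949, -0.0103, 0.2151]
ee_rot: [-0.044, 0.031, 0.999, 0.002]
contact_force: [0.5, 0.8, -0.8]
gripper_width: 0.0198
grasp_force: 40.0
```

```bash
python3 nx.py -.085 .156 -10 .025,.24,8 .055,.25,18; python3 -c "
from tl import *
far(18,34,-10,sat=110)"
```

```text
[ 0.3949 -0.0103  0.2151] [ 1.08  0.27 -1.3   2.06  0.26  1.11  1.16] [ 0.5  0.8 -0.8]
pitch 5.1
(0.025, 0.24, 8.0) shift [ 0.17   0.002 -0.01 ] turn [-0.002 -0.034  0.004] rows 1.0 ik [ 0.97  0.34 -1.23  2.    0.35  1.09  1.09] 0.0 0.0
(0.055, 0.25, 18.0) shift [ 0.293 -0.005 -0.064] turn [-0.009 -0.145  0.004] rows 1.8 ik [ 0.96  0.32 -1.21  2.05  0.44  0.88  1.04] 0.0 0.0
h [ 0.994 -0.062  0.086] ring n 203 far 0.1798 lat -0.0202 0.0213 elev 4.9
```

>>> step_arm --motion '[0.08, 0, -0.005, 0, -0.017, 0.004, 10, 0.17, 0, -0.01, -0.002, -0.034, 0.004, 10, 0.23, -0.006, -0.035, -0.005, -0.09, 0.004, 10, 0.293, -0.01, -0.064, -0.009, -0.145, 0.004, 10, 0.293, -0.01, -0.064, -0.009, -0.145, 0.004, 10]'

```text
time: 39.85
position: [0.4814, -0.013, 0.1951]
ee_rot: [0.069, 0.028, 0.997, -0.003]
contact_force: [-1.0, -0.2, -1.8]
gripper_width: 0.0198
grasp_force: 40.0
```

```bash
python3 nx.py -.0865 .156 -10 .055,.267,30 .055,.284,42
```

```text
[ 0.4814 -0.013   0.1951] [ 0.96  0.32 -1.21  2.06  0.44  0.88  1.04] [-1.  -0.2 -1.8]
pitch 7.9
(0.055, 0.267, 30.0) shift [ 0.053 -0.004 -0.039] turn [-0.006 -0.134  0.   ] rows 1.4 ik [ 0.99  0.23 -1.18  2.18  0.53  0.58  0.96] 0.0 0.0
(0.055, 0.284, 42.0) shift [ 0.12  -0.007 -0.069] turn [-0.013 -0.267  0.001] rows 2.8 ik [ 0.82  0.17 -0.98  2.31  0.91  0.29  0.58] 0.0 0.0
```

>>> step_arm --motion '[0.026, -0.002, -0.02, -0.003, -0.067, 0, 10, 0.053, -0.004, -0.039, -0.006, -0.134, 0, 10, 0.086, -0.006, -0.054, -0.01, -0.2, 0, 10, 0.12, -0.007, -0.069, -0.013, -0.267, 0.001, 10, 0.12, -0.007, -0.069, -0.013, -0.267, 0.001, 10]'

```text
time: 40.35
position: [0.5163, -0.0156, 0.1741]
ee_rot: [0.275, 0.026, 0.961, -0.009]
contact_force: [-0.2, -0.1, -1.7]
gripper_width: 0.0197
grasp_force: 40.0
```

```bash
python3 nx.py -.0865 .156 -10 .055,.284,42 .085,.288,42
```

```text
[ 0.5163 -0.0156  0.1741] [ 0.79  0.16 -0.95  2.31  0.89  0.28  0.59] [-0.2 -0.1 -1.7]
pitch 31.9
(0.055, 0.284, 42.0) shift [0.004 0.001 0.002] turn [ 0.002 -0.001 -0.   ] rows 0.0 ik [ 0.79  0.16 -0.95  2.31  0.89  0.28  0.59] 0.0 0.0
(0.085, 0.288, 42.0) shift [ 0.104 -0.004  0.015] turn [ 0.002 -0.001 -0.   ] rows 0.6 ik [ 0.75  0.21 -0.92  2.25  0.92  0.33  0.58] 0.0 0.0
```

>>> step_arm --motion '[0.035, -0.002, 0.012, 0, 0, 0, 10, 0.07, -0.003, 0.015, 0, 0, 0, 10, 0.104, -0.004, 0.015, 0, 0, 0, 10, 0.104, -0.004, 0.015, 0, 0, 0, 10, 0.104, -0.004, 0.015, 0, 0, 0, 10]'

```text
time: 40.85
position: [0.5501, -0.015, 0.1801]
ee_rot: [0.276, 0.026, 0.961, -0.007]
contact_force: [0.3, -0.1, -1.0]
gripper_width: 0.0195
grasp_force: 40.0
```

```bash
python3 -c "
from chk import *
chk('k3.png',-.0865,np.radians(42),.156)
p,r,s=pose(); e=p-.006*r.as_matrix()[:,2]+.156*np.array([np.cos(.733)*np.cos(YAW),np.cos(.733)*np.sin(YAW),np.sin(.733)])
for n in('top','scene'):
  im,c=snap(n); hsv=cv2.cvtColor(im,cv2.COLOR_RGB2HSV); H,S,V=[hsv[...,i].astype(int) for i in range(3)]
  k=np.int32(proj(c,e)[0]); m=(H>=18)&(H<=34)&(S>115); B=m[k[1]-12:k[1]+13,k[0]-12:k[0]+13]
  print(n,'eye px',proj(c,e)[0]-k+12,'tip',proj(c,cabw(.09,-.0865,.277))[0]-k+12); print('\n'.join(''.join('#' if v else '.' for v in row) for row in B))
"
```

```text
[ 0.55014185 -0.01503448  0.1800698 ] [ 0.3 -0.1 -1. ]
eye [ 0.66324306 -0.02129552  0.28869026]
top eye px [12.06624702 12.87430181] tip [12.89891677 12.51993043]
.........................
.........................
.........................
.........................
.........................
.........................
.........................
...........###...........
.........###..###........
......####......##.......
......##.........##......
......##..........#......
......##..........##.....
......#...........#......
......##..........#......
......##..........#......
.......###.......##......
.........###.#####.......
.........#######.........
..........######.........
..........##.##..........
..........##.##..........
..........#.###..........
.........#####...........
..........#####..........
scene eye px [12.22574048 12.02024816] tip [10.99114896 14.57998449]
.........................
.........................
.........................
.........................
.........................
.........................
.....#######.............
......########.#.........
......##.#.#####.........
......###...#########.#..
......##......###########
.....####.....###########
......####.....##########
......#####....##########
.......#####.....########
........#####....########
.........################
..........##########.####
...............##.##..#..
.........................
.........................
.........................
.........................
.........................
.........................
```

The ring surrounds the hook tip to within 2 mm in both views. I'll slide it down the hook.

>>> step_arm --motion '[0.005, -0.005, -0.01, 0, 0, 0, 10, 0.023, -0.006, -0.04, 0, 0, 0, 10, 0.045, -0.006, -0.08, 0, 0, 0, 10, 0.067, -0.007, -0.12, 0, 0, 0, 10, 0.067, -0.007, -0.12, 0, 0, 0, 10]'

```text
time: 41.55
position: [0.5694, -0.0171, 0.1427]
ee_rot: [0.275, 0.025, 0.961, -0.007]
contact_force: [-0.4, 0.4, -1.4]
gripper_width: 0.0197
grasp_force: 40.0
```

```bash
python3 -c "
from chk import *
chk('k4.png',-.0865,np.radians(42),.156)"; python3 nx.py -.0865 .156 -10 .1045,.2485,45 .1055,.2475,52 .1055,.2475,57
```

```text
[ 0.56943032 -0.01710069  0.14273528] [-0.4  0.4 -1.4]
eye [ 0.68253966 -0.02336088  0.2513608 ]
[ 0.5696 -0.0167  0.1441] [ 0.59  0.3  -0.77  2.24  1.2   0.3   0.32] [-0.1 -0.6 -1.6]
pitch 32.1
(0.1045, 0.2485, 45.0) shift [ 0.011 -0.005 -0.036] turn [-0.002 -0.032 -0.002] rows 0.3 ik [ 0.6   0.33 -0.79  2.28  1.58  0.31 -0.05] 0.0 0.0
(0.1055, 0.2475, 52.0) shift [ 0.064 -0.008 -0.08 ] turn [-0.006 -0.11  -0.002] rows 1.2 ik [ 0.81  0.54 -1.1   2.33  2.02  0.59 -0.39] 0.0 0.0
(0.1055, 0.2475, 57.0) shift [ 0.102 -0.01  -0.105] turn [-0.009 -0.165 -0.002] rows 1.7 ik [ 0.84  0.66 -1.17  2.36  2.2   0.76 -0.48] 0.0 0.0
```

View pics/k4.png

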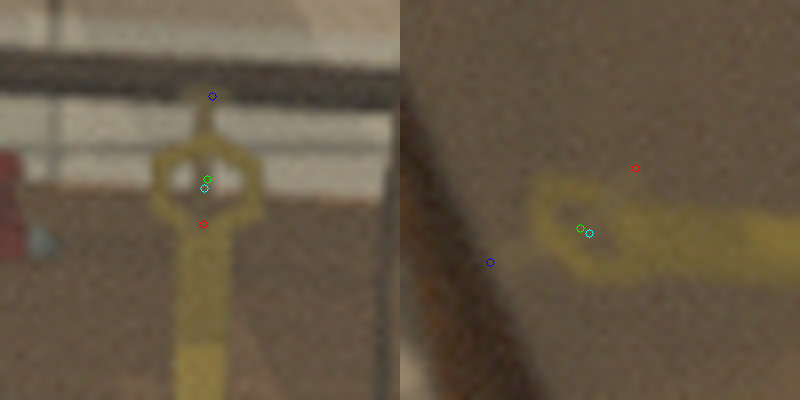

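The rod runs through the brush's ring, visible inside the hole at (203,165). I'll swing up to 57° while the body stays outside the side wall.

>>> step_arm --motion '[0.011, -0.003, -0.036, -0.002, -0.032, 0, 10, 0.038, -0.004, -0.06, -0.004, -0.07, 0, 10, 0.064, -0.005, -0.08, -0.006, -0.11, 0, 10, 0.102, -0.007, -0.105, -0.009, -0.165, 0, 10, 0.102, -0.007, -0.105, -0.009, -0.165, 0, 10]'

```text
time: 42.15
position: [0.5991, -0.0238, 0.1152]
ee_rot: [0.387, 0.024, 0.921, -0.02]
contact_force: [-0.0, -0.9, -3.4]
gripper_width: 0.0195
grasp_force: 40.0
```

```bash
python3 nx.py -.0865 .156 -10 .1055,.2475,57  .106,.247,61
```

```text
[ 0.5991 -0.0238  0.1152] [ 0.59  0.45 -0.81  2.35  2.31  0.54 -0.71] [-0.  -0.9 -3.4]
pitch 45.6
(0.1055, 0.2475, 57.0) shift [ 0.003  0.013 -0.009] turn [ 0.011 -0.016  0.003] rows 0.2 ik [ 0.61  0.48 -0.84  2.37  2.37  0.59 -0.77] 0.0 0.0
(0.106, 0.247, 61.0) shift [ 0.037  0.012 -0.028] turn [ 0.008 -0.06   0.003] rows 0.6 ik [ 0.62  0.56 -0.86  2.38  2.48  0.72 -0.83] 0.0 0.0
```

>>> step_arm --motion '[0.003, 0.006, -0.009, 0.005, -0.01, 0, 10, 0.003, 0.01, -0.015, 0.011, -0.016, 0.003, 10, 0.003, 0.01, -0.015, 0.011, -0.016, 0.003, 10, 0.003, 0.01, -0.015, 0.011, -0.016, 0.003, 10, 0.003, 0.01, -0.015, 0.011, -0.016, 0.003, 10]'

```text
time: 42.65
position: [0.6001, -0.0213, 0.1106]
ee_rot: [0.397, 0.025, 0.917, -0.011]
contact_force: [5.1, 0.8, 4.8]
gripper_width: 0.0197
grasp_force: 40.0
```

```bash
python3 nx.py -.0865 .156 -10 .1055,.2475,57; python3 -c "
from tl import *
goto_grip([.575,-.02,.155],0,38,-.055,0); goto_grip([.545,-.018,.175],0,28,-.055,0); goto_grip([.44,-.01,.22],0,5,-.055,0)"
```

```text
[ 0.6001 -0.0213  0.1106] [ 0.62  0.49 -0.84  2.36  2.37  0.59 -0.76] [5.1 0.8 4.8]
pitch 46.9
(0.1055, 0.2475, 57.0) shift [-0.     0.005  0.007] turn [ 0.    -0.002 -0.   ] rows 0.1 ik [ 0.62  0.48 -0.84  2.37  2.37  0.59 -0.77] 0.0 0.0
shift [-0.084  0.004  0.148] turn [ 0.006  0.098 -0.   ] rows 1.0 ik [ 0.6   0.28 -0.78  2.29  1.67  0.28 -0.15] 0.0 0.0
shift [-0.184  0.011  0.215] turn [ 0.012  0.209 -0.   ] rows 2.2 ik [ 1.07  0.46 -1.39  2.2   1.12  0.63  0.46] 0.0 0.0
shift [-0.534  0.038  0.365] turn [ 0.026  0.464 -0.   ] rows 4.9 ik [ 1.16  0.27 -1.39  2.07  0.35  0.97  1.11] 0.0 0.0
```

The hook is pulling back along the handle, so the ring is seated. I'll ease off, open and retreat.

>>> step_arm --motion '[0.004, 0.003, 0.007, 0, 0, 0, 10, 0.004, 0.003, 0.007, 0, 0, 0, 44, 0.004, 0.003, 0.007, 0, 0, 0, 44, -0.02, 0.003, 0.04, 0, 0.02, 0, 44, -0.084, 0.004, 0.12, 0.006, 0.098, 0, 44]'

```text
time: 43.15
position: [0.5742, -0.0278, 0.1184]
ee_rot: [0.337, 0.025, 0.941, -0.023]
contact_force: [-0.8, -1.7, -1.3]
gripper_width: 0.0407
grasp_force: 0.0
```

>>> step_arm --motion '[-0.05, 0.003, 0.05, 0.003, 0.05, 0, 44, -0.1, 0.006, 0.07, 0.006, 0.11, 0, 44, -0.16, 0.01, 0.1, 0.01, 0.18, 0, 44, -0.25, 0.015, 0.14, 0.013, 0.25, 0, 44, -0.35, 0.02, 0.18, 0.018, 0.33, 0, 44]'

```text
time: 43.65
position: [0.5283, -0.0479, 0.1468]
ee_rot: [0.239, 0.036, 0.969, -0.058]
contact_force: [-0.1, -0.9, -0.3]
gripper_width: 0.044
grasp_force: 0.0
```

```bash
cat > hang.py <<'E'
from tl import *
def blobs():
    p,r,s=pose(); print(s['time'],p.round(3),s['joint_positions'].round(2),s['contact_force'].round(1))
    for n in('top','scene'):
        im,c=snap(n,n+'_h.png'); hsv=cv2.cvtColor(im,cv2.COLOR_RGB2HSV); H,S,V=[hsv[...,i].astype(int) for i in range(3)]
        for nm,m,hy in(('red',((H<8)|(H>172))&(S>60)&(V>50),0),('yel',(H>=18)&(H<=34)&(S>110)&(V>50),-.0865)):
            k=np.int32(proj(c,cabw(.11,hy,.18))[0]); B=m[k[1]-40:k[1]+41,k[0]-40:k[0]+41].astype(np.uint8); N,l,st,ce=cv2.connectedComponentsWithStats(B)
            if N>1:
                i=np.argmax(st[1:,4])+1; print(n,nm,st[i],ce[i].round(1),[tuple((proj(c,cabw(.11,hy,z))[0]-k+40).round().astype(int)) for z in(.269,.246,.12,.05)])
if __name__=='__main__': blobs()
E
python3 hang.py; python3 hang.py
```

```text
43.65 [ 0.528 -0.048  0.147] [ 0.49  0.21 -0.64  2.27  0.96  0.38  0.54] [-0.1 -0.9 -0.3]
top red [ 32  34  14  14 100] [40.2 39.8] [(np.int64(38), np.int64(35)), (np.int64(39), np.int64(37)), (np.int64(42), np.int64(44)), (np.int64(44), np.int64(48))]
top yel [ 33  32  13  36 183] [38.8 50.7] [(np.int64(39), np.int64(35)), (np.int64(40), np.int64(36)), (np.int64(40), np.int64(44)), (np.int64(41), np.int64(47))]
scene red [ 36  23   9  35 143] [40.  41.4] [(np.int64(39), np.int64(24)), (np.int64(40), np.int64(29)), (np.int64(42), np.int64(51)), (np.int64(43), np.int64(61))]
scene yel [ 35  22  41  29 321] [54.7 37. ] [(np.int64(39), np.int64(23)), (np.int64(39), np.int64(28)), (np.int64(42), np.int64(51)), (np.int64(44), np.int64(63))]
43.75 [ 0.53  -0.048  0.148] [ 0.5   0.21 -0.65  2.27  0.97  0.38  0.53] [1.1 0.6 0.1]
top red [32 34 14 15 95] [40.5 40. ] [(np.int64(38), np.int64(35)), (np.int64(39), np.int64(37)), (np.int64(42), np.int64(44)), (np.int64(44), np.int64(48))]
top yel [ 36  47   8  21 100] [39.5 57.1] [(np.int64(39), np.int64(35)), (np.int64(40), np.int64(36)), (np.int64(40), np.int64(44)), (np.int64(41), np.int64(47))]
scene red [ 36  23   9  35 143] [40.  42.1] [(np.int64(39), np.int64(24)), (np.int64(40), np.int64(29)), (np.int64(42), np.int64(51)), (np.int64(43), np.int64(61))]
scene yel [ 34  21  21  32 167] [44.1 36.6] [(np.int64(39), np.int64(23)), (np.int64(39), np.int64(28)), (np.int64(42), np.int64(51)), (np.int64(44), np.int64(63))]
```

The brush is on the hook and swinging. I'll back well clear and let it settle.

```bash
python3 -c "
from tl import *
goto_grip([.45,-.03,.25],0,0,-.055,0)"
```

```text
shift [-0.266  0.062  0.342] turn [0.084 0.308 0.012] rows 3.3 ik [ 0.72  0.14 -0.81  1.97  0.12  1.08  1.38] 0.0 0.0
```

>>> step_arm --motion '[-0.06, 0.01, 0.07, 0.02, 0.07, 0, 44, -0.12, 0.03, 0.15, 0.04, 0.14, 0.005, 44, -0.19, 0.045, 0.23, 0.06, 0.22, 0.01, 44, -0.266, 0.062, 0.342, 0.084, 0.308, 0.012, 44, -0.266, 0.062, 0.342, 0.084, 0.308, 0.012, 44]'

```text
time: 44.35
position: [0.451, -0.0298, 0.2539]
ee_rot: [0.001, 0.028, 1.0, -0.002]
contact_force: [1.0, -0.7, -0.5]
gripper_width: 0.044
grasp_force: 0.0
```

>>> step_arm --motion '[-0.05, 0, 0.15, 0, 0, 0, 44, -0.05, 0, 0.15, 0, 0, 0, 44, -0.05, 0, 0.15, 0, 0, 0, 44, -0.05, 0, 0.15, 0, 0, 0, 44, -0.05, 0, 0.15, 0, 0, 0, 44]'

```text
time: 44.85
position: [0.4347, -0.0297, 0.2943]
ee_rot: [-0.001, 0.028, 1.0, -0.001]
contact_force: [-0.0, -0.5, -1.0]
gripper_width: 0.0441
grasp_force: 0.0
```

>>> step_arm --motion '[0, 0, 0, 0, 0, 0, 44, 0, 0, 0, 0, 0, 0, 44, 0, 0, 0, 0, 0, 0, 44, 0, 0, 0, 0, 0, 0, 44, 0, 0, 0, 0, 0, 0, 44]'

```text
time: 45.35
position: [0.4355, -0.0295, 0.2954]
ee_rot: [-0.0, 0.028, 1.0, -0.0]
contact_force: [-0.1, 0.6, -0.6]
gripper_width: 0.044
grasp_force: 0.0
```

>>> step_arm --motion '[0, 0, 0, 0, 0, 0, 44, 0, 0, 0, 0, 0, 0, 44, 0, 0, 0, 0, 0, 0, 44, 0, 0, 0, 0, 0, 0, 44, 0, 0, 0, 0, 0, 0, 44]'

```text
time: 45.85
position: [0.4355, -0.0294, 0.2954]
ee_rot: [-0.0, 0.028, 1.0, -0.0]
contact_force: [-1.3, 0.5, 0.3]
gripper_width: 0.0437
grasp_force: 0.0
```

```bash
for i in 1 2 3 4; do python3 hang.py; done; python3 -c "
from h import *
im,c=snap('top'); hsv=cv2.cvtColor(im,cv2.COLOR_RGB2HSV); H,S,V=[hsv[...,i].astype(int) for i in range(3)]
n,l,st,ce=cv2.connectedComponentsWithStats(((H<8)|(H>172)).astype(np.uint8)*((S>150)&(V>70)).astype(np.uint8))
for i in np.argsort(-st[1:,4])[:3]+1:
  ys,xs=np.nonzero(l==i); P=np.array([atz(c,(u,v),.148)[:2] for u,v in zip(xs,ys)]); w,e=np.linalg.eigh(np.cov(P.T)); print(st[i],P.mean(0),np.degrees(np.arctan2(e[1,1],e[0,1])))"
```

```text
45.85 [ 0.435 -0.029  0.295] [ 0.88  0.07 -0.93  1.92  0.06  1.18  1.44] [-1.3  0.5  0.3]
top red [32 34 14 14 96] [40.6 40.1] [(np.int64(38), np.int64(35)), (np.int64(39), np.int64(37)), (np.int64(42), np.int64(44)), (np.int64(44), np.int64(48))]
top yel [33 29 13  7 41] [38.8 32.6] [(np.int64(39), np.int64(35)), (np.int64(40), np.int64(36)), (np.int64(40), np.int64(44)), (np.int64(41), np.int64(47))]
scene red [ 36  24   9  35 141] [39.9 41. ] [(np.int64(39), np.int64(24)), (np.int64(40), np.int64(29)), (np.int64(42), np.int64(51)), (np.int64(43), np.int64(61))]
scene yel [ 15  43  18  35 290] [23.7 60.4] [(np.int64(39), np.int64(23)), (np.int64(39), np.int64(28)), (np.int64(42), np.int64(51)), (np.int64(44), np.int64(63))]
45.95 [ 0.435 -0.029  0.295] [ 0.88  0.07 -0.93  1.92  0.06  1.18  1.44] [ 0.6  0.2 -0.4]
top red [32 34 14 14 94] [40.2 39.7] [(np.int64(38), np.int64(35)), (np.int64(39), np.int64(37)), (np.int64(42), np.int64(44)), (np.int64(44), np.int64(48))]
top yel [33 31 13  6 35] [39.5 33.9] [(np.int64(39), np.int64(35)), (np.int64(40), np.int64(36)), (np.int64(40), np.
[... 1337 characters left out ...]
4), np.int64(48))]
top yel [ 37  43   8  25 115] [40.3 58. ] [(np.int64(39), np.int64(35)), (np.int64(40), np.int64(36)), (np.int64(40), np.int64(44)), (np.int64(41), np.int64(47))]
scene red [ 35  23  10  34 135] [40.  41.4] [(np.int64(39), np.int64(24)), (np.int64(40), np.int64(29)), (np.int64(42), np.int64(51)), (np.int64(43), np.int64(61))]
scene yel [ 34  22  40  30 308] [53.6 37.8] [(np.int64(39), np.int64(23)), (np.int64(39), np.int64(28)), (np.int64(42), np.int64(51)), (np.int64(44), np.int64(63))]
[186 234  21  10 101] [0.42240516 0.29813558] 72.880146693789
[ 13 259   6   4  10] [0.35807435 0.84976558] 77.29132035248472
[  9 262   8   4  10] [0.34505103 0.86058915] 73.0599181049824
```

The brush is still swinging. I'll wait and check how it decays.

>>> step_arm --motion '[0, 0, 0, 0, 0, 0, 44, 0, 0, 0, 0, 0, 0, 44, 0, 0, 0, 0, 0, 0, 44, 0, 0, 0, 0, 0, 0, 44, 0, 0, 0, 0, 0, 0, 44]'

```text
time: 46.8
position: [0.4354, -0.0294, 0.2954]
ee_rot: [-0.0, 0.028, 1.0, -0.0]
contact_force: [-0.4, 0.2, -0.0]
gripper_width: 0.0437
grasp_force: 0.0
```

>>> step_arm --motion '[0, 0, 0, 0, 0, 0, 44, 0, 0, 0, 0, 0, 0, 44, 0, 0, 0, 0, 0, 0, 44, 0, 0, 0, 0, 0, 0, 44, 0, 0, 0, 0, 0, 0, 44]'

```text
time: 47.3
position: [0.4355, -0.0294, 0.2954]
ee_rot: [-0.0, 0.028, 1.0, -0.0]
contact_force: [0.0, 0.5, -0.2]
gripper_width: 0.044
grasp_force: 0.0
```

>>> step_arm --motion '[0, 0, 0, 0, 0, 0, 44, 0, 0, 0, 0, 0, 0, 44, 0, 0, 0, 0, 0, 0, 44, 0, 0, 0, 0, 0, 0, 44, 0, 0, 0, 0, 0, 0, 44]'

```text
time: 47.8
position: [0.4354, -0.0294, 0.2954]
ee_rot: [-0.0, 0.028, 1.0, -0.0]
contact_force: [0.2, -0.1, 0.3]
gripper_width: 0.0442
grasp_force: 0.0
```

>>> step_arm --motion '[0, 0, 0, 0, 0, 0, 44, 0, 0, 0, 0, 0, 0, 44, 0, 0, 0, 0, 0, 0, 44, 0, 0, 0, 0, 0, 0, 44, 0, 0, 0, 0, 0, 0, 44]'

```text
time: 48.3
position: [0.4355, -0.0294, 0.2954]
ee_rot: [-0.0, 0.028, 1.0, -0.0]
contact_force: [0.4, -1.0, -0.8]
gripper_width: 0.0442
grasp_force: 0.0
```

>>> step_arm --motion '[0, 0, 0, 0, 0, 0, 44, 0, 0, 0, 0, 0, 0, 44, 0, 0, 0, 0, 0, 0, 44, 0, 0, 0, 0, 0, 0, 44, 0, 0, 0, 0, 0, 0, 44]'

```text
time: 48.8
position: [0.4355, -0.0294, 0.2954]
ee_rot: [-0.0, 0.028, 1.0, -0.0]
contact_force: [0.0, -0.7, -0.3]
gripper_width: 0.0439
grasp_force: 0.0
```

>>> step_arm --motion '[0, 0, 0, 0, 0, 0, 44, 0, 0, 0, 0, 0, 0, 44, 0, 0, 0, 0, 0, 0, 44, 0, 0, 0, 0, 0, 0, 44, 0, 0, 0, 0, 0, 0, 44]'

```text
time: 49.3
position: [0.4355, -0.0294, 0.2954]
ee_rot: [-0.0, 0.028, 1.0, -0.0]
contact_force: [0.6, -0.2, -0.8]
gripper_width: 0.0442
grasp_force: 0.0
```

>>> step_arm --motion '[0, 0, 0, 0, 0, 0, 44, 0, 0, 0, 0, 0, 0, 44, 0, 0, 0, 0, 0, 0, 44, 0, 0, 0, 0, 0, 0, 44, 0, 0, 0, 0, 0, 0, 44]'

```text
time: 49.8
position: [0.4355, -0.0294, 0.2954]
ee_rot: [-0.0, 0.028, 1.0, -0.0]
contact_force: [-0.2, 0.4, -1.1]
gripper_width: 0.044
grasp_force: 0.0
```

>>> step_arm --motion '[0, 0, 0, 0, 0, 0, 44, 0, 0, 0, 0, 0, 0, 44, 0, 0, 0, 0, 0, 0, 44, 0, 0, 0, 0, 0, 0, 44, 0, 0, 0, 0, 0, 0, 44]'

```text
time: 50.3
position: [0.4355, -0.0294, 0.2954]
ee_rot: [-0.0, 0.028, 1.0, -0.0]
contact_force: [-0.1, -0.9, -0.1]
gripper_width: 0.0438
grasp_force: 0.0
```

```bash
cat > sw.py <<'E'
from tl import *
c=cams.camera_info('scene')
for i in range(16):
    im=cams.snapshot('scene'); hsv=cv2.cvtColor(im,cv2.COLOR_RGB2HSV); H,S,V=[hsv[...,j].astype(int) for j in range(3)]
    m=(H>=18)&(H<=34)&(S>110)&(V>50); k=np.int32(proj(c,cabw(.11,-.0865,.18))[0]); B=m[k[1]-30:k[1]+25,k[0]-30:k[0]+41]; ys,xs=np.nonzero(B); print(round(manip.state()['time'],2),xs.min()-30,xs.max()-30,ys.max()-30,end=' | ')
E
python3 sw.py
```

```text
50.35 -30 8 23 | 50.4 -30 31 23 | 50.45 -29 26 21 | 50.5 -30 28 22 | 50.55 -28 29 22 | 50.6 -28 28 24 | 50.65 -29 23 22 | 50.7 -30 21 22 | 50.75 -27 26 23 | 50.8 -28 1 24 | 50.85 -30 17 24 | 50.9 -29 21 24 | 50.95 -27 19 24 | 51.0 -30 1 24 | 51.05 -29 1 24 | 51.1 -30 18 24 |
```

Amplitude is falling slowly. There is plenty of time, so I'll wait more.

>>> step_arm --motion '[0, 0, 0, 0, 0, 0, 44, 0, 0, 0, 0, 0, 0, 44, 0, 0, 0, 0, 0, 0, 44, 0, 0, 0, 0, 0, 0, 44, 0, 0, 0, 0, 0, 0, 44]'

```text
time: 51.6
position: [0.4355, -0.0294, 0.2954]
ee_rot: [-0.0, 0.028, 1.0, -0.0]
contact_force: [0.5, 0.7, -0.9]
gripper_width: 0.0437
grasp_force: 0.0
```

>>> step_arm --motion '[0, 0, 0, 0, 0, 0, 44, 0, 0, 0, 0, 0, 0, 44, 0, 0, 0, 0, 0, 0, 44, 0, 0, 0, 0, 0, 0, 44, 0, 0, 0, 0, 0, 0, 44]'

```text
time: 52.1
position: [0.4355, -0.0294, 0.2954]
ee_rot: [-0.0, 0.028, 1.0, -0.0]
contact_force: [-0.7, -0.6, 0.2]
gripper_width: 0.0438
grasp_force: 0.0
```

>>> step_arm --motion '[0, 0, 0, 0, 0, 0, 44, 0, 0, 0, 0, 0, 0, 44, 0, 0, 0, 0, 0, 0, 44, 0, 0, 0, 0, 0, 0, 44, 0, 0, 0, 0, 0, 0, 44]'

```text
time: 52.6
position: [0.4355, -0.0295, 0.2954]
ee_rot: [-0.0, 0.028, 1.0, -0.0]
contact_force: [0.6, 0.2, 0.3]
gripper_width: 0.0439
grasp_force: 0.0
```

>>> step_arm --motion '[0, 0, 0, 0, 0, 0, 44, 0, 0, 0, 0, 0, 0, 44, 0, 0, 0, 0, 0, 0, 44, 0, 0, 0, 0, 0, 0, 44, 0, 0, 0, 0, 0, 0, 44]'

```text
time: 53.1
position: [0.4355, -0.0294, 0.2954]
ee_rot: [-0.0, 0.028, 1.0, -0.0]
contact_force: [0.3, 0.4, 0.3]
gripper_width: 0.0443
grasp_force: 0.0
```

>>> step_arm --motion '[0, 0, 0, 0, 0, 0, 44, 0, 0, 0, 0, 0, 0, 44, 0, 0, 0, 0, 0, 0, 44, 0, 0, 0, 0, 0, 0, 44, 0, 0, 0, 0, 0, 0, 44]'

```text
time: 53.6
position: [0.4355, -0.0294, 0.2954]
ee_rot: [-0.0, 0.028, 1.0, -0.0]
contact_force: [0.3, 0.0, -0.1]
gripper_width: 0.0442
grasp_force: 0.0
```

>>> step_arm --motion '[0, 0, 0, 0, 0, 0, 44, 0, 0, 0, 0, 0, 0, 44, 0, 0, 0, 0, 0, 0, 44, 0, 0, 0, 0, 0, 0, 44, 0, 0, 0, 0, 0, 0, 44]'

```text
time: 54.1
position: [0.4355, -0.0294, 0.2954]
ee_rot: [-0.0, 0.028, 1.0, -0.0]
contact_force: [0.1, 0.3, 0.0]
gripper_width: 0.0441
grasp_force: 0.0
```

>>> step_arm --motion '[0, 0, 0, 0, 0, 0, 44, 0, 0, 0, 0, 0, 0, 44, 0, 0, 0, 0, 0, 0, 44, 0, 0, 0, 0, 0, 0, 44, 0, 0, 0, 0, 0, 0, 44]'

```text
time: 54.6
position: [0.4355, -0.0295, 0.2954]
ee_rot: [-0.0, 0.028, 1.0, -0.0]
contact_force: [-0.3, 1.0, -0.5]
gripper_width: 0.0441
grasp_force: 0.0
```

>>> step_arm --motion '[0, 0, 0, 0, 0, 0, 44, 0, 0, 0, 0, 0, 0, 44, 0, 0, 0, 0, 0, 0, 44, 0, 0, 0, 0, 0, 0, 44, 0, 0, 0, 0, 0, 0, 44]'

```text
time: 55.1
position: [0.4355, -0.0294, 0.2954]
ee_rot: [-0.0, 0.028, 1.0, -0.0]
contact_force: [-0.4, 0.1, 0.8]
gripper_width: 0.0439
grasp_force: 0.0
```

>>> step_arm --motion '[0, 0, 0, 0, 0, 0, 44, 0, 0, 0, 0, 0, 0, 44, 0, 0, 0, 0, 0, 0, 44, 0, 0, 0, 0, 0, 0, 44, 0, 0, 0, 0, 0, 0, 44]'

```text
time: 55.6
position: [0.4355, -0.0294, 0.2954]
ee_rot: [-0.0, 0.028, 1.0, -0.0]
contact_force: [0.6, 0.2, 0.2]
gripper_width: 0.0437
grasp_force: 0.0
```

>>> step_arm --motion '[0, 0, 0, 0, 0, 0, 44, 0, 0, 0, 0, 0, 0, 44, 0, 0, 0, 0, 0, 0, 44, 0, 0, 0, 0, 0, 0, 44, 0, 0, 0, 0, 0, 0, 44]'

```text
time: 56.1
position: [0.4355, -0.0294, 0.2954]
ee_rot: [-0.0, 0.028, 1.0, -0.0]
contact_force: [0.4, -0.2, 0.2]
gripper_width: 0.0438
grasp_force: 0.0
```

```bash
cat > sw.py <<'E'
from tl import *
c=cams.camera_info('scene'); k=np.int32(proj(c,cabw(.11,-.0865,.246))[0])
for i in range(16):
    im=cams.snapshot('scene'); hsv=cv2.cvtColor(im,cv2.COLOR_RGB2HSV); H,S,V=[hsv[...,j].astype(int) for j in range(3)]
    m=((H>=18)&(H<=34)&(S>110)&(V>50)).astype(np.uint8); m[:k[1]-10]=0; m[:,:k[0]-25]=0; m[:,k[0]+45:]=0; m[k[1]+45:]=0
    n,l,st,ce=cv2.connectedComponentsWithStats(m); i=min(range(1,n),key=lambda j:np.hypot(*(ce[j]-k))-st[j,4]*.1 if st[j,4]>40 else 1e3)
    print(round(manip.state()['time'],2),st[i,:4].tolist()[0]-k[0],st[i,0]+st[i,2]-k[0],st[i,1]+st[i,3]-k[1],st[i,4],end=' | ')
E
python3 sw.py
```

```text
56.15 -7 3 19 137 | 56.2 -6 3 22 147 | 56.25 -5 4 28 179 | 56.3 -4 10 30 194 | 56.35 -4 10 28 161 | 56.4 -4 15 24 157 | 56.45 -4 17 25 173 | 56.5 -4 18 25 179 | 56.55 -4 16 25 161 | 56.6 -4 11 26 151 | 56.65 -4 10 30 188 | 56.7 -5 5 30 184 | 56.75 -6 3 26 161 | 56.8 -7 3 20 150 | 56.85 -7 3 18 143 | 56.9 -8 3 17 136 |
```

The amplitude has halved in about 10 s, so I'll keep waiting.

>>> step_arm --motion '[0, 0, 0, 0, 0, 0, 44, 0, 0, 0, 0, 0, 0, 44, 0, 0, 0, 0, 0, 0, 44, 0, 0, 0, 0, 0, 0, 44, 0, 0, 0, 0, 0, 0, 44]'

```text
time: 57.4
position: [0.4355, -0.0294, 0.2954]
ee_rot: [-0.0, 0.028, 1.0, -0.0]
contact_force: [-0.7, 0.8, -0.4]
gripper_width: 0.044
grasp_force: 0.0
```

>>> step_arm --motion '[0, 0, 0, 0, 0, 0, 44, 0, 0, 0, 0, 0, 0, 44, 0, 0, 0, 0, 0, 0, 44, 0, 0, 0, 0, 0, 0, 44, 0, 0, 0, 0, 0, 0, 44]'

```text
time: 57.9
position: [0.4355, -0.0294, 0.2954]
ee_rot: [-0.0, 0.028, 1.0, -0.0]
contact_force: [-0.6, 0.6, -0.2]
gripper_width: 0.0443
grasp_force: 0.0
```

>>> step_arm --motion '[0, 0, 0, 0, 0, 0, 44, 0, 0, 0, 0, 0, 0, 44, 0, 0, 0, 0, 0, 0, 44, 0, 0, 0, 0, 0, 0, 44, 0, 0, 0, 0, 0, 0, 44]'

```text
time: 58.4
position: [0.4354, -0.0294, 0.2954]
ee_rot: [-0.0, 0.028, 1.0, -0.0]
contact_force: [-0.3, 0.1, 0.0]
gripper_width: 0.0442
grasp_force: 0.0
```

>>> step_arm --motion '[0, 0, 0, 0, 0, 0, 44, 0, 0, 0, 0, 0, 0, 44, 0, 0, 0, 0, 0, 0, 44, 0, 0, 0, 0, 0, 0, 44, 0, 0, 0, 0, 0, 0, 44]'

```text
time: 58.9
position: [0.4355, -0.0295, 0.2954]
ee_rot: [-0.0, 0.028, 1.0, -0.0]
contact_force: [-0.4, -0.4, 0.2]
gripper_width: 0.0439
grasp_force: 0.0
```

>>> step_arm --motion '[0, 0, 0, 0, 0, 0, 44, 0, 0, 0, 0, 0, 0, 44, 0, 0, 0, 0, 0, 0, 44, 0, 0, 0, 0, 0, 0, 44, 0, 0, 0, 0, 0, 0, 44]'

```text
time: 59.4
position: [0.4355, -0.0294, 0.2954]
ee_rot: [-0.0, 0.028, 1.0, -0.0]
contact_force: [-0.4, 0.3, -0.4]
gripper_width: 0.0443
grasp_force: 0.0
```

>>> step_arm --motion '[0, 0, 0, 0, 0, 0, 44, 0, 0, 0, 0, 0, 0, 44, 0, 0, 0, 0, 0, 0, 44, 0, 0, 0, 0, 0, 0, 44, 0, 0, 0, 0, 0, 0, 44]'

```text
time: 59.9
position: [0.4355, -0.0294, 0.2954]
ee_rot: [-0.0, 0.028, 1.0, -0.0]
contact_force: [0.1, 0.5, -0.4]
gripper_width: 0.0441
grasp_force: 0.0
```

>>> step_arm --motion '[0, 0, 0, 0, 0, 0, 44, 0, 0, 0, 0, 0, 0, 44, 0, 0, 0, 0, 0, 0, 44, 0, 0, 0, 0, 0, 0, 44, 0, 0, 0, 0, 0, 0, 44]'

```text
time: 60.4
position: [0.4355, -0.0294, 0.2954]
ee_rot: [-0.0, 0.028, 1.0, -0.0]
contact_force: [-0.2, 0.5, 0.2]
gripper_width: 0.0444
grasp_force: 0.0
```

>>> step_arm --motion '[0, 0, 0, 0, 0, 0, 44, 0, 0, 0, 0, 0, 0, 44, 0, 0, 0, 0, 0, 0, 44, 0, 0, 0, 0, 0, 0, 44, 0, 0, 0, 0, 0, 0, 44]'

```text
time: 60.9
position: [0.4355, -0.0294, 0.2954]
ee_rot: [-0.0, 0.028, 1.0, -0.0]
contact_force: [0.8, 0.5, -0.5]
gripper_width: 0.0437
grasp_force: 0.0
```

>>> step_arm --motion '[0, 0, 0, 0, 0, 0, 44, 0, 0, 0, 0, 0, 0, 44, 0, 0, 0, 0, 0, 0, 44, 0, 0, 0, 0, 0, 0, 44, 0, 0, 0, 0, 0, 0, 44]'

```text
time: 61.4
position: [0.4355, -0.0294, 0.2954]
ee_rot: [-0.0, 0.028, 1.0, -0.0]
contact_force: [1.0, -0.1, 0.3]
gripper_width: 0.0439
grasp_force: 0.0
```

>>> step_arm --motion '[0, 0, 0, 0, 0, 0, 44, 0, 0, 0, 0, 0, 0, 44, 0, 0, 0, 0, 0, 0, 44, 0, 0, 0, 0, 0, 0, 44, 0, 0, 0, 0, 0, 0, 44]'

```text
time: 61.9
position: [0.4355, -0.0294, 0.2954]
ee_rot: [-0.0, 0.028, 1.0, -0.0]
contact_force: [0.2, -0.1, -0.1]
gripper_width: 0.044
grasp_force: 0.0
```

>>> step_arm --motion '[0, 0, 0, 0, 0, 0, 44, 0, 0, 0, 0, 0, 0, 44, 0, 0, 0, 0, 0, 0, 44, 0, 0, 0, 0, 0, 0, 44, 0, 0, 0, 0, 0, 0, 44]'

```text
time: 62.4
position: [0.4355, -0.0294, 0.2954]
ee_rot: [-0.0, 0.028, 1.0, -0.0]
contact_force: [1.1, 0.2, 0.2]
gripper_width: 0.0438
grasp_force: 0.0
```

>>> step_arm --motion '[0, 0, 0, 0, 0, 0, 44, 0, 0, 0, 0, 0, 0, 44, 0, 0, 0, 0, 0, 0, 44, 0, 0, 0, 0, 0, 0, 44, 0, 0, 0, 0, 0, 0, 44]'

```text
time: 62.9
position: [0.4355, -0.0294, 0.2954]
ee_rot: [-0.0, 0.028, 1.0, -0.0]
contact_force: [0.2, -0.2, -0.2]
gripper_width: 0.044
grasp_force: 0.0
```

>>> step_arm --motion '[0, 0, 0, 0, 0, 0, 44, 0, 0, 0, 0, 0, 0, 44, 0, 0, 0, 0, 0, 0, 44, 0, 0, 0, 0, 0, 0, 44, 0, 0, 0, 0, 0, 0, 44]'

```text
time: 63.4
position: [0.4355, -0.0294, 0.2954]
ee_rot: [-0.0, 0.027, 1.0, -0.0]
contact_force: [-0.1, 0.8, -0.3]
gripper_width: 0.044
grasp_force: 0.0
```

>>> step_arm --motion '[0, 0, 0, 0, 0, 0, 44, 0, 0, 0, 0, 0, 0, 44, 0, 0, 0, 0, 0, 0, 44, 0, 0, 0, 0, 0, 0, 44, 0, 0, 0, 0, 0, 0, 44]'

```text
time: 63.9
position: [0.4355, -0.0294, 0.2954]
ee_rot: [-0.0, 0.028, 1.0, -0.0]
contact_force: [0.1, -0.6, -0.4]
gripper_width: 0.0442
grasp_force: 0.0
```

>>> step_arm --motion '[0, 0, 0, 0, 0, 0, 44, 0, 0, 0, 0, 0, 0, 44, 0, 0, 0, 0, 0, 0, 44, 0, 0, 0, 0, 0, 0, 44, 0, 0, 0, 0, 0, 0, 44]'

```text
time: 64.4
position: [0.4355, -0.0294, 0.2954]
ee_rot: [-0.0, 0.028, 1.0, -0.0]
contact_force: [-0.2, -0.9, 0.3]
gripper_width: 0.0438
grasp_force: 0.0
```

>>> step_arm --motion '[0, 0, 0, 0, 0, 0, 44, 0, 0, 0, 0, 0, 0, 44, 0, 0, 0, 0, 0, 0, 44, 0, 0, 0, 0, 0, 0, 44, 0, 0, 0, 0, 0, 0, 44]'

```text
time: 64.9
position: [0.4355, -0.0294, 0.2954]
ee_rot: [-0.0, 0.028, 1.0, -0.0]
contact_force: [0.3, 0.3, -0.9]
gripper_width: 0.044
grasp_force: 0.0
```

>>> step_arm --motion '[0, 0, 0, 0, 0, 0, 44, 0, 0, 0, 0, 0, 0, 44, 0, 0, 0, 0, 0, 0, 44, 0, 0, 0, 0, 0, 0, 44, 0, 0, 0, 0, 0, 0, 44]'

```text
time: 65.4
position: [0.4355, -0.0294, 0.2954]
ee_rot: [-0.0, 0.028, 1.0, -0.0]
contact_force: [0.2, -0.7, -0.2]
gripper_width: 0.0439
grasp_force: 0.0
```

>>> step_arm --motion '[0, 0, 0, 0, 0, 0, 44, 0, 0, 0, 0, 0, 0, 44, 0, 0, 0, 0, 0, 0, 44, 0, 0, 0, 0, 0, 0, 44, 0, 0, 0, 0, 0, 0, 44]'

```text
time: 65.9
position: [0.4355, -0.0294, 0.2954]
ee_rot: [-0.0, 0.028, 1.0, -0.0]
contact_force: [0.4, 0.1, -0.1]
gripper_width: 0.0439
grasp_force: 0.0
```

>>> step_arm --motion '[0, 0, 0, 0, 0, 0, 44, 0, 0, 0, 0, 0, 0, 44, 0, 0, 0, 0, 0, 0, 44, 0, 0, 0, 0, 0, 0, 44, 0, 0, 0, 0, 0, 0, 44]'

```text
time: 66.4
position: [0.4355, -0.0295, 0.2954]
ee_rot: [-0.0, 0.028, 1.0, -0.0]
contact_force: [-0.3, 0.3, -0.2]
gripper_width: 0.0441
grasp_force: 0.0
```

>>> step_arm --motion '[0, 0, 0, 0, 0, 0, 44, 0, 0, 0, 0, 0, 0, 44, 0, 0, 0, 0, 0, 0, 44, 0, 0, 0, 0, 0, 0, 44, 0, 0, 0, 0, 0, 0, 44]'

```text
time: 66.9
position: [0.4355, -0.0295, 0.2954]
ee_rot: [-0.0, 0.028, 1.0, -0.0]
contact_force: [0.4, -0.3, -0.2]
gripper_width: 0.0439
grasp_force: 0.0
```

```bash
python3 sw.py
```

```text
66.95 -5 3 25 163 | 67.0 -6 4 24 160 | 67.05 -5 3 24 159 | 67.1 -5 4 26 164 | 67.15 -5 4 29 180 | 67.2 -5 6 30 195 | 67.25 -4 8 30 196 | 67.3 -4 10 31 199 | 67.35 -4 9 29 179 | 67.4 -4 9 29 186 | 67.45 -4 9 29 174 | 67.5 -5 9 29 178 | 67.55 -4 9 30 198 | 67.6 -4 7 31 200 | 67.65 -5 5 29 182 | 67.7 -5 4 28 172 |
```

>>> step_arm --motion '[0, 0, 0, 0, 0, 0, 44, 0, 0, 0, 0, 0, 0, 44, 0, 0, 0, 0, 0, 0, 44, 0, 0, 0, 0, 0, 0, 44, 0, 0, 0, 0, 0, 0, 44]'

```text
time: 68.2
position: [0.4355, -0.0294, 0.2954]
ee_rot: [-0.0, 0.028, 1.0, -0.0]
contact_force: [0.4, 0.0, 0.0]
gripper_width: 0.044
grasp_force: 0.0
```

>>> step_arm --motion '[0, 0, 0, 0, 0, 0, 44, 0, 0, 0, 0, 0, 0, 44, 0, 0, 0, 0, 0, 0, 44, 0, 0, 0, 0, 0, 0, 44, 0, 0, 0, 0, 0, 0, 44]'

```text
time: 68.7
position: [0.4355, -0.0294, 0.2954]
ee_rot: [-0.0, 0.028, 1.0, -0.0]
contact_force: [-0.6, 0.6, 0.3]
gripper_width: 0.0439
grasp_force: 0.0
```

>>> step_arm --motion '[0, 0, 0, 0, 0, 0, 44, 0, 0, 0, 0, 0, 0, 44, 0, 0, 0, 0, 0, 0, 44, 0, 0, 0, 0, 0, 0, 44, 0, 0, 0, 0, 0, 0, 44]'

```text
time: 69.2
position: [0.4355, -0.0294, 0.2954]
ee_rot: [-0.0, 0.028, 1.0, -0.0]
contact_force: [-0.3, 0.5, -0.0]
gripper_width: 0.0441
grasp_force: 0.0
```

>>> step_arm --motion '[0, 0, 0, 0, 0, 0, 44, 0, 0, 0, 0, 0, 0, 44, 0, 0, 0, 0, 0, 0, 44, 0, 0, 0, 0, 0, 0, 44, 0, 0, 0, 0, 0, 0, 44]'

```text
time: 69.7
position: [0.4354, -0.0294, 0.2954]
ee_rot: [-0.0, 0.028, 1.0, -0.0]
contact_force: [-0.0, 0.1, 0.8]
gripper_width: 0.044
grasp_force: 0.0
```

>>> step_arm --motion '[0, 0, 0, 0, 0, 0, 44, 0, 0, 0, 0, 0, 0, 44, 0, 0, 0, 0, 0, 0, 44, 0, 0, 0, 0, 0, 0, 44, 0, 0, 0, 0, 0, 0, 44]'

```text
time: 70.2
position: [0.4355, -0.0294, 0.2954]
ee_rot: [-0.0, 0.028, 1.0, -0.0]
contact_force: [0.2, -0.7, 0.2]
gripper_width: 0.0441
grasp_force: 0.0
```

>>> step_arm --motion '[0, 0, 0, 0, 0, 0, 44, 0, 0, 0, 0, 0, 0, 44, 0, 0, 0, 0, 0, 0, 44, 0, 0, 0, 0, 0, 0, 44, 0, 0, 0, 0, 0, 0, 44]'

```text
time: 70.7
position: [0.4355, -0.0294, 0.2954]
ee_rot: [-0.0, 0.028, 1.0, -0.0]
contact_force: [0.1, -0.6, 0.4]
gripper_width: 0.0442
grasp_force: 0.0
```

>>> step_arm --motion '[0, 0, 0, 0, 0, 0, 44, 0, 0, 0, 0, 0, 0, 44, 0, 0, 0, 0, 0, 0, 44, 0, 0, 0, 0, 0, 0, 44, 0, 0, 0, 0, 0, 0, 44]'

```text
time: 71.2
position: [0.4355, -0.0295, 0.2954]
ee_rot: [-0.0, 0.028, 1.0, -0.0]
contact_force: [-0.2, -0.1, 0.7]
gripper_width: 0.0436
grasp_force: 0.0
```

>>> step_arm --motion '[0, 0, 0, 0, 0, 0, 44, 0, 0, 0, 0, 0, 0, 44, 0, 0, 0, 0, 0, 0, 44, 0, 0, 0, 0, 0, 0, 44, 0, 0, 0, 0, 0, 0, 44]'

```text
time: 71.7
position: [0.4355, -0.0294, 0.2954]
ee_rot: [-0.0, 0.028, 1.0, -0.0]
contact_force: [0.1, -0.3, -0.1]
gripper_width: 0.0443
grasp_force: 0.0
```

>>> step_arm --motion '[0, 0, 0, 0, 0, 0, 44, 0, 0, 0, 0, 0, 0, 44, 0, 0, 0, 0, 0, 0, 44, 0, 0, 0, 0, 0, 0, 44, 0, 0, 0, 0, 0, 0, 44]'

```text
time: 72.2
position: [0.4355, -0.0294, 0.2954]
ee_rot: [-0.0, 0.028, 1.0, -0.0]
contact_force: [-0.1, -0.6, -0.4]
gripper_width: 0.0438
grasp_force: 0.0
```

>>> step_arm --motion '[0, 0, 0, 0, 0, 0, 44, 0, 0, 0, 0, 0, 0, 44, 0, 0, 0, 0, 0, 0, 44, 0, 0, 0, 0, 0, 0, 44, 0, 0, 0, 0, 0, 0, 44]'

```text
time: 72.7
position: [0.4355, -0.0294, 0.2954]
ee_rot: [-0.0, 0.028, 1.0, -0.0]
contact_force: [-0.6, 0.2, -0.5]
gripper_width: 0.0442
grasp_force: 0.0
```

>>> step_arm --motion '[0, 0, 0, 0, 0, 0, 44, 0, 0, 0, 0, 0, 0, 44, 0, 0, 0, 0, 0, 0, 44, 0, 0, 0, 0, 0, 0, 44, 0, 0, 0, 0, 0, 0, 44]'

```text
time: 73.2
position: [0.4355, -0.0294, 0.2954]
ee_rot: [-0.0, 0.027, 1.0, -0.0]
contact_force: [-0.3, 0.3, -0.4]
gripper_width: 0.0443
grasp_force: 0.0
```

>>> step_arm --motion '[0, 0, 0, 0, 0, 0, 44, 0, 0, 0, 0, 0, 0, 44, 0, 0, 0, 0, 0, 0, 44, 0, 0, 0, 0, 0, 0, 44, 0, 0, 0, 0, 0, 0, 44]'

```text
time: 73.7
position: [0.4354, -0.0294, 0.2954]
ee_rot: [-0.0, 0.028, 1.0, -0.0]
contact_force: [0.2, -0.7, -0.1]
gripper_width: 0.0442
grasp_force: 0.0
```

>>> step_arm --motion '[0, 0, 0, 0, 0, 0, 44, 0, 0, 0, 0, 0, 0, 44, 0, 0, 0, 0, 0, 0, 44, 0, 0, 0, 0, 0, 0, 44, 0, 0, 0, 0, 0, 0, 44]'

```text
time: 74.2
position: [0.4355, -0.0294, 0.2954]
ee_rot: [-0.0, 0.028, 1.0, -0.0]
contact_force: [-0.7, 0.0, 0.5]
gripper_width: 0.0439
grasp_force: 0.0
```

>>> step_arm --motion '[0, 0, 0, 0, 0, 0, 44, 0, 0, 0, 0, 0, 0, 44, 0, 0, 0, 0, 0, 0, 44, 0, 0, 0, 0, 0, 0, 44, 0, 0, 0, 0, 0, 0, 44]'

```text
time: 74.7
position: [0.4355, -0.0294, 0.2954]
ee_rot: [-0.0, 0.028, 1.0, -0.0]
contact_force: [-1.2, -0.1, -0.3]
gripper_width: 0.0441
grasp_force: 0.0
```

>>> step_arm --motion '[0, 0, 0, 0, 0, 0, 44, 0, 0, 0, 0, 0, 0, 44, 0, 0, 0, 0, 0, 0, 44, 0, 0, 0, 0, 0, 0, 44, 0, 0, 0, 0, 0, 0, 44]'

```text
time: 75.2
position: [0.4355, -0.0294, 0.2954]
ee_rot: [-0.0, 0.028, 1.0, -0.0]
contact_force: [-0.2, 0.5, 0.1]
gripper_width: 0.0438
grasp_force: 0.0
```

>>> step_arm --motion '[0, 0, 0, 0, 0, 0, 44, 0, 0, 0, 0, 0, 0, 44, 0, 0, 0, 0, 0, 0, 44, 0, 0, 0, 0, 0, 0, 44, 0, 0, 0, 0, 0, 0, 44]'

```text
time: 75.7
position: [0.4355, -0.0294, 0.2954]
ee_rot: [-0.0, 0.028, 1.0, -0.0]
contact_force: [-0.2, -0.1, -0.2]
gripper_width: 0.044
grasp_force: 0.0
```

>>> step_arm --motion '[0, 0, 0, 0, 0, 0, 44, 0, 0, 0, 0, 0, 0, 44, 0, 0, 0, 0, 0, 0, 44, 0, 0, 0, 0, 0, 0, 44, 0, 0, 0, 0, 0, 0, 44]'

```text
time: 76.2
position: [0.4354, -0.0294, 0.2954]
ee_rot: [-0.0, 0.028, 1.0, -0.0]
contact_force: [-0.5, -0.0, -0.4]
gripper_width: 0.0444
grasp_force: 0.0
```

>>> step_arm --motion '[0, 0, 0, 0, 0, 0, 44, 0, 0, 0, 0, 0, 0, 44, 0, 0, 0, 0, 0, 0, 44, 0, 0, 0, 0, 0, 0, 44, 0, 0, 0, 0, 0, 0, 44]'

```text
time: 76.7
position: [0.4355, -0.0294, 0.2954]
ee_rot: [-0.0, 0.028, 1.0, -0.0]
contact_force: [0.3, -0.5, 0.3]
gripper_width: 0.0441
grasp_force: 0.0
```

>>> step_arm --motion '[0, 0, 0, 0, 0, 0, 44, 0, 0, 0, 0, 0, 0, 44, 0, 0, 0, 0, 0, 0, 44, 0, 0, 0, 0, 0, 0, 44, 0, 0, 0, 0, 0, 0, 44]'

```text
time: 77.2
position: [0.4355, -0.0294, 0.2954]
ee_rot: [-0.0, 0.028, 1.0, -0.0]
contact_force: [-0.6, 0.3, -0.3]
gripper_width: 0.044
grasp_force: 0.0
```

>>> step_arm --motion '[0, 0, 0, 0, 0, 0, 44, 0, 0, 0, 0, 0, 0, 44, 0, 0, 0, 0, 0, 0, 44, 0, 0, 0, 0, 0, 0, 44, 0, 0, 0, 0, 0, 0, 44]'

```text
time: 77.7
position: [0.4355, -0.0294, 0.2954]
ee_rot: [-0.0, 0.028, 1.0, -0.0]
contact_force: [0.7, 0.1, -0.6]
gripper_width: 0.0443
grasp_force: 0.0
```

>>> step_arm --motion '[0, 0, 0, 0, 0, 0, 44, 0, 0, 0, 0, 0, 0, 44, 0, 0, 0, 0, 0, 0, 44, 0, 0, 0, 0, 0, 0, 44, 0, 0, 0, 0, 0, 0, 44]'

```text
time: 78.2
position: [0.4354, -0.0294, 0.2954]
ee_rot: [-0.0, 0.028, 1.0, -0.0]
contact_force: [-0.1, -0.8, -0.2]
gripper_width: 0.0442
grasp_force: 0.0
```

>>> step_arm --motion '[0, 0, 0, 0, 0, 0, 44, 0, 0, 0, 0, 0, 0, 44, 0, 0, 0, 0, 0, 0, 44, 0, 0, 0, 0, 0, 0, 44, 0, 0, 0, 0, 0, 0, 44]'

```text
time: 78.7
position: [0.4355, -0.0294, 0.2954]
ee_rot: [-0.0, 0.028, 1.0, -0.0]
contact_force: [-0.0, -0.6, 0.3]
gripper_width: 0.0439
grasp_force: 0.0
```

>>> step_arm --motion '[0, 0, 0, 0, 0, 0, 44, 0, 0, 0, 0, 0, 0, 44, 0, 0, 0, 0, 0, 0, 44, 0, 0, 0, 0, 0, 0, 44, 0, 0, 0, 0, 0, 0, 44]'

```text
time: 79.2
position: [0.4355, -0.0294, 0.2954]
ee_rot: [-0.0, 0.028, 1.0, -0.0]
contact_force: [-0.3, 0.3, -0.2]
gripper_width: 0.0438
grasp_force: 0.0
```

>>> step_arm --motion '[0, 0, 0, 0, 0, 0, 44, 0, 0, 0, 0, 0, 0, 44, 0, 0, 0, 0, 0, 0, 44, 0, 0, 0, 0, 0, 0, 44, 0, 0, 0, 0, 0, 0, 44]'

```text
time: 79.7
position: [0.4355, -0.0294, 0.2954]
ee_rot: [-0.0, 0.028, 1.0, -0.0]
contact_force: [0.7, -0.1, 0.8]
gripper_width: 0.0438
grasp_force: 0.0
```

>>> step_arm --motion '[0, 0, 0, 0, 0, 0, 44, 0, 0, 0, 0, 0, 0, 44, 0, 0, 0, 0, 0, 0, 44, 0, 0, 0, 0, 0, 0, 44, 0, 0, 0, 0, 0, 0, 44]'

```text
time: 80.2
position: [0.4355, -0.0294, 0.2954]
ee_rot: [-0.0, 0.028, 1.0, -0.0]
contact_force: [1.0, -0.5, 1.0]
gripper_width: 0.0439
grasp_force: 0.0
```

>>> step_arm --motion '[0, 0, 0, 0, 0, 0, 44, 0, 0, 0, 0, 0, 0, 44, 0, 0, 0, 0, 0, 0, 44, 0, 0, 0, 0, 0, 0, 44, 0, 0, 0, 0, 0, 0, 44]'

```text
time: 80.7
position: [0.4355, -0.0294, 0.2954]
ee_rot: [-0.0, 0.028, 1.0, -0.0]
contact_force: [-0.6, 1.5, -0.4]
gripper_width: 0.044
grasp_force: 0.0
```

>>> step_arm --motion '[0, 0, 0, 0, 0, 0, 44, 0, 0, 0, 0, 0, 0, 44, 0, 0, 0, 0, 0, 0, 44, 0, 0, 0, 0, 0, 0, 44, 0, 0, 0, 0, 0, 0, 44]'

```text
time: 81.2
position: [0.4355, -0.0294, 0.2954]
ee_rot: [-0.0, 0.028, 1.0, -0.0]
contact_force: [0.7, -0.2, -0.7]
gripper_width: 0.0441
grasp_force: 0.0
```

>>> step_arm --motion '[0, 0, 0, 0, 0, 0, 44, 0, 0, 0, 0, 0, 0, 44, 0, 0, 0, 0, 0, 0, 44, 0, 0, 0, 0, 0, 0, 44, 0, 0, 0, 0, 0, 0, 44]'

```text
time: 81.7
position: [0.4355, -0.0294, 0.2954]
ee_rot: [-0.0, 0.028, 1.0, -0.0]
contact_force: [0.5, -0.1, -0.4]
gripper_width: 0.0441
grasp_force: 0.0
```

>>> step_arm --motion '[0, 0, 0, 0, 0, 0, 44, 0, 0, 0, 0, 0, 0, 44, 0, 0, 0, 0, 0, 0, 44, 0, 0, 0, 0, 0, 0, 44, 0, 0, 0, 0, 0, 0, 44]'

```text
time: 82.2
position: [0.4355, -0.0294, 0.2954]
ee_rot: [-0.0, 0.028, 1.0, -0.0]
contact_force: [0.0, 0.9, -0.1]
gripper_width: 0.0438
grasp_force: 0.0
```

>>> step_arm --motion '[0, 0, 0, 0, 0, 0, 44, 0, 0, 0, 0, 0, 0, 44, 0, 0, 0, 0, 0, 0, 44, 0, 0, 0, 0, 0, 0, 44, 0, 0, 0, 0, 0, 0, 44]'

```text
time: 82.7
position: [0.4355, -0.0294, 0.2954]
ee_rot: [-0.0, 0.028, 1.0, -0.0]
contact_force: [-0.1, -0.4, -0.0]
gripper_width: 0.0439
grasp_force: 0.0
```

```bash
sed -i 's/range(16)/range(13)/' sw.py; python3 sw.py
```

```text
82.75 -5 6 31 189 | 82.8 -4 6 30 190 | 82.85 -4 6 29 187 | 82.9 -4 9 37 208 | 82.95 -4 6 30 197 | 83.0 -4 6 30 188 | 83.05 -5 7 29 191 | 83.1 -5 6 30 201 | 83.15 -4 7 30 192 | 83.2 -5 6 30 195 | 83.25 -4 7 31 193 | 83.3 -4 6 31 191 | 83.35 -4 6 30 183 |
```

It is almost still. One more short wait, then a final check.

>>> step_arm --motion '[0, 0, 0, 0, 0, 0, 44, 0, 0, 0, 0, 0, 0, 44, 0, 0, 0, 0, 0, 0, 44, 0, 0, 0, 0, 0, 0, 44, 0, 0, 0, 0, 0, 0, 44]'

```text
time: 83.85
position: [0.4355, -0.0294, 0.2954]
ee_rot: [-0.0, 0.028, 1.0, -0.0]
contact_force: [-0.3, -0.2, 0.7]
gripper_width: 0.0438
grasp_force: 0.0
```

>>> step_arm --motion '[0, 0, 0, 0, 0, 0, 44, 0, 0, 0, 0, 0, 0, 44, 0, 0, 0, 0, 0, 0, 44, 0, 0, 0, 0, 0, 0, 44, 0, 0, 0, 0, 0, 0, 44]'

```text
time: 84.35
position: [0.4355, -0.0294, 0.2954]
ee_rot: [-0.0, 0.028, 1.0, -0.0]
contact_force: [-0.1, -0.0, -1.1]
gripper_width: 0.0439
grasp_force: 0.0
```

>>> step_arm --motion '[0, 0, 0, 0, 0, 0, 44, 0, 0, 0, 0, 0, 0, 44, 0, 0, 0, 0, 0, 0, 44, 0, 0, 0, 0, 0, 0, 44, 0, 0, 0, 0, 0, 0, 44]'

```text
time: 84.85
position: [0.4355, -0.0294, 0.2954]
ee_rot: [-0.0, 0.028, 1.0, -0.0]
contact_force: [0.5, -0.4, 0.0]
gripper_width: 0.044
grasp_force: 0.0
```

>>> step_arm --motion '[0, 0, 0, 0, 0, 0, 44, 0, 0, 0, 0, 0, 0, 44, 0, 0, 0, 0, 0, 0, 44, 0, 0, 0, 0, 0, 0, 44, 0, 0, 0, 0, 0, 0, 44]'

```text
time: 85.35
position: [0.4355, -0.0294, 0.2954]
ee_rot: [-0.0, 0.028, 1.0, -0.0]
contact_force: [-0.4, -0.7, -0.0]
gripper_width: 0.0442
grasp_force: 0.0
```

>>> step_arm --motion '[0, 0, 0, 0, 0, 0, 44, 0, 0, 0, 0, 0, 0, 44, 0, 0, 0, 0, 0, 0, 44, 0, 0, 0, 0, 0, 0, 44, 0, 0, 0, 0, 0, 0, 44]'

```text
time: 85.85
position: [0.4355, -0.0294, 0.2954]
ee_rot: [-0.0, 0.028, 1.0, -0.0]
contact_force: [-0.4, -0.2, 0.7]
gripper_width: 0.0438
grasp_force: 0.0
```

>>> step_arm --motion '[0, 0, 0, 0, 0, 0, 44, 0, 0, 0, 0, 0, 0, 44, 0, 0, 0, 0, 0, 0, 44, 0, 0, 0, 0, 0, 0, 44, 0, 0, 0, 0, 0, 0, 44]'

```text
time: 86.35
position: [0.4355, -0.0294, 0.2954]
ee_rot: [-0.0, 0.028, 1.0, -0.0]
contact_force: [0.3, -0.9, -0.5]
gripper_width: 0.0437
grasp_force: 0.0
```

>>> step_arm --motion '[0, 0, 0, 0, 0, 0, 44, 0, 0, 0, 0, 0, 0, 44, 0, 0, 0, 0, 0, 0, 44, 0, 0, 0, 0, 0, 0, 44, 0, 0, 0, 0, 0, 0, 44]'

```text
time: 86.85
position: [0.4355, -0.0294, 0.2954]
ee_rot: [-0.0, 0.028, 1.0, -0.0]
contact_force: [-0.8, 0.3, 0.3]
gripper_width: 0.0443
grasp_force: 0.0
```

>>> step_arm --motion '[0, 0, 0, 0, 0, 0, 44, 0, 0, 0, 0, 0, 0, 44, 0, 0, 0, 0, 0, 0, 44, 0, 0, 0, 0, 0, 0, 44, 0, 0, 0, 0, 0, 0, 44]'

```text
time: 87.35
position: [0.4355, -0.0294, 0.2954]
ee_rot: [-0.0, 0.028, 1.0, -0.0]
contact_force: [-0.3, 0.1, -0.1]
gripper_width: 0.0435
grasp_force: 0.0
```

>>> step_arm --motion '[0, 0, 0, 0, 0, 0, 44, 0, 0, 0, 0, 0, 0, 44, 0, 0, 0, 0, 0, 0, 44, 0, 0, 0, 0, 0, 0, 44, 0, 0, 0, 0, 0, 0, 44]'

```text
time: 87.85
position: [0.4355, -0.0294, 0.2954]
ee_rot: [-0.0, 0.028, 1.0, -0.0]
contact_force: [0.3, -0.2, 0.4]
gripper_width: 0.0439
grasp_force: 0.0
```

>>> step_arm --motion '[0, 0, 0, 0, 0, 0, 44, 0, 0, 0, 0, 0, 0, 44, 0, 0, 0, 0, 0, 0, 44, 0, 0, 0, 0, 0, 0, 44, 0, 0, 0, 0, 0, 0, 44]'

```text
time: 88.35
position: [0.4354, -0.0294, 0.2954]
ee_rot: [-0.0, 0.028, 1.0, -0.0]
contact_force: [-0.7, -0.5, -0.1]
gripper_width: 0.044
grasp_force: 0.0
```

>>> step_arm --motion '[0, 0, 0, 0, 0, 0, 44, 0, 0, 0, 0, 0, 0, 44, 0, 0, 0, 0, 0, 0, 44, 0, 0, 0, 0, 0, 0, 44, 0, 0, 0, 0, 0, 0, 44]'

```text
time: 88.85
position: [0.4355, -0.0294, 0.2954]
ee_rot: [-0.0, 0.028, 1.0, -0.0]
contact_force: [-0.4, -0.4, 0.9]
gripper_width: 0.0442
grasp_force: 0.0
```

>>> step_arm --motion '[0, 0, 0, 0, 0, 0, 44, 0, 0, 0, 0, 0, 0, 44, 0, 0, 0, 0, 0, 0, 44, 0, 0, 0, 0, 0, 0, 44, 0, 0, 0, 0, 0, 0, 44]'

```text
time: 89.35
position: [0.4355, -0.0294, 0.2954]
ee_rot: [-0.0, 0.028, 1.0, -0.0]
contact_force: [0.2, 0.1, 0.4]
gripper_width: 0.044
grasp_force: 0.0
```

>>> step_arm --motion '[0, 0, 0, 0, 0, 0, 44, 0, 0, 0, 0, 0, 0, 44, 0, 0, 0, 0, 0, 0, 44, 0, 0, 0, 0, 0, 0, 44, 0, 0, 0, 0, 0, 0, 44]'

```text
time: 89.85
position: [0.4355, -0.0294, 0.2954]
ee_rot: [-0.0, 0.027, 1.0, -0.0]
contact_force: [-0.0, -0.6, -1.1]
gripper_width: 0.0442
grasp_force: 0.0
```

>>> step_arm --motion '[0, 0, 0, 0, 0, 0, 44, 0, 0, 0, 0, 0, 0, 44, 0, 0, 0, 0, 0, 0, 44, 0, 0, 0, 0, 0, 0, 44, 0, 0, 0, 0, 0, 0, 44]'

```text
time: 90.35
position: [0.4355, -0.0294, 0.2954]
ee_rot: [-0.0, 0.028, 1.0, -0.0]
contact_force: [-0.3, -0.9, 0.9]
gripper_width: 0.0442
grasp_force: 0.0
```

>>> step_arm --motion '[0, 0, 0, 0, 0, 0, 44, 0, 0, 0, 0, 0, 0, 44, 0, 0, 0, 0, 0, 0, 44, 0, 0, 0, 0, 0, 0, 44, 0, 0, 0, 0, 0, 0, 44]'

```text
time: 90.85
position: [0.4355, -0.0294, 0.2954]
ee_rot: [-0.0, 0.028, 1.0, -0.0]
contact_force: [0.0, -0.2, -0.8]
gripper_width: 0.0442
grasp_force: 0.0
```

>>> step_arm --motion '[0, 0, 0, 0, 0, 0, 44, 0, 0, 0, 0, 0, 0, 44, 0, 0, 0, 0, 0, 0, 44, 0, 0, 0, 0, 0, 0, 44, 0, 0, 0, 0, 0, 0, 44]'

```text
time: 91.35
position: [0.4355, -0.0294, 0.2954]
ee_rot: [-0.0, 0.028, 1.0, -0.0]
contact_force: [0.0, 0.1, 0.6]
gripper_width: 0.0441
grasp_force: 0.0
```

>>> step_arm --motion '[0, 0, 0, 0, 0, 0, 44, 0, 0, 0, 0, 0, 0, 44, 0, 0, 0, 0, 0, 0, 44, 0, 0, 0, 0, 0, 0, 44, 0, 0, 0, 0, 0, 0, 44]'

```text
time: 91.85
position: [0.4355, -0.0294, 0.2954]
ee_rot: [-0.0, 0.028, 1.0, -0.0]
contact_force: [0.1, 0.2, -0.5]
gripper_width: 0.0442
grasp_force: 0.0
```

>>> step_arm --motion '[0, 0, 0, 0, 0, 0, 44, 0, 0, 0, 0, 0, 0, 44, 0, 0, 0, 0, 0, 0, 44, 0, 0, 0, 0, 0, 0, 44, 0, 0, 0, 0, 0, 0, 44]'

```text
time: 92.35
position: [0.4355, -0.0294, 0.2954]
ee_rot: [-0.0, 0.028, 1.0, -0.0]
contact_force: [-0.6, -0.6, 0.5]
gripper_width: 0.0438
grasp_force: 0.0
```

>>> step_arm --motion '[0, 0, 0, 0, 0, 0, 44, 0, 0, 0, 0, 0, 0, 44, 0, 0, 0, 0, 0, 0, 44, 0, 0, 0, 0, 0, 0, 44, 0, 0, 0, 0, 0, 0, 44]'

```text
time: 92.85
position: [0.4355, -0.0294, 0.2954]
ee_rot: [-0.0, 0.028, 1.0, -0.0]
contact_force: [0.4, 0.6, -0.1]
gripper_width: 0.0441
grasp_force: 0.0
```

>>> step_arm --motion '[0, 0, 0, 0, 0, 0, 44, 0, 0, 0, 0, 0, 0, 44, 0, 0, 0, 0, 0, 0, 44, 0, 0, 0, 0, 0, 0, 44, 0, 0, 0, 0, 0, 0, 44]'

```text
time: 93.35
position: [0.4355, -0.0295, 0.2954]
ee_rot: [-0.0, 0.028, 1.0, -0.0]
contact_force: [0.1, 0.3, 0.0]
gripper_width: 0.044
grasp_force: 0.0
```

```bash
sed -i 's/range(13)/range(8)/' sw.py; python3 sw.py; echo; python3 hang.py; python3 -c "
from h import *
im,c=snap('top'); hsv=cv2.cvtColor(im,cv2.COLOR_RGB2HSV); H,S,V=[hsv[...,i].astype(int) for i in range(3)]
n,l,st,ce=cv2.connectedComponentsWithStats((((H<8)|(H>172))&(S>150)&(V>70)).astype(np.uint8))
i=np.argmax(st[1:,4])+1; ys,xs=np.nonzero(l==i); P=np.array([atz(c,(u,v),.148)[:2] for u,v in zip(xs,ys)]); w,e=np.linalg.eigh(np.cov(P.T)); print('lid',P.mean(0),np.degrees(np.arctan2(e[1,1],e[0,1])))
o=cv2.cvtColor(cv2.imread('pics/top0_raw.png'),cv2.COLOR_BGR2RGB).astype(int); d=abs(cv2.GaussianBlur(im,(5,5),0).astype(int)-cv2.GaussianBlur(o.astype(np.uint8),(5,5),0)).max(2)
for nm,(x0,y0,x1,y1) in dict(rack=(350,130,425,176),boot=(135,115,205,215),small=(440,220,475,270)).items(): print(nm,'changed px',(d[y0:y1,x0:x1]>35).sum())"
```

```text
93.4 -5 5 29 183 | 93.45 -4 6 31 195 | 93.5 -5 6 30 192 | 93.55 -4 6 30 184 | 93.6 -5 5 30 187 | 93.65 -4 6 30 181 | 93.7 -4 9 36 208 | 93.75 -5 7 31 189 | 
93.75 [ 0.435 -0.029  0.295] [ 0.88  0.07 -0.93  1.92  0.06  1.18  1.44] [ 0.4 -0.4  0.2]
top red [32 34 14 14 94] [40.3 39.8] [(np.int64(38), np.int64(35)), (np.int64(39), np.int64(37)), (np.int64(42), np.int64(44)), (np.int64(44), np.int64(48))]
top yel [33 34 12  5 33] [38.7 35.3] [(np.int64(39), np.int64(35)), (np.int64(40), np.int64(36)), (np.int64(40), np.int64(44)), (np.int64(41), np.int64(47))]
scene red [ 35  23  10  35 141] [39.8 41.3] [(np.int64(39), np.int64(24)), (np.int64(40), np.int64(29)), (np.int64(42), np.int64(51)), (np.int64(43), np.int64(61))]
scene yel [ 34  22  11  35 187] [39.2 38.7] [(np.int64(39), np.int64(23)), (np.int64(39), np.int64(28)), (np.int64(42), np.int64(51)), (np.int64(44), np.int64(63))]
lid [0.42229626 0.29802073] 72.7085448417254
rack changed px 0
boot changed px 0
small changed px 493
```

Both tools hang still and vertical, the lid is locked square, and the rack and boot are unchanged. I'll hand in.

```bash
python3 -c "
from cell import manip
print(manip.close_job())"
```

```text
the job is handed in; nothing more can be done
None
```

I handed the job in: the only tin in view, the brass one, is in the canister with its lid turned to the stop, the shoehorn hangs on the middle hook and the larger brush on the right-hand one, both still at the last check, and the rack and boot look unchanged.

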